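# Gauge the forming stakes and put them away

## Robot

A 6-joint arm with a two-finger parallel gripper is mounted at the origin on the work surface. World frame = base frame: x ahead of the robot, y to its left, z up, the work surface at z = 0. Lengths are in mm, angles in degrees, forces in N, time in s.
With the tool pointing down it reaches from about 375 to 925 mm from the base axis. Payload 5.7 kg.
Tool frame: the origin (TCP) lies at the centre of the arm's flange, where the gripper is bolted on; the fingertips stand 182 mm ahead of it and the grasp point (between the pads) lies 163 mm ahead of it; x points along the fingers, y is the direction in which the jaws open and shut, and the axes are right-handed (so a half turn about x gives the same grasp; the last joint's range is limited). The gripper opens to 88 mm and grips with 3 to 60 N. Pads are 20 mm wide; open, the fingers measure 115 mm over their backs; the gripper's body (75 mm by 178 mm) begins 61 mm behind the grasp point.
Start: joints at [-72.084, 20.558, 86.54, -0, 72.909, -6.595], TCP at [248.909, -545.921, 404.623] pointing down, gripper open.
Joint ranges: [-170.27, 170.27], [-57.76, 135], [12.27, 136.19], [-55.21, 235.2], [11.17, 155.16], [-170.74, 170.74]. Speed limits (degrees/s): [136.94, 136.94, 180, 180, 180, 180].

## Interface

Orientations are given as [roll, pitch, yaw] about the fixed x, y, z axes, in that order (R = Rz(yaw) Ry(pitch) Rx(roll)).
In Python, from station import robot gives the robot as it stands. The module is installed in compiled form; this text tells all that it offers.
- The arm moves only by the tool servo_tool, never from a script. Its argument "motion" is a list of rows, each an object of numbers: "x", "y", "z": the shift along the tool's x, y, z in mm; "rx", "ry", "rz": the turn, a rotation vector about the tool's x, y, z in degrees. In form: [{"x": .., "y": .., "z": .., "rx": .., "ry": .., "rz": ..}, ...]. A call has 1 to 5 rows; each row shifts and turns the commanded pose from where the row before left it, along the tool's axes as they then stand; what a row does not reach is not made up. A row lasts 1/10 s, in which the tool goes at most 50 mm and 8.59 degrees, less where a joint would pass 70% of its speed; a pose out of reach is approached as far as the arm can. A call is refused whole if a number of a shift passes 50 or a number of a turn 8.59, either way. A call with a gripper value outside its range is refused whole. "gripper" is the gripper command: -1 is fully open, 1 is shut, values between are in proportion, set as the call begins (left out, the last holds). The fingers move at their own pace and stop on an object; "grip_force" is the grip in N (left out, the last holds). Time passes only in rows, so rows that do not move let the fingers close. It gives the time, the measured TCP pose, the force and the opening at its end, in the units of the state.
- robot.sense(): the state, without advancing time (a new reading comes with each control period).
- robot.capture(name): name is "side" or "top" or "wrist"; returns (picture, depth): 480x640x3 uint8, red, green, blue; 480x640 float32, mm along the optical axis (not along the pixel's ray), 0 where there is no reading.
- robot.get_calibration(name): a dict with "mtx" (3x3 intrinsics, pixels), "dist" ([k1, k2, p1, p2, k3] as OpenCV has them; the pictures are not rectified), "xyz" and "orientation" of the camera in the world; the wrist camera has in their place "tool_from_camera" (4x4, takes a point from camera to tool coordinates, whose origin is the TCP and whose axes are the tool frame's). Camera axes: x right, y down, z forward; pixel columns grow to the right and rows downward; lengths in mm; the calibration is good to about 2 mm. A picture is of the moment at which its call begins: read the wrist's pose just before it. get_calibration takes no time and is no camera call.
- robot.close_job(): hands the job in, once; it reports no verdict.
The state is a dict: "t": time; "joint_positions": joint angles; "qd": joint speeds; "effort": joint torques, N m; "ee_pos": TCP position; "tcp_rot": TCP orientation; "ft_force": force on the tool from outside, world axes, zero at the start; "wrist_torque": the same for the moment, N m; "opening": opening from 0.0 (shut) to 1.0 (fully open).
Only numpy, scipy, OpenCV 4.12 (cv2) and the standard library are available. Lean on these libraries where they do the work, as an engineer would, in place of code of your own. Each camera call takes 0.05 s, during which the arm holds its last target. There are 200 camera calls.

## Task

Check the forming stakes (steel foot, brass neck, wooden ball) on the steel gap gauge one after another, from the smallest ball to the largest: push each stake's neck through the wide gap, then push it lightly at the narrow gap, which should stop it. Lower the stakes that the narrow gap stopped gently into the deep wooden box, and any whose neck is so thin that it slips through the narrow gap into the deep white pot, standing upright, without dropping them. Do not force anything, and leave the other things on the bench where they are.

Things in the scene. Friction and masses are not known exactly. Their poses are not given: they have to be found in the camera images.
- stake_a: forming stake: round steel foot 44 mm across and 12 mm thick, upright round brass neck up to the ball, wooden ball 24 mm across on top with its centre 63 mm above the underside, so 75 mm tall in all; about 0.2 kg, low centre of gravity, stands on its foot; origin at the centre of its underside, z up the neck. The neck is 15 mm thick if good, but some stakes were turned too thin (8 mm): only the gauge tells. Smallest ball of the set. May be absent.
- stake_a_neck (a point): point on the neck axis of stake_a, 27 mm above its underside, the height at which the gauge measures
- stake_b: forming stake: round steel foot 44 mm across and 12 mm thick, upright round brass neck up to the ball, wooden ball 30 mm across on top with its centre 67 mm above the underside, so 82 mm tall in all; about 0.2 kg, low centre of gravity, stands on its foot; origin at the centre of its underside, z up the neck. The neck is 15 mm thick if good, but some stakes were turned too thin (8 mm): only the gauge tells. Second smallest. May be absent.
- stake_b_neck (a point): point on the neck axis of stake_b, 27 mm above its underside, the height at which the gauge measures
- stake_c: forming stake: round steel foot 44 mm across and 12 mm thick, upright round brass neck up to the ball, wooden ball 36 mm across on top with its centre 70 mm above the underside, so 88 mm tall in all; about 0.2 kg, low centre of gravity, stands on its foot; origin at the centre of its underside, z up the neck. The neck is 15 mm thick if good, but some stakes were turned too thin (8 mm): only the gauge tells. Third, next to largest. May be absent.
- stake_c_neck (a point): point on the neck axis of stake_c, 27 mm above its underside, the height at which the gauge measures
- stake_d: forming stake: round steel foot 44 mm across and 12 mm thick, upright round brass neck up to the ball, wooden ball 42 mm across on top with its centre 73 mm above the underside, so 94 mm tall in all; about 0.2 kg, low centre of gravity, stands on its foot; origin at the centre of its underside, z up the neck. The neck is 15 mm thick if good, but some stakes were turned too thin (8 mm): only the gauge tells. Largest ball. May be absent.
- stake_d_neck (a point): point on the neck axis of stake_d, 27 mm above its underside, the height at which the gauge measures
- gauge: fixed steel gap gauge, 172 mm long along its y axis, 20 mm deep along its x axis: three flat jaws side by side along y, their undersides 18 mm and their tops 36 mm above the table, carried on legs. A stake is pushed through a gap along the gauge's x axis, from either side, standing upright: its foot (12 mm thick) passes under the jaws, its neck passes between them. No leg stands within 30 mm (along y) of the middle of a gap. Origin on the table at its middle
- go_gap (a point): middle of the wide go gap, 19 mm wide along the gauge's y and 20 mm deep along its x, at y = +42.5 mm of the gauge, 27 mm above the table; axes as the gauge's
- nogo_gap (a point): middle of the narrow no-go gap, 11.5 mm wide, 20 mm deep, at y = -42.5 mm of the gauge, 27 mm above the table; axes as the gauge's. A good neck stops at its mouth with its axis about 15 mm short of the middle; a thin one passes
- bin: fixed deep open plywood box for the good stakes, outside 230 mm (its x) by 140 mm (its y), 75 mm high, walls and floor 5 mm thick; origin at the centre of its underside on the table. Roomy enough for three stakes in a row along its x
- pot: fixed round white plastic pot for the thin stakes, about 124 mm across the rim tapering to about 99 mm at the foot (about 91 mm inside at the floor), 72 mm high, wall 4 mm, floor 5 mm thick; origin at the centre of its underside on the table
- file: bystander, loose: file with a wooden handle, lying, 185 mm long, 12 mm high
- pliers: bystander, loose: pliers, lying, 140 mm long, 10 mm high
- hammer: bystander, loose: hammer, lying, 200 mm long
- brush: bystander, loose: brush, lying, 160 mm long
- fluxpot: bystander, loose: small white flux pot, 60 mm across, 50 mm high
- wirecoil: bystander, loose: coil of copper wire, 56 mm across, 8 mm high
- jar: bystander, loose: amber glass jar, 56 mm across, 70 mm high

How it is judged (in metres and radians):
On the way, in this order (a step that is already met when the one before it is completed fails the run):
1. if present, the smallest size of stake has its neck right inside the wide (go) gap, pushed in from the side (x of stake_a_neck in the frame of go_gap between -0.008 and 0.008 m and y of stake_a_neck in the frame of go_gap between -0.006 and 0.006 m and height (world z) of stake_a_neck below 0.045 m).
2. if present, the smallest size of stake is then pushed at the narrow (no-go) gap, which stops its neck at the mouth ((x of stake_a_neck in the frame of nogo_gap between 0.008 and 0.021 m or x of stake_a_neck in the frame of nogo_gap between -0.021 and -0.008 m) and y of stake_a_neck in the frame of nogo_gap between -0.006 and 0.006 m and height (world z) of stake_a_neck below 0.045 m and contact force between stake_a and gauge above 1 N), for 0.05 s.
3. if present, the second size of stake has its neck right inside the wide (go) gap, pushed in from the side (x of stake_b_neck in the frame of go_gap between -0.008 and 0.008 m and y of stake_b_neck in the frame of go_gap between -0.006 and 0.006 m and height (world z) of stake_b_neck below 0.045 m).
4. if present, the second size of stake is then pushed at the narrow (no-go) gap, which stops its neck at the mouth ((x of stake_b_neck in the frame of nogo_gap between 0.008 and 0.021 m or x of stake_b_neck in the frame of nogo_gap between -0.021 and -0.008 m) and y of stake_b_neck in the frame of nogo_gap between -0.006 and 0.006 m and height (world z) of stake_b_neck below 0.045 m and contact force between stake_b and gauge above 1 N), for 0.05 s.
5. if present, the third size of stake has its neck right inside the wide (go) gap, pushed in from the side (x of stake_c_neck in the frame of go_gap between -0.008 and 0.008 m and y of stake_c_neck in the frame of go_gap between -0.006 and 0.006 m and height (world z) of stake_c_neck below 0.045 m).
6. if present, the third size of stake is then pushed at the narrow (no-go) gap and slips into it, being too thin (x of stake_c_neck in the frame of nogo_gap between -0.008 and 0.008 m and y of stake_c_neck in the frame of nogo_gap between -0.006 and 0.006 m and height (world z) of stake_c_neck below 0.045 m).
7. if present, the largest size of stake has its neck right inside the wide (go) gap, pushed in from the side (x of stake_d_neck in the frame of go_gap between -0.008 and 0.008 m and y of stake_d_neck in the frame of go_gap between -0.006 and 0.006 m and height (world z) of stake_d_neck below 0.045 m).
8. if present, the largest size of stake is then pushed at the narrow (no-go) gap, which stops its neck at the mouth ((x of stake_d_neck in the frame of nogo_gap between 0.008 and 0.021 m or x of stake_d_neck in the frame of nogo_gap between -0.021 and -0.008 m) and y of stake_d_neck in the frame of nogo_gap between -0.006 and 0.006 m and height (world z) of stake_d_neck below 0.045 m and contact force between stake_d and gauge above 1 N), for 0.05 s.
At the end, for the whole second after the job is handed in: Every present stake with a good neck stands upright (within 0.2 rad) on the floor of the box, every present thin stake stands so on the floor of the pot, all at rest (x of stake_a in the frame of bin between -0.112 and 0.112 m and y of stake_a in the frame of bin between -0.067 and 0.067 m and z of stake_a in the frame of bin between -0.005 and 0.02 m and angle between each of stake_a, stake_b, stake_c, stake_d's own z axis and vertical below 0.2 rad and linear speed of each of stake_a, stake_b, stake_c, stake_d below 0.03 m/s and x of stake_b in the frame of bin between -0.112 and 0.112 m and y of stake_b in the frame of bin between -0.067 and 0.067 m and z of stake_b in the frame of bin between -0.005 and 0.02 m and horizontal distance between stake_c and pot below 0.05 m and z of stake_c in the frame of pot between -0.005 and 0.02 m and x of stake_d in the frame of bin between -0.112 and 0.112 m and y of stake_d in the frame of bin between -0.067 and 0.067 m and z of stake_d in the frame of bin between -0.005 and 0.02 m); the robot touches nothing.
It fails at once if a stake is let fall into the box or pot (falling free at over 0.3 m/s while more than 7 mm above the floor) ((x of stake_a in the frame of bin between -0.112 and 0.112 m and y of stake_a in the frame of bin between -0.067 and 0.067 m and z of stake_a in the frame of bin between 0.012 and 0.2 m and linear speed of stake_a above 0.3 m/s and contact force between the fingers and stake_a below 0.05 N) or (horizontal distance between stake_a and pot below 0.05 m and z of stake_a in the frame of pot between 0.012 and 0.2 m and linear speed of stake_a above 0.3 m/s and contact force between the fingers and stake_a below 0.05 N) or (x of stake_b in the frame of bin between -0.112 and 0.112 m and y of stake_b in the frame of bin between -0.067 and 0.067 m and z of stake_b in the frame of bin between 0.012 and 0.2 m and linear speed of stake_b above 0.3 m/s and contact force between the fingers and stake_b below 0.05 N) or (horizontal distance between stake_b and pot below 0.05 m and z of stake_b in the frame of pot between 0.012 and 0.2 m and linear speed of stake_b above 0.3 m/s and contact force between the fingers and stake_b below 0.05 N) or (x of stake_c in the frame of bin between -0.112 and 0.112 m and y of stake_c in the frame of bin between -0.067 and 0.067 m and z of stake_c in the frame of bin between 0.012 and 0.2 m and linear speed of stake_c above 0.3 m/s and contact force between the fingers and stake_c below 0.05 N) or (horizontal distance between stake_c and pot below 0.05 m and z of stake_c in the frame of pot between 0.012 and 0.2 m and linear speed of stake_c above 0.3 m/s and contact force between the fingers and stake_c below 0.05 N) or (x of stake_d in the frame of bin between -0.112 and 0.112 m and y of stake_d in the frame of bin between -0.067 and 0.067 m and z of stake_d in the frame of bin between 0.012 and 0.2 m and linear speed of stake_d above 0.3 m/s and contact force between the fingers and stake_d below 0.05 N) or (horizontal distance between stake_d and pot below 0.05 m and z of stake_d in the frame of pot between 0.012 and 0.2 m and linear speed of stake_d above 0.3 m/s and contact force between the fingers and stake_d below 0.05 N)).
It fails at once if a held stake is pressed on the box or pot with more than 40 N ((contact force between the fingers and stake_a above 0.5 N and contact force between stake_a and bin above 40 N) or (contact force between the fingers and stake_a above 0.5 N and contact force between stake_a and pot above 40 N) or (contact force between the fingers and stake_b above 0.5 N and contact force between stake_b and bin above 40 N) or (contact force between the fingers and stake_b above 0.5 N and contact force between stake_b and pot above 40 N) or (contact force between the fingers and stake_c above 0.5 N and contact force between stake_c and bin above 40 N) or (contact force between the fingers and stake_c above 0.5 N and contact force between stake_c and pot above 40 N) or (contact force between the fingers and stake_d above 0.5 N and contact force between stake_d and bin above 40 N) or (contact force between the fingers and stake_d above 0.5 N and contact force between stake_d and pot above 40 N)).
It fails at once if a held stake is forced against the gauge with more than 45 N ((contact force between the fingers and stake_a above 0.5 N and contact force between stake_a and gauge above 45 N) or (contact force between the fingers and stake_b above 0.5 N and contact force between stake_b and gauge above 45 N) or (contact force between the fingers and stake_c above 0.5 N and contact force between stake_c and gauge above 45 N) or (contact force between the fingers and stake_d above 0.5 N and contact force between stake_d and gauge above 45 N)).
It fails at once if a bystander is shifted by more than 6 cm (distance of any of file, pliers, hammer, brush, fluxpot, wirecoil, jar from where it was at the start of the episode above 0.06 m).
Of stake_a, stake_b, stake_c, stake_d only 3 to 4 are there at a start; the rules pass over those that are not, and their reading is None.
At some moment in a run one of stake_a, stake_b, stake_c, stake_d may be knocked a few centimetres aside while the robot is not near it.
It also fails if it takes over 210 s, if anything falls off the work surface, if the arm or the gripper's body presses on something with over 40 N, if the wrist force passes 120 N, or if a joint passes its speed limit or range.

## Working session

There is one attempt and no reset: what is moved stays moved. The work goes in short steps, Python scripts to look and compute and a tool call to move; the robot and the scene stay as the last step left them, time stands still between calls to the robot, and variables do not carry over. Pictures are saved under pics/ and viewed, about 12 in all and at most 16, crops included, and the job is handed in when it is done.

Besides the shell and the picture viewer there is one more tool, called after "Emit:" by a JSON object that holds its "op" and its "data". servo_tool: Moves the arm, as the interface text tells. Its arguments: {"type":"object","properties":{"motion":{"type":"array"},"gripper":{"type":"number"},"grip_force":{"type":"number"}},"required":["motion"]}

```bash
mkdir -p pics; cat > h.py <<'E'
import numpy as np, cv2
from scipy.spatial.transform import Rotation as R
from station import robot
def cam(name):
    c=robot.get_calibration(name); s=robot.sense()
    if name=="wrist":
        T=np.eye(4);T[:3,:3]=R.from_euler('xyz',s['tcp_rot'],degrees=True).as_matrix();T[:3,3]=s['ee_pos'];T=T@np.array(c['tool_from_camera'])
    else:
        T=np.eye(4);T[:3,:3]=R.from_euler('xyz',c['orientation'],degrees=True).as_matrix();T[:3,3]=c['xyz']
    return np.array(c['mtx']),np.array(c['dist']),T
def rays(uv,C):
    K,d,T=C
    p=cv2.undistortPoints(np.array(uv,float).reshape(-1,1,2),K,d).reshape(-1,2)
    return T[:3,3],np.c_[p,np.ones(len(p))]@T[:3,:3].T
def onplane(uv,C,z):
    o,r=rays(uv,C); return o+r*((z-o[2])/r[:,2])[:,None]
def proj(P,C):
    K,d,T=C; Ti=np.linalg.inv(T); q=np.atleast_2d(P)@Ti[:3,:3].T+Ti[:3,3]
    return cv2.projectPoints(q,np.zeros(3),np.zeros(3),K,d)[0].reshape(-1,2)
def cloud(C,D):
    v,u=np.mgrid[0:480,0:640]; o,r=rays(np.c_[u.ravel(),v.ravel()],C)
    return (o+r*D.reshape(-1,1)).reshape(480,640,3)
def shot(name,fn):
    C=cam(name);I,D=robot.capture(name);cv2.imwrite(f'pics/{fn}.png',I[...,::-1]);np.savez(f'pics/{fn}.npz',I=I,D=D,K=C[0],d=C[1],T=C[2]);return C,I,D
def load(fn):
    z=np.load(f'pics/{fn}.npz');return (z['K'],z['d'],z['T']),z['I'],z['D']
E
python3 - <<'E'
from h import *
print({k:np.round(v,2) for k,v in robot.sense().items()})
for n in("top","side","wrist"):
    C,I,D=shot(n,n+"0"); print(n,C[2].round(3).tolist(),C[0].round(1).tolist())
E
```

```text
{'t': np.float64(0.0), 'joint_positions': array([-72.08,  20.6 ,  86.6 ,  -0.  ,  72.91,  -6.59]), 'qd': array([ 0.04, -0.  ,  0.05, -0.08,  0.06, -0.02]), 'effort': array([-0.000e+00, -5.154e+01, -2.707e+01,  7.000e-02,  4.000e-02,
       -0.000e+00]), 'ee_pos': array([ 248.79, -545.59,  403.79]), 'tcp_rot': array([-96.1 ,  89.89, 108.41]), 'ft_force': array([-0.5 , -0.95, -0.09]), 'wrist_torque': array([-0.01, -0.01,  0.03]), 'opening': np.float64(1.0)}
top [[-0.017, -0.999, 0.039, 511.716], [-1.0, 0.017, 0.009, -45.066], [-0.01, -0.038, -0.999, 1228.558], [0.0, 0.0, 0.0, 1.0]] [[512.5, 0.0, 335.0], [0.0, 512.5, 246.6], [0.0, 0.0, 1.0]]
side [[0.997, -0.042, 0.072, 505.649], [-0.082, -0.625, 0.776, -762.977], [0.013, -0.779, -0.627, 641.409], [0.0, 0.0, 0.0, 1.0]] [[448.1, 0.0, 315.1], [0.0, 448.1, 239.4], [0.0, 0.0, 1.0]]
wrist [[0.415, -0.88, -0.232, 312.842], [-0.91, -0.401, -0.104, -516.029], [-0.001, 0.255, -0.967, 382.697], [0.0, 0.0, 0.0, 1.0]] [[369.0, 0.0, 319.0], [0.0, 369.0, 244.7], [0.0, 0.0, 1.0]]
```

View pics/top0.png

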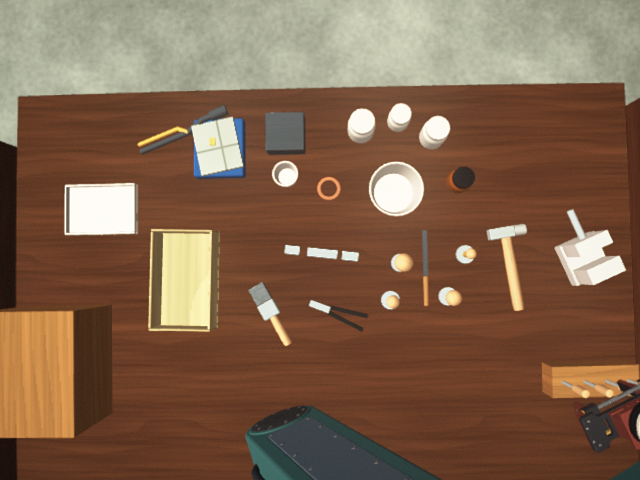

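View pics/side0.png

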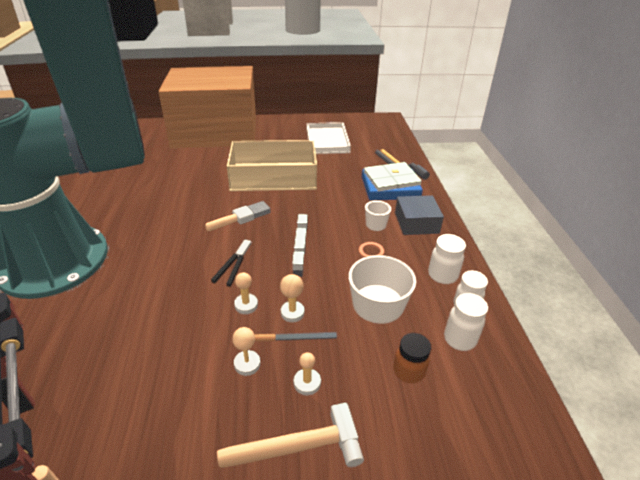

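The top view shows four stakes: balls at about (402,262), (391,300), (452,297) and (466,254). It also shows the gauge at (285–358, 247–260) with its wider gap on the left at about (303,252), the box at (184,280), the pot at (396,188), the pliers at (338,315) and the file at (425,268). The side view agrees.

```bash
python3 - <<'E'
from h import *
def segs(fn,box,cond,amin=20):
    C,I,D=load(fn); h=cv2.cvtColor(I,cv2.COLOR_RGB2HSV).astype(int); m=cond(h,I.astype(int)).astype(np.uint8)
    k=np.zeros_like(m);x0,y0,x1,y1=box;k[y0:y1,x0:x1]=1;m*=k
    n,l,s,c=cv2.connectedComponentsWithStats(m); return C,D,I,[(s[i],c[i],l==i) for i in range(1,n) if s[i][4]>=amin]
tan=lambda h,I:(h[...,0]>8)&(h[...,0]<22)&(h[...,1]>70)&(h[...,1]<170)&(h[...,2]>140)
for fn,box in(("top0",(375,230,485,315)),("side0",(220,260,330,395))):
    C,D,I,S=segs(fn,box,tan)
    P=cloud(C,D)
    for s,c,m in S:
        # ball: region minus neck via distance transform
        dt=cv2.distanceTransform(m.astype(np.uint8),cv2.DIST_L2,5); v,u=np.unravel_index(dt.argmax(),dt.shape)
        z=np.median(D[m&(D>0)]); q=P[m&(D>0)]; mid=np.percentile(q[:,2],99)
        print(fn,s,c.round(1),'ball',u,v,'r px',dt.max().round(1),'diam mm',(2*dt.max()*z/C[0][0,0]).round(1),'zmax',mid.round(1),'P',P[v,u].round(1))
# white things & steel
wh=lambda h,I:(h[...,1]<45)&(h[...,2]>130)
for fn,box in(("top0",(275,235,485,320)),("side0",(220,205,330,395))):
    C,D,I,S=segs(fn,box,wh,30); P=cloud(C,D)
    for s,c,m in S:
        q=P[m&(D>0)]; r=cv2.minAreaRect(np.argwhere(m)[:,::-1].astype(np.float32))
        print(fn,'white',s,c.round(1),np.median(q,0).round(1),r)
C,I,D=load("top0"); P=cloud(C,D)
for nm,(x0,y0,x1,y1) in dict(gauge=(278,240,365,268),bin=(140,222,226,338),pot=(362,155,430,220)).items():
    p=P[y0:y1,x0:x1].reshape(-1,3); p=p[p[:,2]>15]; print(nm,p.min(0).round(1),p.max(0).round(1),np.percentile(p[:,2],[5,50,95]).round(1))
    zt=np.percentile(p[:,2],95); r=cv2.minAreaRect(p[abs(p[:,2]-zt)<10][:,:2].astype(np.float32)); print(r)
print('table z',np.median(P[340:370,300:400,2]))
a=cv2.resize(I[235:275,275:370],None,fx=8,fy=8,interpolation=cv2.INTER_CUBIC); cv2.imwrite('pics/g.png',a[...,::-1])
C,I,D=load("side0")
E
```

```text
top0 [463 248  14  12  72] [470.1 253.5] ball 473 250 r px 2.0 diam mm 9.0 zmax 75.9 P [ 543.4 -346.2   71.3]
top0 [395 253  18  19 165] [405.3 262.2] ball 409 262 r px 4.0 diam mm 17.8 zmax 95.7 P [ 518.7 -198.6   89. ]
top0 [423 276   6  30 152] [425.2 290.5] ball 425 278 r px 3.0 diam mm 14.2 zmax 16.9 P [ 480.5 -247.     6.2]
top0 [446 289  16  17 133] [454.4 297.8] ball 458 295 r px 2.8 diam mm 12.5 zmax 88.6 P [ 443.3 -307.5   81.1]
top0 [387 295  13  14  81] [394.1 301.6] ball 396 301 r px 3.0 diam mm 13.4 zmax 82.7 P [ 432.1 -169.1   78. ]
side0 [234 260  26  44 480] [247.  284.5] ball 243 283 r px 6.4 diam mm 23.9 zmax 80.1 P [ 431.1 -175.7   73. ]
side0 [279 265  38  47 721] [296.8 288.3] ball 289 288 r px 9.0 diam mm 32.7 zmax 90.9 P [ 513.3 -204.1   83.2]
side0 [224 268   7  14  44] [226.3 275. ] ball 226 275 r px 2.2 diam mm 9.1 zmax 0.5 P [384.6 -70.2  -3.7]
side0 [220 286  11  69 341] [224.3 317.4] ball 223 330 r px 3.6 diam mm 13.5 zmax 1.7 P [ 390.2 -222.3    1.6]
side0 [232 300  53  62 756] [254.8 334.9] ball 243 342 r px 8.8 diam mm 29.2 zmax 86.3 P [ 505.6 -763.  
[... 2621 characters left out ...]
] [ 437.7 -304.5   10.8] ((246.5, 362.0), (24.0, 25.0), 90.0)
side0 white [294 370  27  25 426] [306.7 382.5] [ 533.  -349.8   10.5] ((307.0, 382.0), (24.0, 26.0), 90.0)
gauge [511.7 -85.4  17.3] [ 563.9   85.1 1228.6] [30.5 35.  38.9]
((544.8298950195312, -0.6560516357421875), (171.61399841308594, 20.006793975830078), 82.97689056396484)
bin [370.8 -45.1  15. ] [ 604.2  392.5 1228.6] [19.6 57.5 76.1]
((487.6075744628906, 317.9006652832031), (143.0734405517578, 231.09185791015625), 88.297607421875)
pot [ 511.7 -234.9   15. ] [ 747.5  -45.1 1228.6] [19.3 55.5 73.6]
((686.6058349609375, -174.36923217773438), (121.13137817382812, 121.87154388427734), 89.9775161743164)
table z -1.0611107562348252
```

View pics/g.png

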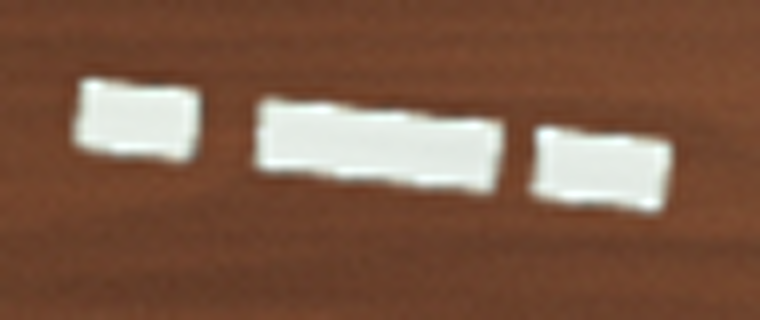

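View pics/wrist0.png

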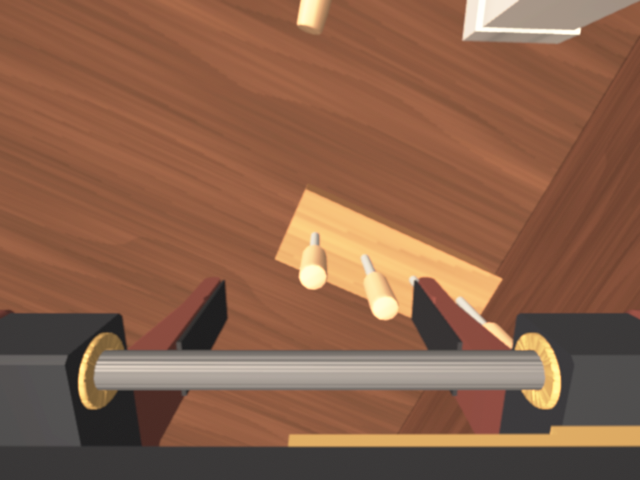

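Left gap is clearly the wider one, so go_gap is at the +y end and the gauge yaw is about −7°. Stakes by height: a at about (533,−350), b (431,−170), c (438,−305), d (517,−196).

Next I plan the first move: over stake a, with the tool axes lined up with the gauge.

```bash
cat >> h.py <<'E'
import sys,json,os
def G(): return json.load(open('gauge.json'))  # x,y,yaw
def Rg(yaw):
    c,s=np.cos(np.radians(yaw)),np.sin(np.radians(yaw)); return np.array([[c,-s],[s,c]])
def togauge(p):
    x,y,w=G(); return (np.asarray(p)[...,:2]-[x,y])@Rg(w)
def toworld(p):
    x,y,w=G(); return np.asarray(p)@Rg(w).T+[x,y]
def Rt(yaw):  # tool down, tool y = -gauge x, tool z = gauge y
    r=Rg(yaw); M=np.zeros((3,3)); M[2,0]=-1; M[:2,1]=-r[:,0]; M[:2,2]=r[:,1]; return M
def plan(xy,zg=None,extra=0):
    """tool-frame shift to bring grasp point to world xy, grasp height zg"""
    s=robot.sense(); M=R.from_euler('xyz',s['tcp_rot'],degrees=True).as_matrix()
    g=np.array(s['ee_pos'])+M@[163,0,0]; T=np.array([xy[0],xy[1],g[2] if zg is None else zg])
    d=M.T@(T-g); rv=np.degrees((R.from_matrix(M).inv()*R.from_matrix(Rt(G()[2]))).as_rotvec())
    print('t',round(s['t'],2),'grasp',g.round(1),'gauge',togauge(g).round(1),'shift',d.round(1),'turn',rv.round(2),'F',np.round(s['ft_force'],1),'open',round(float(s['opening']),3),'q',np.round(s['joint_positions'],0))
E
echo '[544.8,-0.7,-7.0]'>gauge.json
python3 - <<'E'
from h import *
s=robot.sense();M=R.from_euler('xyz',s['tcp_rot'],degrees=True).as_matrix();print(M.round(3))
plan((533,-350),240)
print([ (n,togauge(p).round(1)) for n,p in dict(a=(533,-350),b=(431,-170),c=(438,-305),d=(517,-196),bin=(487.6,317.9),pot=(686.6,-174.4)).items()])
# shift in target tool frame
g=np.array(s['ee_pos'])+M@[163,0,0]; print('in target frame',(Rt(-7).T@(np.array([533,-350,260])-g)).round(1))
E
```

```text
[[-0.     0.415 -0.91 ]
 [ 0.001 -0.91  -0.415]
 [-1.    -0.001 -0.   ]]
t 0.15 grasp [ 248.7 -545.4  241. ] gauge [-227.5 -576.8] shift [   1.1  -59.9 -339.7] turn [1.2151e+02 8.0000e-02 6.0000e-02] F [-1.2  0.2 -1.9] open 0.999 q [-72.  21.  87.   0.  73.  -7.]
[('a', array([  30.9, -348.1])), ('b', array([ -92.3, -181.9])), ('c', array([ -68.9, -315. ])), ('d', array([  -3.8, -197.2])), ('bin', array([-95.6, 309.3])), ('pot', array([ 161.9, -155.1]))]
in target frame [ -19.  -258.3  228.6]
```

```bash
python3 - <<'E'
s=open('h.py').read().replace("M[:2,1]=-r[:,0]; M[:2,2]=r[:,1]","M[:2,1]=r[:,0]; M[:2,2]=-r[:,1]"); open('h.py','w').write(s)
E
python3 -c "
from h import *
plan((533,-350),240)"
```

```text
t 0.15 grasp [ 248.7 -545.4  241. ] gauge [-227.5 -576.8] shift [   1.1  -59.9 -339.7] turn [-5.849e+01 -5.000e-02  7.000e-02] F [-1.2  0.2 -1.9] open 0.999 q [-72.  21.  87.   0.  73.  -7.]
```

Emit:
{"op": "servo_tool", "data": {"motion": [{"rx": -8.4}, {"rx": -8.4}, {"rx": -8.4}, {"rx": -8.4}, {"rx": -8.4}]}}

```text
$.motion[0]: bad value
```

Emit:
{"op": "servo_tool", "data": {"motion": [{"rx": -8.4}, {"rx": -8.1}, {"y": 30, "z": -25}, {"y": 44, "z": -40}, {"y": 44, "z": -40}]}}

```text
$.motion[0]: bad value
```

Emit:
{"op": "servo_tool", "data": {"motion": [{"y": 44, "z": -40}, {"y": 44, "z": -40}, {"y": 35, "z": -30}, {"y": 17, "z": -14}, {}]}}

```text
$.motion[0]: bad value
```

```bash
python3 - <<'E'
from h import *
plan((533,-350),240)
C,I,D=shot("wrist","w1"); P=cloud(C,D)
h=cv2.cvtColor(I,cv2.COLOR_RGB2HSV)
print(proj([[533,-350,63],[533,-350,12]],C))
E
```

```text
t 0.15 grasp [ 248.7 -545.4  241. ] gauge [-227.5 -576.8] shift [   1.1  -59.9 -339.7] turn [-5.849e+01 -5.000e-02  7.000e-02] F [-1.2  0.2 -1.9] open 0.999 q [-72.  21.  87.   0.  73.  -7.]
[[ 228.59608926 -275.81380992]
 [ 243.91769151 -204.5149328 ]]
```

View pics/w1.png

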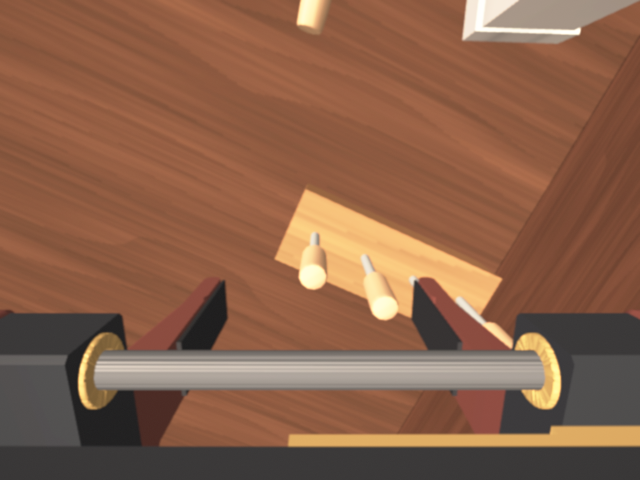

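The moves were refused because every row needs all six keys, so this picture is unchanged.

Emit:
{"op": "servo_tool", "data": {"motion": [{"x": 0, "y": 0, "z": 0, "rx": -8.4, "ry": 0, "rz": 0}, {"x": 0, "y": 0, "z": 0, "rx": -8.4, "ry": 0, "rz": 0}, {"x": 0, "y": 0, "z": 0, "rx": -8.4, "ry": 0, "rz": 0}, {"x": 0, "y": 0, "z": 0, "rx": -8.4, "ry": 0, "rz": 0}, {"x": 0, "y": 0, "z": 0, "rx": -8.4, "ry": 0, "rz": 0}]}}

```text
t: 0.7
ee_pos: [248.9, -545.8, 404.4]
tcp_rot: [-141.0, 90.0, 105.9]
ft_force: [-0.8, 0.4, -0.4]
opening: 0.997
```

Emit:
{"op": "servo_tool", "data": {"motion": [{"x": 0, "y": 0, "z": 0, "rx": -8.4, "ry": 0, "rz": 0}, {"x": 0, "y": 0, "z": 0, "rx": -8.1, "ry": 0, "rz": 0}, {"x": 0, "y": 30, "z": -25, "rx": 0, "ry": 0, "rz": 0}, {"x": 0, "y": 40, "z": -38, "rx": 0, "ry": 0, "rz": 0}, {"x": 0, "y": 40, "z": -38, "rx": 0, "ry": 0, "rz": 0}]}}

```text
t: 1.2
ee_pos: [362.8, -464.6, 404.4]
tcp_rot: [-167.6, 90.0, 95.3]
ft_force: [1.2, 0.8, -0.1]
opening: 1.0
```

Emit:
{"op": "servo_tool", "data": {"motion": [{"x": 0, "y": 40, "z": -38, "rx": 0, "ry": 0, "rz": 0}, {"x": 0, "y": 40, "z": -38, "rx": 0, "ry": 0, "rz": 0}, {"x": 0, "y": 40, "z": -30, "rx": 0, "ry": 0, "rz": 0}, {"x": 0, "y": 28, "z": -22, "rx": 0, "ry": 0, "rz": 0}, {"x": 0, "y": 0, "z": 0, "rx": 0, "ry": 0, "rz": 0}]}}

```text
t: 1.7
ee_pos: [519.6, -359.6, 404.4]
tcp_rot: [129.3, 89.9, 32.5]
ft_force: [-0.5, 0.3, -0.4]
opening: 1.002
```

```bash
python3 - <<'E'
from h import *
plan((533,-350),240)
C,I,D=shot("wrist","w2"); P=cloud(C,D)
print(proj([[533,-350,63],[533,-350,12]],C))
E
```

```text
t 1.7 grasp [ 519.8 -359.5  241.4] gauge [  19.  -359.1] shift [  1.4  12.  -10.9] turn [ 0.27 -0.07 -0.08] F [-0.5  0.3 -0.4] open 1.002 q [-41.  23.  82.   0.  74. -34.]
[[331.42903005 217.27326131]
 [329.72121415 208.10784211]]
```

View pics/w2.png

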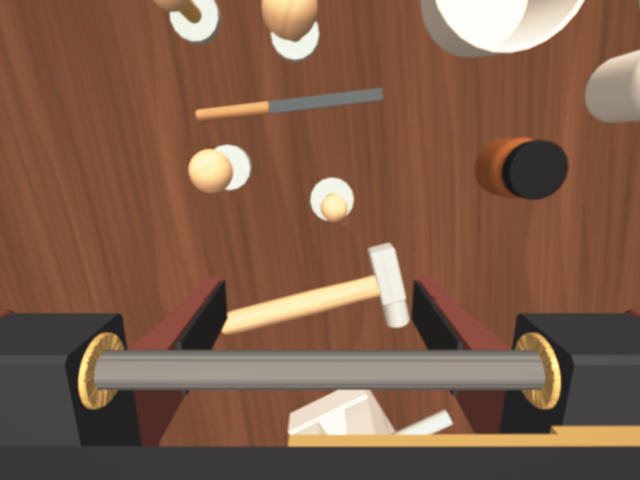

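The wrist view (7th shown) has the small ball of a at (334,208), c at (210,171), d at (290,12), and the hammer below. I'll measure a by casting rays from the wrist and side views.

```bash
cat >> h.py <<'E'
def ballpx(I,uv,rad):
    h=cv2.cvtColor(I,cv2.COLOR_RGB2HSV).astype(int)
    m=((h[...,0]>8)&(h[...,0]<24)&(h[...,1]>60)&(h[...,1]<175)&(h[...,2]>150)).astype(np.uint8)
    k=np.zeros_like(m); cv2.circle(k,(int(uv[0]),int(uv[1])),int(rad),1,-1); m*=k
    r=cv2.distanceTransform(m,cv2.DIST_L2,5); e=max(3,int(r.max()*1.4))|1
    m=cv2.morphologyEx(m,cv2.MORPH_OPEN,cv2.getStructuringElement(cv2.MORPH_ELLIPSE,(e,e)))
    cs,_=cv2.findContours(m,cv2.RETR_EXTERNAL,cv2.CHAIN_APPROX_NONE); c=max(cs,key=cv2.contourArea)
    (u,v),r=cv2.minEnclosingCircle(c); M=cv2.moments(c); return (u,v),r,(M['m10']/M['m00'],M['m01']/M['m00'])
def tri(uvs,Cs):
    A=np.zeros((3,3));b=np.zeros(3)
    for uv,C in zip(uvs,Cs):
        o,r=rays([uv],C);r=r[0]/np.linalg.norm(r[0]);Q=np.eye(3)-np.outer(r,r);A+=Q;b+=Q@o
    p=np.linalg.solve(A,b); return p,[np.linalg.norm(np.cross(p-rays([uv],C)[0],rays([uv],C)[1][0]/np.linalg.norm(rays([uv],C)[1][0]))) for uv,C in zip(uvs,Cs)]
E
python3 - <<'E'
from h import *
W=load("w2");S=load("side0");T=load("top0")
for n,p,z,r in (("a",(533,-350),63,12),("c",(438,-305),70,18),):
    L=[]
    for Q in(W,S,T):
        u=proj([[*p,z]],Q[0])[0]; f=np.linalg.norm(np.subtract(*proj([[*p,z],[p[0]+r,p[1],z]],Q[0])))
        b=ballpx(Q[1],u,1.6*f); L.append((b[0],Q[0])); print(n,u.round(1),b, f.round(1), onplane([b[0]],Q[0],z).round(1))
    q,e=tri([l[0] for l in L[:2]],[l[1] for l in L[:2]]); print(n,'tri',q.round(1),np.round(e,1))
    if n=='a': plan(q[:2],100)
E
```

```text
a [331.4 217.3] ((333.5, 212.0), 12.855060577392578, (333.6361607142857, 214.17633928571428)) 13.7 [[ 535.3 -345.6   63. ]]
a [305.8 363.8] ((306.5, 363.1000061035156), 8.914137840270996, (306.52941176470586, 363.0892156862745)) 7.8 [[ 534.1 -348.7   63. ]]
a [473.8 254.7] ((470.5882263183594, 253.19117736816406), 5.379823684692383, (471.231746031746, 253.2952380952381)) 5.3 [[ 536.5 -342.7   63. ]]
a tri [ 534.9 -346.2   59.4] [0.5 0.5]
t 1.75 grasp [ 517.8 -360.8  241.2] gauge [  17.1 -360.7] shift [141.2  15.2 -16.5] turn [ 0.22 -0.02  0.02] F [-0.1 -1.3  0.5] open 1.003 q [-41.  23.  82.   0.  74. -34.]
c [213.3 179.4] ((210.95985412597656, 173.34671020507812), 21.708969116210938, (212.6297852474323, 178.30718954248366)) 21.3 [[ 437.  -299.9   70. ]]
c [244.3 341.1] ((243.5, 338.1000061035156), 11.910600662231445, (243.14832793959005, 339.9676375404531)) 11.4 [[ 436.5 -299.    70. ]]
c [455.8 297.1] ((453.7272644042969, 297.4545593261719), 7.652135848999023, (455.9032815198618, 297.07426597582037)) 8.0 [[ 437.3 -300.2   70. ]]
c tri [ 436.9 -299.8   70.8] [0.3 0.3]
```

Emit:
{"op": "servo_tool", "data": {"motion": [{"x": 20, "y": 15, "z": 20, "rx": 0, "ry": 0, "rz": 0}, {"x": 20, "y": 0, "z": 0, "rx": 0, "ry": 0, "rz": 0}, {"x": 0, "y": 0, "z": 0, "rx": 0, "ry": 0, "rz": 0}, {"x": 0, "y": 0, "z": 0, "rx": 0, "ry": 0, "rz": 0}, {"x": 0, "y": 0, "z": 0, "rx": 0, "ry": 0, "rz": 0}]}}

```text
t: 2.25
ee_pos: [528.2, -384.5, 365.7]
tcp_rot: [49.8, 89.9, -47.2]
ft_force: [0.4, 0.4, -0.4]
opening: 0.999
```

```bash
sed -i 's/(h\[...,1\]>60)&(h\[...,1\]<175)/(h[...,1]>35)\&(h[...,1]<185)/' h.py; python3 - <<'E'
from h import *
plan((534.5,-347.5),66)
W=shot("wrist","w3");S=load("side0");T=load("top0")
for n,p,z,r in (("a",(534.5,-347.5),63,12),("c",(437,-300),70,18),("d",(514,-196),73,21),("b",(432,-170),67,15)):
    L=[]
    for Q in(W,S,T):
        u=proj([[*p,z]],Q[0])[0]; f=np.linalg.norm(np.subtract(*proj([[*p,z],[p[0]+r,p[1],z]],Q[0])))
        try: b=ballpx(Q[1],u,1.5*f)
        except Exception: continue
        L.append((b[0],Q[0])); print(n,u.round(1),np.round(b[0],1),np.round(b[2],1),round(b[1],1), f.round(1), onplane([b[0]],Q[0],z).round(1))
    q,e=tri([l[0] for l in L[:2]],[l[1] for l in L[:2]]); print(n,'tri',q.round(1),np.round(e,1))
    # foot
Q=W; h=cv2.cvtColor(Q[1],cv2.COLOR_RGB2HSV); m=((h[...,1]<50)&(h[...,2]>130)).astype(np.uint8)
u=proj([[534.5,-347.5,12]],Q[0])[0].astype(int); k=m*0; cv2.circle(k,tuple(int(x) for x in u),40,1,-1); m*=k
c=max(cv2.findContours(m,0,1)[0],key=cv2.contourArea); e=cv2.minEnclosingCircle(c); print('foot',e,onplane([e[0]],Q[0],12).round(1))
plan((534.5,-347.5),66)
E
```

```text
t 2.25 grasp [ 528.3 -384.6  202.7] gauge [  30.4 -383.1] shift [136.7   1.5 -37.7] turn [-0.03  0.04 -0.04] F [ 0.4  0.4 -0.4] open 0.999 q [-42.  27.  82.  -0.  71. -35.]
a [319.9 191.7] [321.5 188. ] [321.6 192.1] 14.5 15.8 [[ 536.  -344.9   63. ]]
a [306.7 362.4] [306.5 363.1] [306.5 363.1] 8.9 7.8 [[ 534.1 -348.7   63. ]]
a [472.7 254. ] [470.5 253.2] [471.1 253.1] 5.4 5.3 [[ 536.5 -342.5   63. ]]
a tri [ 535.2 -345.3   58.2] [0.8 0.8]
c [177.1 143.6] [180.5 146.5] [182.5 150.8] 25.0 24.8 [[ 439.  -302.3   70. ]]
c [243.8 338.6] [243.5 338.1] [243.1 340. ] 11.9 11.3 [[ 436.5 -299.    70. ]]
c [453.6 297.6] [453.7 297.5] [455.9 297.1] 7.7 8.0 [[ 437.3 -300.2   70. ]]
c tri [ 438.3 -301.9   72.5] [1.6 1.6]
d [258.7 -40.9] [243.    2.5] [242.9   2.7] 3.9 33.2 [[ 499.9 -218.7   73. ]]
d [289.4 288.8] [291. 286.] [290.8 287.3] 11.4 11.8 [[ 517.2 -189.1   73. ]]
d [406.9 264.2] [403.2 262.1] [406.2 262.7] 9.2 9.3 [[ 518.8 -187.8   73. ]]
d tri [ 511.6 -238.1  123.6] [4.8 4.8]
b [243.9 283.2] [242.1 281.7] [242.4 281.9] 8.3 8.3 [[ 428.5 -166.    67. ]]
b [395.9 300.7] [393.5 301.5] [394.8 301.2] 6.5 6.7 [[ 430.3 -164.6   67. ]]
b tri [ 429.3 -164.8   65.9] [1. 1.]
foot ((321.1546936035156, 177.34304809570312), 24.820674896240234) [[ 536.6 -340.9   12. ]]
t 2.3 grasp [ 528.6 -384.6  202.9] gauge [  30.7 -383. ] shift [136.9   1.1 -37.6] turn [-0.02  0.05 -0.07] F [ 0.5  0.3 -0.2] open 0.999 q [-42.  27.  82.   0.  71. -35.]
```

Emit:
{"op": "servo_tool", "data": {"motion": [{"x": 0, "y": 2.5, "z": -40.7, "rx": 0, "ry": 0, "rz": 0}, {"x": 0, "y": 0, "z": 0, "rx": 8.2, "ry": 0, "rz": 0}, {"x": 0, "y": 0, "z": 0, "rx": 8.2, "ry": 0, "rz": 0}, {"x": 0, "y": 0, "z": 0, "rx": 8.2, "ry": 0, "rz": 0}, {"x": 0, "y": 0, "z": 0, "rx": 8.2, "ry": 0, "rz": 0}]}}

```text
t: 2.8
ee_pos: [536.2, -343.8, 366.0]
tcp_rot: [91.7, 89.9, -38.5]
ft_force: [0.3, -0.9, 0.2]
opening: 1.0
```

Emit:
{"op": "servo_tool", "data": {"motion": [{"x": 0, "y": 0, "z": 0, "rx": 8.2, "ry": 0, "rz": 0}, {"x": 0, "y": 0, "z": 0, "rx": 8.2, "ry": 0, "rz": 0}, {"x": 0, "y": 0, "z": 0, "rx": 8.2, "ry": 0, "rz": 0}, {"x": 0, "y": 0, "z": 0, "rx": 8.2, "ry": 0, "rz": 0}, {"x": 0, "y": 0, "z": 0, "rx": 8.2, "ry": 0, "rz": 0}]}}

```text
t: 3.3
ee_pos: [536.1, -344.0, 366.0]
tcp_rot: [132.4, 89.9, -38.7]
ft_force: [-0.8, 0.0, -0.2]
opening: 1.001
```

Emit:
{"op": "servo_tool", "data": {"motion": [{"x": 0, "y": 0, "z": 0, "rx": 8, "ry": 0, "rz": 0}, {"x": 20, "y": 0, "z": 0, "rx": 0, "ry": 0, "rz": 0}, {"x": 20, "y": 0, "z": 0, "rx": 0, "ry": 0, "rz": 0}, {"x": 0, "y": 0, "z": 0, "rx": 0, "ry": 0, "rz": 0}, {"x": 0, "y": 0, "z": 0, "rx": 0, "ry": 0, "rz": 0}]}}

```text
t: 3.8
ee_pos: [536.1, -344.0, 325.5]
tcp_rot: [146.3, 90.0, -32.4]
ft_force: [-0.4, 0.4, 0.7]
opening: 0.995
```

```bash
python3 - <<'E'
from h import *
plan((536,-344.5),65)
Q=shot("wrist","w4"); print(proj([[536,-344.5,63]],Q[0]))
b=ballpx(Q[1],proj([[536,-344.5,63]],Q[0])[0],40);print(b,onplane([b[0]],Q[0],63).round(1),onplane([b[2]],Q[0],63).round(1))
E
```

```text
t 3.8 grasp [ 536.2 -344.   162.5] gauge [  33.3 -341.8] shift [97.5  0.5  0.2] turn [-8.179e+01 -0.000e+00 -2.000e-02] F [-0.4  0.4  0.7] open 0.995 q [-39.  28.  87.   0.  65.  50.]
[[320.75603796 254.50264773]]
((318.5, 251.0), 18.581003189086914, (321.90310442144875, 250.46284101599247)) [[ 538.4 -342.9   63. ]] [[ 538.9 -345.2   63. ]]
```

View pics/w4.png

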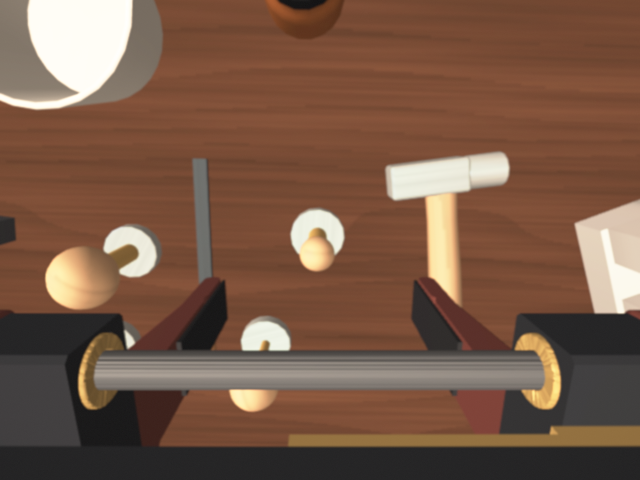

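Picture 8: stake a stands centred between the open fingers, ball at (317,253). I finish the turn, descend and squeeze to centre it.

Emit:
{"op": "servo_tool", "data": {"motion": [{"x": 20, "y": 0, "z": -2, "rx": 8, "ry": 0, "rz": 0}, {"x": 25, "y": 0, "z": 0, "rx": 0, "ry": 0, "rz": 0}, {"x": 25, "y": 0, "z": 0, "rx": 0, "ry": 0, "rz": 0}, {"x": 18, "y": 0, "z": 0, "rx": 0, "ry": 0, "rz": 0}, {"x": 9, "y": 0, "z": 0, "rx": 0, "ry": 0, "rz": 0}]}}

```text
t: 4.35
ee_pos: [538.2, -343.9, 227.3]
tcp_rot: [-44.2, 90.0, 129.0]
ft_force: [-0.8, 0.2, -0.4]
opening: 1.001
```

Emit:
{"op": "servo_tool", "data": {"motion": [{"x": 0, "y": 0, "z": 0, "rx": 0, "ry": 0, "rz": 0}, {"x": 0, "y": 0, "z": 0, "rx": 0, "ry": 0, "rz": 0}, {"x": 0, "y": 0, "z": 0, "rx": 0, "ry": 0, "rz": 0}, {"x": 0, "y": 0, "z": 0, "rx": 0, "ry": 0, "rz": 0}, {"x": 0, "y": 0, "z": 0, "rx": 0, "ry": 0, "rz": 0}], "gripper": 1, "grip_force": 6}}

```text
t: 4.85
ee_pos: [538.3, -344.0, 228.4]
tcp_rot: [151.1, 89.9, -35.7]
ft_force: [-1.0, 0.3, -0.4]
opening: 0.583
```

Emit:
{"op": "servo_tool", "data": {"motion": [{"x": 0, "y": 0, "z": 0, "rx": 0, "ry": 0, "rz": 0}, {"x": 0, "y": 0, "z": 0, "rx": 0, "ry": 0, "rz": 0}, {"x": 0, "y": 0, "z": 0, "rx": 0, "ry": 0, "rz": 0}, {"x": 0, "y": 0, "z": 0, "rx": 0, "ry": 0, "rz": 0}, {"x": 0, "y": 0, "z": 0, "rx": 0, "ry": 0, "rz": 0}]}}

```text
t: 5.35
ee_pos: [538.1, -343.8, 227.6]
tcp_rot: [-66.5, 90.0, 106.7]
ft_force: [-0.7, -0.2, 0.7]
opening: 0.267
```

```bash
python3 -c "
from h import *
plan((536,-344.5),64)"
```

```text
t 5.35 grasp [ 538.1 -343.7   64.6] gauge [  35.2 -341.3] shift [0.6 1.  2. ] turn [-8.979e+01 -1.000e-02  2.000e-02] F [-0.7 -0.2  0.7] open 0.267 q [-39.  35.  91.   0.  55.  58.]
```

Emit:
{"op": "servo_tool", "data": {"motion": [{"x": 0, "y": 0, "z": 0, "rx": 0, "ry": 0, "rz": 0}, {"x": 0, "y": 0, "z": 0, "rx": 0, "ry": 0, "rz": 0}, {"x": 0, "y": 0, "z": 0, "rx": -8.2, "ry": 0, "rz": 0}, {"x": 0, "y": 0, "z": 0, "rx": -8.2, "ry": 0, "rz": 0}, {"x": 0, "y": 0, "z": 0, "rx": -8.2, "ry": 0, "rz": 0}], "gripper": -0.3}}

```text
t: 5.85
ee_pos: [538.1, -344.0, 227.6]
tcp_rot: [38.0, 90.0, -123.9]
ft_force: [0.6, -0.2, -0.2]
opening: 0.642
```

Emit:
{"op": "servo_tool", "data": {"motion": [{"x": 0, "y": 0, "z": 0, "rx": -8.2, "ry": 0, "rz": 0}, {"x": 0, "y": 0, "z": 0, "rx": -8.2, "ry": 0, "rz": 0}, {"x": 0, "y": 0, "z": 0, "rx": -8.2, "ry": 0, "rz": 0}, {"x": 0, "y": 0, "z": 0, "rx": -8.2, "ry": 0, "rz": 0}, {"x": 0, "y": 0, "z": 0, "rx": -8.2, "ry": 0, "rz": 0}]}}

```text
t: 6.35
ee_pos: [538.1, -343.9, 227.6]
tcp_rot: [-47.1, 90.0, -167.9]
ft_force: [-0.3, 0.1, -0.7]
opening: 0.65
```

Emit:
{"op": "servo_tool", "data": {"motion": [{"x": 0, "y": 0, "z": 0, "rx": -8.2, "ry": 0, "rz": 0}, {"x": 0, "y": 0, "z": 0, "rx": -8.2, "ry": 0, "rz": 0}, {"x": 0, "y": 0, "z": 0, "rx": -7.8, "ry": 0, "rz": 0}, {"x": 0, "y": 0, "z": 0, "rx": 0, "ry": 0, "rz": 0}, {"x": 0, "y": 0, "z": 0, "rx": 0, "ry": 0, "rz": 0}]}}

```text
t: 6.85
ee_pos: [538.1, -343.9, 227.6]
tcp_rot: [165.8, 90.0, 68.6]
ft_force: [0.3, 0.1, 0.5]
opening: 0.654
```

Emit:
{"op": "servo_tool", "data": {"motion": [{"x": 0, "y": 0, "z": 0, "rx": 0, "ry": 0, "rz": 0}, {"x": 0, "y": 0, "z": 0, "rx": 0, "ry": 0, "rz": 0}, {"x": 0, "y": 0, "z": 0, "rx": 0, "ry": 0, "rz": 0}, {"x": 0, "y": 0, "z": 0, "rx": 0, "ry": 0, "rz": 0}, {"x": 0, "y": 0, "z": 0, "rx": 0, "ry": 0, "rz": 0}], "gripper": 1, "grip_force": 25}}

```text
t: 7.35
ee_pos: [538.0, -343.8, 227.6]
tcp_rot: [-114.2, 90.0, 148.8]
ft_force: [-0.9, -0.4, 0.7]
opening: 0.259
```

Emit:
{"op": "servo_tool", "data": {"motion": [{"x": 0, "y": 0, "z": 0, "rx": 0, "ry": 0, "rz": 0}, {"x": 0, "y": 0, "z": 0, "rx": 0, "ry": 0, "rz": 0}, {"x": -3, "y": 0, "z": 0, "rx": 0, "ry": 0, "rz": 0}, {"x": -10, "y": 0, "z": 0, "rx": 0, "ry": 0, "rz": 0}, {"x": 0, "y": 0, "z": 0, "rx": 0, "ry": 0, "rz": 0}]}}

```text
t: 7.85
ee_pos: [538.7, -344.2, 242.1]
tcp_rot: [61.2, 89.9, -35.8]
ft_force: [0.5, -0.7, -2.0]
opening: 0.261
```

```bash
python3 -c "
from h import *
plan((536,-344.5),64)"
```

```text
t 7.85 grasp [ 539.  -344.5   79.1] gauge [  36.2 -341.9] shift [15.1 -3.   0.4] turn [ 0.01  0.07 -0.12] F [ 0.5 -0.7 -2. ] open 0.261 q [-39.  34.  90.   0.  56. -32.]
```

Emit:
{"op": "servo_tool", "data": {"motion": [{"x": -35, "y": 0, "z": 0, "rx": 0, "ry": 0, "rz": 0}, {"x": -40, "y": 0, "z": -10, "rx": 0, "ry": 0, "rz": 0}, {"x": -25, "y": 4, "z": -35, "rx": 0, "ry": 0, "rz": 0}, {"x": 0, "y": 5, "z": -40, "rx": 0, "ry": 0, "rz": 0}, {"x": 0, "y": 5, "z": -40, "rx": 0, "ry": 0, "rz": 0}]}}

```text
t: 8.35
ee_pos: [567.7, -220.7, 342.4]
tcp_rot: [73.6, 89.8, -23.5]
ft_force: [0.2, 0.7, -2.0]
opening: 0.254
```

Emit:
{"op": "servo_tool", "data": {"motion": [{"x": 0, "y": 5, "z": -40, "rx": 0, "ry": 0, "rz": 0}, {"x": 0, "y": 5, "z": -40, "rx": 0, "ry": 0, "rz": 0}, {"x": 0, "y": 0, "z": -40, "rx": 0, "ry": 0, "rz": 0}, {"x": 0, "y": 0, "z": -40, "rx": 0, "ry": 0, "rz": 0}, {"x": 0, "y": 0, "z": -20, "rx": 0, "ry": 0, "rz": 0}]}}

```text
t: 8.85
ee_pos: [599.0, -40.9, 340.9]
tcp_rot: [172.1, 89.9, 75.3]
ft_force: [0.4, 0.3, -1.4]
opening: 0.255
```

Emit:
{"op": "servo_tool", "data": {"motion": [{"x": 0, "y": 0, "z": -10, "rx": 0, "ry": 0, "rz": 0}, {"x": 0, "y": 0, "z": 0, "rx": 0, "ry": 0, "rz": 0}, {"x": 0, "y": 0, "z": 0, "rx": 0, "ry": 0, "rz": 0}, {"x": 0, "y": 0, "z": 0, "rx": 0, "ry": 0, "rz": 0}, {"x": 0, "y": 0, "z": 0, "rx": 0, "ry": 0, "rz": 0}]}}

```text
t: 9.35
ee_pos: [600.2, -35.3, 340.6]
tcp_rot: [-21.9, 90.0, -119.0]
ft_force: [0.1, 0.8, -1.8]
opening: 0.256
```

```bash
python3 - <<'E'
from h import *
plan(toworld((50,42.5)),65)
Q=shot("wrist","w5"); C,I,D=Q
print(proj([[*toworld(p),36] for p in [(0,86),(0,42.5),(0,-42.5),(0,-86)]],C).round(0).tolist())
E
```

```text
t 9.35 grasp [600.2 -35.4 177.6] gauge [ 59.2 -27.6] shift [112.6  -9.3 -70.2] turn [-0.08  0.01  0.  ] F [ 0.1  0.8 -1.8] open 0.256 q [-10.  24.  91.  -0.  65.  -3.]
[[235.0, 85.0], [238.0, 148.0], [244.0, 257.0], [247.0, 307.0]]
```

View pics/w5.png

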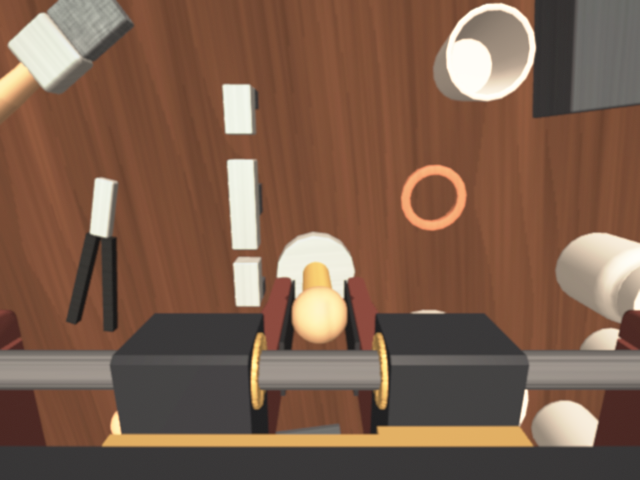

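Picture 9: stake a is held upright with its ball at (319,314). The gauge jaws run along u≈240, with the go gap at v≈133–159 and the no-go gap at v≈249–258. Next I measure the jaws' top edges.

```bash
cat > gm.py <<'E'
from h import *
def gm(fn):
    C,I,D=load(fn); h=cv2.cvtColor(I,cv2.COLOR_RGB2HSV).astype(int)
    m=((h[...,1]<40)&(h[...,2]>195)).astype(np.uint8); c0=proj([[*toworld((0,0)),36]],C)[0]
    n,l,s,c=cv2.connectedComponentsWithStats(m); R_=[]
    for i in range(1,n):
        if s[i][4]<300: continue
        q=togauge(onplane([c[i]],C,36))[0]
        if abs(q[0])<12 and abs(q[1])<95:
            pts=np.argwhere(l==i)[:,::-1]; cs=cv2.findContours((l==i).astype(np.uint8),0,1)[0][0][:,0].astype(float)
            W=onplane(cs,C,36)[:,:2]; r=cv2.minAreaRect(W.astype(np.float32)); g=togauge(W)
            mm=abs(g[:,0]-np.median(g[:,0]))<5
            yy=g[mm][:,1]; med=np.median(yy)
            hi=np.median(np.sort(yy)[-6:]); lo=np.median(np.sort(yy)[:6]); k=(g[:,1]>lo+4)&(g[:,1]<hi-4); xx=g[k][:,0]; mx=np.median(xx)
            print(fn,'y',lo.round(1),hi.round(1),'x',np.median(xx[xx<mx]).round(1),np.median(xx[xx>mx]).round(1),'rect ctr',togauge(r[0]).round(1),np.round(r[1],1),round(r[2],1),h[...,2][l==i].min())
E
python3 - <<'E'
from gm import *
gm('w5'); gm('top0')
Q=load('w5'); b=ballpx(Q[1],(319,314),40); print(b,onplane([b[0],b[2],(319.5,314)],Q[0],175).round(1))
E
```

```text
w5 y 53.6 85.7 x -8.5 10.3 rect ctr [ 0.8 69.7] [32.1 19.5] 82.9 196
w5 y -34.9 33.5 x -8.7 10.1 rect ctr [ 0.7 -0.7] [68.4 19.7] 82.9 196
w5 y -83.9 -44.0 x -8.8 9.8 rect ctr [  0.6 -64. ] [40.3 19.9] 81.8 196
((321.0, 329.5), 21.476831436157227, (321.8244608244608, 332.0876330876331)) [[601.1 -41.2 175. ]
 [601.3 -42.4 175. ]
 [601.4 -33.9 175. ]]
```

Emit:
{"op": "servo_tool", "data": {"motion": [{"x": 0, "y": -4, "z": -30, "rx": 0, "ry": 0, "rz": 0}, {"x": 15, "y": -5.3, "z": -30, "rx": 0, "ry": 0, "rz": 0}, {"x": 30, "y": 0, "z": -10.2, "rx": 0, "ry": 0, "rz": 0}, {"x": 30, "y": 0, "z": 0, "rx": 0, "ry": 0, "rz": 0}, {"x": 20, "y": 0, "z": 0, "rx": 0, "ry": 0, "rz": 0}]}}

```text
t: 9.9
ee_pos: [599.0, 36.7, 243.9]
tcp_rot: [-86.3, 89.9, 176.7]
ft_force: [-0.5, -0.3, -2.0]
opening: 0.253
```

Emit:
{"op": "servo_tool", "data": {"motion": [{"x": 10, "y": 0, "z": 0, "rx": 0, "ry": 0, "rz": 0}, {"x": 5, "y": 0, "z": 0, "rx": 0, "ry": 0, "rz": 0}, {"x": 0, "y": 0, "z": 0, "rx": 0, "ry": 0, "rz": 0}, {"x": 0, "y": 0, "z": 0, "rx": 0, "ry": 0, "rz": 0}, {"x": 0, "y": 0, "z": 0, "rx": 0, "ry": 0, "rz": 0}]}}

```text
t: 10.4
ee_pos: [600.2, 36.5, 231.8]
tcp_rot: [96.9, 89.9, -0.1]
ft_force: [0.3, -0.6, -2.1]
opening: 0.261
```

```bash
python3 - <<'E'
from h import *
plan(toworld((0,42.5)),66.6)
Q=shot("wrist","w6"); C,I,D=Q
cv2.imwrite('pics/w6c.png',cv2.resize(I[60:460,120:420],None,fx=2,fy=1.5)[...,::-1]) if 0 else None
print(proj([[*toworld(p),36] for p in [(0,86),(0,42.5),(0,-42.5),(0,-86)]],C).round(0).tolist())
E
```

```text
t 10.4 grasp [600.5  36.5  68.8] gauge [50.7 43.7] shift [  2.1 -50.8   1.2] turn [-0.   -0.01 -0.12] F [ 0.3 -0.6 -2.1] open 0.261 q [-3. 32. 96.  0. 52.  4.]
[[211.0, 208.0], [217.0, 293.0], [228.0, 433.0], [233.0, 494.0]]
```

View pics/w6.png

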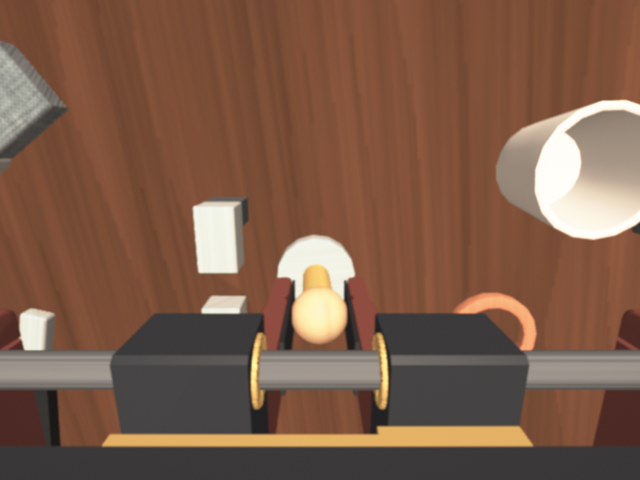

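Picture 10: the first jaw's top ends at v≈272 and the middle jaw's top begins at v≈308 (its lit end face spans 297–308), with the ball at (319,315). I'll find these edges numerically.

```bash
python3 - <<'E'
from h import *
C,I,D=load('w6'); g=cv2.cvtColor(I,cv2.COLOR_RGB2GRAY).astype(float)
print('col220',[(v,int(x)) for v,x in zip(range(194,320,1),g[194:320,212:232].mean(1)) if v<206 or 266<v<316])
print('row240',[(u,int(x)) for u,x in zip(range(188,252),g[230:250,188:252].mean(0))])
for uv in [(220,200),(222,272.5),(225,297),(225,308)]: print(uv,togauge(onplane([uv],C,36)).round(1),togauge(onplane([uv],C,18)).round(1))
print('ball',onplane([(319.5,315)],C,67).round(1), togauge(onplane([(319.5,315)],C,67)).round(1),'left/right edges mid',togauge(onplane([(195,240),(242,240)],C,36)).round(1))
E
```

```text
col220 [(194, 91), (195, 91), (196, 93), (197, 95), (198, 95), (199, 96), (200, 107), (201, 145), (202, 189), (203, 210), (204, 213), (205, 216), (267, 241), (268, 240), (269, 241), (270, 241), (271, 236), (272, 210), (273, 147), (274, 101), (275, 91), (276, 92), (277, 91), (278, 91), (279, 90), (280, 90), (281, 89), (282, 88), (283, 88), (284, 87), (285, 87), (286, 87), (287, 87), (288, 87), (289, 87), (290, 87), (291, 87), (292, 87), (293, 87), (294, 94), (295, 135), (296, 187), (297, 210), (298, 213), (299, 213), (300, 213), (301, 213), (302, 213), (303, 212), (304, 212), (305, 212), (306, 213), (307, 219), (308, 231), (309, 238), (310, 240), (311, 240), (312, 228), (313, 165), (314, 91), (315, 59)]
row240 [(188, 85), (189, 85), (190, 85), (191, 86), (192, 87), (193, 92), (194, 119), (195, 172), (196, 219), (197, 239), (198, 243), (199, 243), (200, 241), (201, 240), (202, 239), (203, 240), (204, 240), (205, 240), (206, 240), (207, 240), (208, 241), (209, 242), (210, 243), (211, 243), (212, 243), (213, 242), (214, 241), (215, 240), (216, 240), (217, 240), (218, 240), (219, 240), (220, 240), (221, 240), (222, 240), (223, 240), (224, 241), (225, 242), (226, 243), (227, 243), (228, 244), (229, 244), (230, 242), (231, 241), (232, 239), (233, 235), (234, 221), (235, 186), (236, 144), (237, 123), (238, 118), (239, 117), (240, 116), (241, 115), (242, 109), (243, 99), (244, 92), (245, 90), (246, 91), (247, 91), (248, 92), (249, 92), (250, 91), (251, 91)]
(220, 200) [[ 4.6 89.9]] [[-0.2 87.4]]
(222, 272.5) [[ 3.2 53.6]] [[-1.8 47.4]]
(225, 297) [[ 3.8 40.5]] [[-1.1 32.9]]
(225, 308) [[ 3.4 34.4]] [[-1.5 26.2]]
ball [[601.7  37.9  67. ]] [[51.7 45.3]] left/right edges mid [[-8.9 70.3]
 [14.  70.3]]
```

The gap centre agrees with my gauge frame to within about 0.3 mm after the ball bias is removed, so I push into the go gap.

Emit:
{"op": "servo_tool", "data": {"motion": [{"x": 2, "y": -8, "z": 1.2, "rx": 0, "ry": 0, "rz": 0}, {"x": 0, "y": -10, "z": 0, "rx": 0, "ry": 0, "rz": 0}, {"x": 0, "y": -8, "z": 0, "rx": 0, "ry": 0, "rz": 0}, {"x": 0, "y": -4, "z": 0, "rx": 0, "ry": 0, "rz": 0}, {"x": 0, "y": 0, "z": 0, "rx": 0, "ry": 0, "rz": 0}]}}

```text
t: 10.95
ee_pos: [568.6, 39.3, 228.7]
tcp_rot: [-92.0, 89.9, 171.0]
ft_force: [0.7, 0.0, -0.6]
opening: 0.258
```

Emit:
{"op": "servo_tool", "data": {"motion": [{"x": 0, "y": -2, "z": 0, "rx": 0, "ry": 0, "rz": 0}, {"x": 0, "y": -2, "z": 0, "rx": 0, "ry": 0, "rz": 0}, {"x": 0, "y": -2, "z": 0, "rx": 0, "ry": 0, "rz": 0}, {"x": 0, "y": -2, "z": 0, "rx": 0, "ry": 0, "rz": 0}, {"x": 0, "y": 0, "z": 0, "rx": 0, "ry": 0, "rz": 0}]}}

```text
t: 11.45
ee_pos: [561.4, 40.1, 228.6]
tcp_rot: [-96.6, 90.0, 166.4]
ft_force: [0.3, -0.4, -2.3]
opening: 0.254
```

```bash
python3 -c "
from h import *
plan(toworld((0,42.5)),66.6)"
```

```text
t 11.45 grasp [561.3  40.2  65.6] gauge [11.4 42.6] shift [ -1.  -11.4   0.1] turn [ 0.01 -0.    0.03] F [ 0.3 -0.4 -2.3] open 0.254 q [ -3.  30. 101.   0.  49.   4.]
```

Emit:
{"op": "servo_tool", "data": {"motion": [{"x": 0, "y": -4, "z": 0, "rx": 0, "ry": 0, "rz": 0}, {"x": 0, "y": -4, "z": 0, "rx": 0, "ry": 0, "rz": 0}, {"x": 0, "y": -3.4, "z": 0, "rx": 0, "ry": 0, "rz": 0}, {"x": 0, "y": 0, "z": 0, "rx": 0, "ry": 0, "rz": 0}, {"x": 0, "y": 0, "z": 0, "rx": 0, "ry": 0, "rz": 0}]}}

```text
t: 11.95
ee_pos: [550.3, 41.5, 228.7]
tcp_rot: [141.6, 90.0, 44.6]
ft_force: [-0.5, 0.2, -1.6]
opening: 0.256
```

Emit:
{"op": "servo_tool", "data": {"motion": [{"x": 0, "y": -5, "z": 0, "rx": 0, "ry": 0, "rz": 0}, {"x": 0, "y": -5, "z": 0, "rx": 0, "ry": 0, "rz": 0}, {"x": 0, "y": -5, "z": 0, "rx": 0, "ry": 0, "rz": 0}, {"x": 0, "y": -5, "z": 0, "rx": 0, "ry": 0, "rz": 0}, {"x": 0, "y": -10, "z": 0, "rx": 0, "ry": 0, "rz": 0}]}}

```text
t: 12.45
ee_pos: [520.6, 45.2, 228.8]
tcp_rot: [100.4, 89.9, 3.4]
ft_force: [0.0, -0.5, -1.8]
opening: 0.255
```

Emit:
{"op": "servo_tool", "data": {"motion": [{"x": 0, "y": -8, "z": 0, "rx": 0, "ry": 0, "rz": 0}, {"x": 0, "y": 0, "z": 25, "rx": 0, "ry": 0, "rz": 0}, {"x": 0, "y": 0, "z": 35, "rx": 0, "ry": 0, "rz": 0}, {"x": 0, "y": 0, "z": 25, "rx": 0, "ry": 0, "rz": 0}, {"x": 0, "y": 0, "z": 0, "rx": 0, "ry": 0, "rz": 0}]}}

```text
t: 12.95
ee_pos: [501.7, -40.3, 228.8]
tcp_rot: [13.9, 90.0, -83.2]
ft_force: [-0.3, 0.4, -1.8]
opening: 0.254
```

Emit:
{"op": "servo_tool", "data": {"motion": [{"x": 0, "y": 0, "z": 0, "rx": 0, "ry": 0, "rz": 0}, {"x": 0, "y": 0, "z": 0, "rx": 0, "ry": 0, "rz": 0}, {"x": 0, "y": 0, "z": 0, "rx": 0, "ry": 0, "rz": 0}, {"x": 0, "y": 0, "z": 0, "rx": 0, "ry": 0, "rz": 0}, {"x": 0, "y": 0, "z": 0, "rx": 0, "ry": 0, "rz": 0}]}}

```text
t: 13.45
ee_pos: [502.4, -37.7, 228.6]
tcp_rot: [-140.2, 90.0, 122.9]
ft_force: [-0.8, 0.2, -1.5]
opening: 0.258
```

```bash
python3 - <<'E'
from h import *
plan(toworld((-22,-42.5)),66.6)
C,I,D=shot("wrist","w7")
cv2.imwrite('pics/w7c.png',I[100:480][...,::-1])
for g in [(10,-36.75),(10,-48.25),(-10,-36.75),(-10,-48.25),(-10,33),(-10,52)]: print(g,proj([[*toworld(g),36]],C).round(0))
E
```

```text
t 13.45 grasp [502.4 -37.6  65.6] gauge [-37.6 -41.8] shift [-1.  15.6  0.7] turn [ 0.07 -0.01  0.01] F [-0.8  0.2 -1.5] open 0.258 q [-12.  26. 109.   0.  45.  -5.]
(10, -36.75) [[414. 284.]]
(10, -48.25) [[412. 305.]]
(-10, -36.75) [[373. 284.]]
(-10, -48.25) [[372. 305.]]
(-10, 33) [[379. 137.]]
(-10, 52) [[381.  91.]]
```

View pics/w7.png

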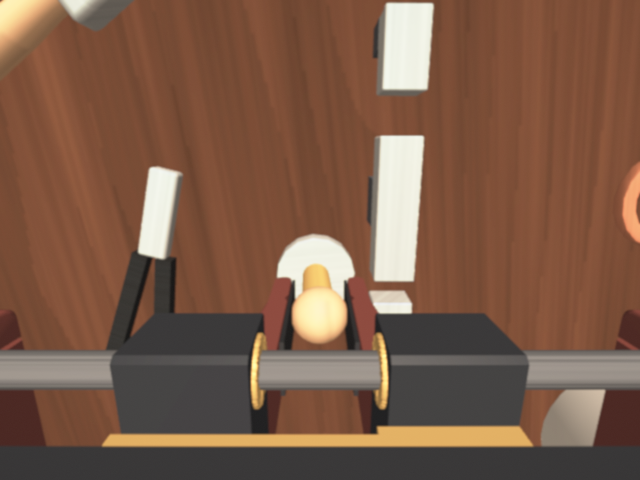

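Picture 11: middle jaw's lower edge at v≈281 against 284 predicted, the same 1.6 mm camera bias as before, so the alignment holds. I approach the no-go mouth gently.

Emit:
{"op": "servo_tool", "data": {"motion": [{"x": 0, "y": 5, "z": 0.7, "rx": 0, "ry": 0, "rz": 0}, {"x": 0, "y": 8, "z": 0, "rx": 0, "ry": 0, "rz": 0}, {"x": 0, "y": 5, "z": 0, "rx": 0, "ry": 0, "rz": 0}, {"x": 0, "y": 2, "z": 0, "rx": 0, "ry": 0, "rz": 0}, {"x": 0, "y": 0, "z": 0, "rx": 0, "ry": 0, "rz": 0}]}}

```text
t: 14.0
ee_pos: [522.6, -41.5, 228.6]
tcp_rot: [101.6, 90.0, 4.6]
ft_force: [-0.4, -0.3, -2.7]
opening: 0.252
```

Emit:
{"op": "servo_tool", "data": {"motion": [{"x": 0, "y": 1, "z": 0, "rx": 0, "ry": 0, "rz": 0}, {"x": 0, "y": 1, "z": 0, "rx": 0, "ry": 0, "rz": 0}, {"x": 0, "y": 1, "z": 0, "rx": 0, "ry": 0, "rz": 0}, {"x": 0, "y": 0, "z": 0, "rx": 0, "ry": 0, "rz": 0}, {"x": 0, "y": 0, "z": 0, "rx": 0, "ry": 0, "rz": 0}]}}

```text
t: 14.5
ee_pos: [525.0, -41.7, 228.7]
tcp_rot: [-145.5, 90.0, 117.5]
ft_force: [0.5, -0.4, -1.7]
opening: 0.255
```

```bash
python3 -c "
from h import *
plan(toworld((-14.8,-42.5)),66.6)"
```

```text
t 14.5 grasp [525.  -41.7  65.7] gauge [-14.6 -43.1] shift [-0.9 -0.2 -0.6] turn [ 0.01 -0.01  0.  ] F [ 0.5 -0.4 -1.7] open 0.255 q [-12.  28. 106.   0.  47.  -5.]
```

Emit:
{"op": "servo_tool", "data": {"motion": [{"x": 0, "y": 1, "z": -0.5, "rx": 0, "ry": 0, "rz": 0}, {"x": 0, "y": 1, "z": 0, "rx": 0, "ry": 0, "rz": 0}, {"x": 0, "y": 0, "z": 0, "rx": 0, "ry": 0, "rz": 0}, {"x": 0, "y": 0, "z": 0, "rx": 0, "ry": 0, "rz": 0}, {"x": 0, "y": 0, "z": 0, "rx": 0, "ry": 0, "rz": 0}]}}

```text
t: 15.0
ee_pos: [526.6, -41.4, 228.5]
tcp_rot: [-96.7, 89.9, 166.3]
ft_force: [-2.4, 0.4, -1.0]
opening: 0.257
```

```bash
python3 -c "
from h import *
plan(toworld((-14.8,-42.5)),66.6)"
```

```text
t 15.0 grasp [526.4 -41.3  65.5] gauge [-13.3 -42.6] shift [-1.1 -1.5 -0.1] turn [ 0.01 -0.01  0.08] F [-2.4  0.4 -1. ] open 0.257 q [-12.  28. 105.   0.  47.  -5.]
```

Emit:
{"op": "servo_tool", "data": {"motion": [{"x": 0, "y": 1, "z": 0, "rx": 0, "ry": 0, "rz": 0}, {"x": 0, "y": 1, "z": 0, "rx": 0, "ry": 0, "rz": 0}, {"x": 0, "y": 0, "z": 0, "rx": 0, "ry": 0, "rz": 0}, {"x": 0, "y": 0, "z": 0, "rx": 0, "ry": 0, "rz": 0}, {"x": 0, "y": 0, "z": 0, "rx": 0, "ry": 0, "rz": 0}]}}

```text
t: 15.5
ee_pos: [527.7, -41.5, 228.3]
tcp_rot: [-93.8, 89.8, 169.3]
ft_force: [-6.6, 0.2, 2.1]
opening: 0.257
```

```bash
python3 -c "
from h import *
plan(toworld((-14.8,-42.5)),66.6)
print('bin',togauge((487.6,317.9)))"
```

```text
t 15.5 grasp [527.1 -41.3  65.3] gauge [-12.6 -42.5] shift [-1.3 -2.2 -0. ] turn [ 0.02 -0.01  0.23] F [-6.6  0.2  2.1] open 0.257 q [-12.  28. 105.  -0.  47.  -5.]
bin [-95.60121268 309.25427747]
```

Stopped at 6.6 N, with the neck axis about 14 mm short: a is good. I back out, lift and carry it to the box.

Emit:
{"op": "servo_tool", "data": {"motion": [{"x": 0, "y": -6, "z": 0, "rx": 0, "ry": 0, "rz": 0}, {"x": 0, "y": -15, "z": 0, "rx": 0, "ry": 0, "rz": 0}, {"x": 0, "y": -15, "z": 0, "rx": 0, "ry": 0, "rz": 0}, {"x": -15, "y": -5, "z": 0, "rx": 0, "ry": 0, "rz": 0}, {"x": -30, "y": 0, "z": 0, "rx": 0, "ry": 0, "rz": 0}]}}

```text
t: 16.0
ee_pos: [487.1, -36.5, 272.6]
tcp_rot: [-100.1, 89.8, 162.9]
ft_force: [0.1, -0.5, -1.1]
opening: 0.258
```

Emit:
{"op": "servo_tool", "data": {"motion": [{"x": -30, "y": 0, "z": 0, "rx": 0, "ry": 0, "rz": 0}, {"x": -25, "y": -5, "z": -20, "rx": 0, "ry": 0, "rz": 0}, {"x": 0, "y": -10, "z": -35, "rx": 0, "ry": 0, "rz": 0}, {"x": 0, "y": -12, "z": -35, "rx": 0, "ry": 0, "rz": 0}, {"x": 0, "y": -12, "z": -35, "rx": 0, "ry": 0, "rz": 0}]}}

```text
t: 16.5
ee_pos: [465.4, 93.2, 329.5]
tcp_rot: [105.1, 89.8, 8.1]
ft_force: [-0.2, 0.3, -2.7]
opening: 0.255
```

Emit:
{"op": "servo_tool", "data": {"motion": [{"x": 0, "y": -12, "z": -35, "rx": 0, "ry": 0, "rz": 0}, {"x": 0, "y": -12, "z": -35, "rx": 0, "ry": 0, "rz": 0}, {"x": 0, "y": -12, "z": -35, "rx": 0, "ry": 0, "rz": 0}, {"x": 0, "y": -12, "z": -35, "rx": 0, "ry": 0, "rz": 0}, {"x": 0, "y": -12, "z": -35, "rx": 0, "ry": 0, "rz": 0}]}}

```text
t: 17.0
ee_pos: [426.8, 274.9, 329.2]
tcp_rot: [126.3, 89.8, 29.3]
ft_force: [0.5, -0.3, -2.5]
opening: 0.258
```

Emit:
{"op": "servo_tool", "data": {"motion": [{"x": 0, "y": -8, "z": -25, "rx": 0, "ry": 0, "rz": 0}, {"x": 0, "y": 0, "z": -15, "rx": 0, "ry": 0, "rz": 0}, {"x": 0, "y": 0, "z": 0, "rx": 0, "ry": 0, "rz": 0}, {"x": 0, "y": 0, "z": 0, "rx": 0, "ry": 0, "rz": 0}, {"x": 0, "y": 0, "z": 0, "rx": 0, "ry": 0, "rz": 0}]}}

```text
t: 17.5
ee_pos: [423.9, 312.6, 328.6]
tcp_rot: [-13.5, 90.0, -110.6]
ft_force: [0.2, 0.2, -1.8]
opening: 0.258
```

```bash
python3 - <<'E'
from h import *
plan((423,318.5),70.5)
C,I,D=shot("wrist","w8")
# bin rim in the wrist view: predicted corners with current pose
c,s=np.cos(np.radians(-1.7)),np.sin(np.radians(-1.7))
for p in [(-115,-70),(115,-70),(115,70),(-115,70)]:
    w=[487.6+c*p[0]-s*p[1],317.9+s*p[0]+c*p[1],75]; print(p,np.round(w),proj([w],C).round(0))
T=load('top0');D2=load('side0')
E
```

```text
t 17.5 grasp [423.8 312.5 165.6] gauge [-158.2  296.1] shift [95.1 -1.6 -5.9] turn [-0.05  0.03  0.01] F [ 0.2  0.2 -1.8] open 0.258 q [ 29.  19. 101.  -0.  60.  36.]
(-115, -70) [371. 251.  75.] [[254. 349.]]
(115, -70) [600. 245.  75.] [[584. 321.]]
(115, 70) [605. 384.  75.] [[605. 107.]]
(-115, 70) [375. 391.  75.] [[222. 144.]]
```

View pics/w8.png

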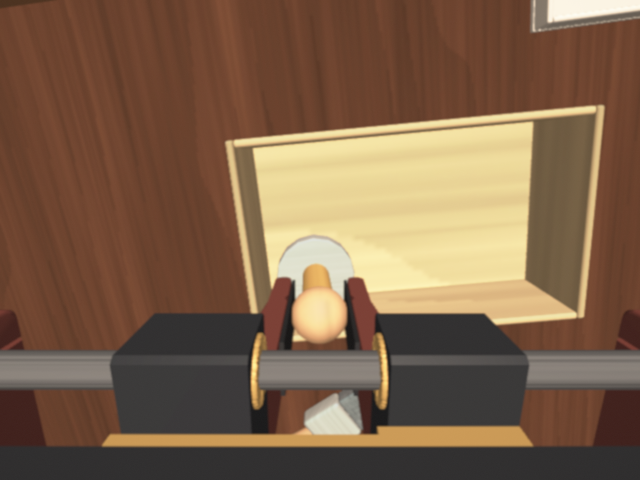

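Picture 12: the box rim corners at (227,142), (603,106) and (583,316) match the prediction. The stake hangs over the left third, so I lower it.

Emit:
{"op": "servo_tool", "data": {"motion": [{"x": 15, "y": -1.5, "z": -6, "rx": 0, "ry": 0, "rz": 0}, {"x": 20, "y": 0, "z": 0, "rx": 0, "ry": 0, "rz": 0}, {"x": 20, "y": 0, "z": 0, "rx": 0, "ry": 0, "rz": 0}, {"x": 18, "y": 0, "z": 0, "rx": 0, "ry": 0, "rz": 0}, {"x": 10, "y": 0, "z": 0, "rx": 0, "ry": 0, "rz": 0}]}}

```text
t: 18.05
ee_pos: [422.7, 318.7, 244.4]
tcp_rot: [-52.5, 89.9, -149.6]
ft_force: [-0.6, 0.2, -1.9]
opening: 0.256
```

Emit:
{"op": "servo_tool", "data": {"motion": [{"x": 5, "y": 0, "z": 0, "rx": 0, "ry": 0, "rz": 0}, {"x": 3, "y": 0, "z": 0, "rx": 0, "ry": 0, "rz": 0}, {"x": 2, "y": 0, "z": 0, "rx": 0, "ry": 0, "rz": 0}, {"x": 0, "y": 0, "z": 0, "rx": 0, "ry": 0, "rz": 0}, {"x": 0, "y": 0, "z": 0, "rx": 0, "ry": 0, "rz": 0}]}}

```text
t: 18.55
ee_pos: [423.0, 320.0, 236.2]
tcp_rot: [132.2, 89.9, 35.2]
ft_force: [-0.6, 0.4, -3.3]
opening: 0.259
```

```bash
python3 -c "
from h import *
plan((423,318.5),70)"
```

```text
t 18.55 grasp [423.2 320.1  73.2] gauge [-159.8  303.6] shift [3.2 0.  1.6] turn [ 0.01 -0.04 -0.04] F [-0.6  0.4 -3.3] open 0.259 q [ 30.  27. 105.   0.  48.  37.]
```

Lower the last 3 mm and watch the force.

Emit:
{"op": "servo_tool", "data": {"motion": [{"x": 1, "y": 0, "z": 0, "rx": 0, "ry": 0, "rz": 0}, {"x": 1, "y": 0, "z": 0, "rx": 0, "ry": 0, "rz": 0}, {"x": 1, "y": 0, "z": 0, "rx": 0, "ry": 0, "rz": 0}, {"x": 0, "y": 0, "z": 0, "rx": 0, "ry": 0, "rz": 0}, {"x": 0, "y": 0, "z": 0, "rx": 0, "ry": 0, "rz": 0}]}}

```text
t: 19.05
ee_pos: [422.8, 319.9, 232.8]
tcp_rot: [-142.2, 90.0, 120.9]
ft_force: [-1.0, -0.8, -1.0]
opening: 0.26
```

Emit:
{"op": "servo_tool", "data": {"motion": [{"x": 0.5, "y": 0, "z": 0, "rx": 0, "ry": 0, "rz": 0}, {"x": 0.5, "y": 0, "z": 0, "rx": 0, "ry": 0, "rz": 0}, {"x": 0, "y": 0, "z": 0, "rx": 0, "ry": 0, "rz": 0}, {"x": 0, "y": 0, "z": 0, "rx": 0, "ry": 0, "rz": 0}, {"x": 0, "y": 0, "z": 0, "rx": 0, "ry": 0, "rz": 0}]}}

```text
t: 19.55
ee_pos: [422.8, 320.0, 232.6]
tcp_rot: [154.1, 90.0, 57.1]
ft_force: [-3.1, -0.8, 9.5]
opening: 0.258
```

Emit:
{"op": "servo_tool", "data": {"motion": [{"x": 0, "y": 0, "z": 0, "rx": 0, "ry": 0, "rz": 0}, {"x": 0, "y": 0, "z": 0, "rx": 0, "ry": 0, "rz": 0}, {"x": 0, "y": 0, "z": 0, "rx": 0, "ry": 0, "rz": 0}, {"x": 0, "y": 0, "z": 0, "rx": 0, "ry": 0, "rz": 0}, {"x": -5, "y": 0, "z": 0, "rx": 0, "ry": 0, "rz": 0}], "gripper": 0.1}}

```text
t: 20.05
ee_pos: [422.6, 319.7, 236.3]
tcp_rot: [-58.2, 89.9, -155.2]
ft_force: [-0.1, -0.0, -0.4]
opening: 0.451
```

Emit:
{"op": "servo_tool", "data": {"motion": [{"x": -10, "y": 0, "z": 0, "rx": 0, "ry": 0, "rz": 0}, {"x": -25, "y": 0, "z": 0, "rx": 0, "ry": 0, "rz": 0}, {"x": -35, "y": 0, "z": 0, "rx": 0, "ry": 0, "rz": 0}, {"x": -35, "y": 0, "z": 0, "rx": 0, "ry": 0, "rz": 0}, {"x": -20, "y": 0, "z": 10, "rx": 0, "ry": 0, "rz": 0}]}}

```text
t: 20.55
ee_pos: [422.4, 310.9, 365.4]
tcp_rot: [130.7, 89.7, 33.8]
ft_force: [1.2, 0.0, -1.0]
opening: 0.451
```

```bash
python3 - <<'E'
from h import *
C,I,D=shot("top","t2"); C2,I2,D2=shot("side","s2")
cv2.imwrite('pics/t2c.png',np.hstack([cv2.resize(I[220:340,140:300],(400,300)),cv2.resize(I2[120:250,200:340],(400,300))])[...,::-1])
plan((431,-165.5),67)
for n,p,z,r in (("c",(438,-301),70,18),("d",(518,-188.5),73,21),("b",(431,-165.5),67,15)):
    for Q in((C,I),(C2,I2)):
        u=proj([[*p,z]],Q[0])[0]; f=np.linalg.norm(np.subtract(*proj([[*p,z],[p[0]+r,p[1],z]],Q[0])))
        b=ballpx(Q[1],u,1.5*f); print(n,onplane([b[0]],Q[0],z).round(1))
E
```

```text
t 20.65 grasp [423.3 310.5 202.4] gauge [-158.5  294. ] shift [134.   64.9 472. ] turn [-0.01 -0.21 -0.31] F [ 0.2  0.3 -0.4] open 0.448 q [29. 17. 99. -0. 64. 36.]
c [[ 437.3 -300.5   70. ]]
c [[ 434.8 -301.2   70. ]]
d [[ 519.  -187.7   73. ]]
d [[ 515.9 -191.4   73. ]]
b [[ 430.3 -164.6   67. ]]
b [[ 429.2 -165.5   67. ]]
```

View pics/t2c.png

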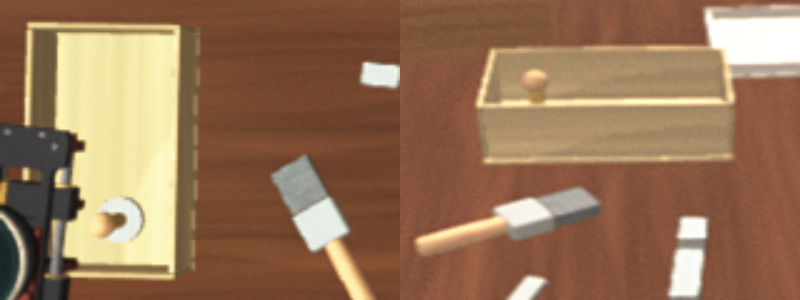

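Picture 13: stake a stands upright in the box near its −x end. Next is b.

Emit:
{"op": "servo_tool", "data": {"motion": [{"x": 0, "y": 3, "z": 30, "rx": 0, "ry": 0, "rz": 0}, {"x": 0, "y": 6, "z": 40, "rx": 0, "ry": 0, "rz": 0}, {"x": 0, "y": 6, "z": 40, "rx": 0, "ry": 0, "rz": 0}, {"x": 0, "y": 6, "z": 40, "rx": 0, "ry": 0, "rz": 0}, {"x": 0, "y": 6, "z": 40, "rx": 0, "ry": 0, "rz": 0}], "gripper": -1}}

```text
t: 21.15
ee_pos: [424.7, 116.8, 361.0]
tcp_rot: [-85.1, 89.9, 177.9]
ft_force: [0.8, -0.2, 0.8]
opening: 0.867
```

Emit:
{"op": "servo_tool", "data": {"motion": [{"x": 0, "y": 6, "z": 40, "rx": 0, "ry": 0, "rz": 0}, {"x": 0, "y": 6, "z": 40, "rx": 0, "ry": 0, "rz": 0}, {"x": 0, "y": 6, "z": 40, "rx": 0, "ry": 0, "rz": 0}, {"x": 0, "y": 6, "z": 40, "rx": 0, "ry": 0, "rz": 0}, {"x": 0, "y": 6, "z": 40, "rx": 0, "ry": 0, "rz": 0}]}}

```text
t: 21.65
ee_pos: [430.2, -85.5, 361.0]
tcp_rot: [-119.1, 89.9, 143.9]
ft_force: [0.8, 0.3, -0.3]
opening: 0.998
```

Emit:
{"op": "servo_tool", "data": {"motion": [{"x": 0, "y": 6, "z": 40, "rx": 0, "ry": 0, "rz": 0}, {"x": 0, "y": 2, "z": 30, "rx": 0, "ry": 0, "rz": 0}, {"x": 0, "y": 0, "z": 12, "rx": 0, "ry": 0, "rz": 0}, {"x": 0, "y": 0, "z": 0, "rx": 8.2, "ry": 0, "rz": 0}, {"x": 0, "y": 0, "z": 0, "rx": 8.2, "ry": 0, "rz": 0}]}}

```text
t: 22.15
ee_pos: [428.3, -166.1, 360.9]
tcp_rot: [-114.3, 89.9, 131.9]
ft_force: [0.3, 1.1, -0.7]
opening: 1.001
```

Emit:
{"op": "servo_tool", "data": {"motion": [{"x": 0, "y": 0, "z": 0, "rx": 8.2, "ry": 0, "rz": 0}, {"x": 0, "y": 0, "z": 0, "rx": 8.2, "ry": 0, "rz": 0}, {"x": 0, "y": 0, "z": 0, "rx": 8.2, "ry": 0, "rz": 0}, {"x": 0, "y": 0, "z": 0, "rx": 8.2, "ry": 0, "rz": 0}, {"x": 0, "y": 0, "z": 0, "rx": 8.2, "ry": 0, "rz": 0}]}}

```text
t: 22.65
ee_pos: [428.4, -165.3, 361.0]
tcp_rot: [-73.9, 89.9, 131.4]
ft_force: [-0.4, 0.6, -0.1]
opening: 0.996
```

Emit:
{"op": "servo_tool", "data": {"motion": [{"x": 0, "y": 0, "z": 0, "rx": 8.2, "ry": 0, "rz": 0}, {"x": 0, "y": 0, "z": 0, "rx": 8.2, "ry": 0, "rz": 0}, {"x": 0, "y": 0, "z": 0, "rx": 8.2, "ry": 0, "rz": 0}, {"x": 0, "y": 0, "z": 0, "rx": 0, "ry": 0, "rz": 0}, {"x": 0, "y": 0, "z": 0, "rx": 0, "ry": 0, "rz": 0}]}}

```text
t: 23.15
ee_pos: [428.5, -165.7, 361.3]
tcp_rot: [-46.5, 89.9, 134.7]
ft_force: [0.0, 0.6, 0.4]
opening: 0.999
```

```bash
python3 - <<'E'
from h import *
plan((431,-165.5),67)
Q=shot("wrist","w9"); u=proj([[431,-165.5,67]],Q[0])[0]
b=ballpx(Q[1],u,35);print(u,b,onplane([b[0],b[2]],Q[0],67).round(1))
E
```

```text
t 23.15 grasp [ 428.4 -165.6  198.3] gauge [ -95.5 -177.8] shift [ 1.313e+02  1.000e-01 -2.700e+00] turn [-8.174e+01  0.000e+00  7.000e-02] F [0.  0.6 0.4] open 0.999 q [-30.  12. 106.   0.  62.  59.]
[320.03395111 239.11620512] ((317.0, 237.0), 21.095121383666992, (321.1993695823483, 236.24612555818229)) [[ 432.6 -163.2   67. ]
 [ 433.3 -166.3   67. ]]
```

Emit:
{"op": "servo_tool", "data": {"motion": [{"x": 20, "y": 0, "z": -2.7, "rx": 8.2, "ry": 0, "rz": 0}, {"x": 30, "y": 0, "z": 0, "rx": 0, "ry": 0, "rz": 0}, {"x": 35, "y": 0, "z": 0, "rx": 0, "ry": 0, "rz": 0}, {"x": 30, "y": 0, "z": 0, "rx": 0, "ry": 0, "rz": 0}, {"x": 15, "y": 0, "z": 0, "rx": 0, "ry": 0, "rz": 0}]}}

```text
t: 23.7
ee_pos: [430.5, -165.7, 229.4]
tcp_rot: [-25.5, 89.8, 147.5]
ft_force: [0.3, 0.2, 0.2]
opening: 1.0
```

Emit:
{"op": "servo_tool", "data": {"motion": [{"x": 0, "y": 0, "z": 0, "rx": 0, "ry": 0, "rz": 0}, {"x": 0, "y": 0, "z": 0, "rx": 0, "ry": 0, "rz": 0}, {"x": 0, "y": 0, "z": 0, "rx": 0, "ry": 0, "rz": 0}, {"x": 0, "y": 0, "z": 0, "rx": 0, "ry": 0, "rz": 0}, {"x": 0, "y": 0, "z": 0, "rx": 0, "ry": 0, "rz": 0}], "gripper": 1, "grip_force": 6}}

```text
t: 24.2
ee_pos: [431.7, -166.5, 232.5]
tcp_rot: [160.7, 89.9, -26.4]
ft_force: [-0.3, 0.7, 0.8]
opening: 0.585
```

Emit:
{"op": "servo_tool", "data": {"motion": [{"x": 0, "y": 0, "z": 0, "rx": 0, "ry": 0, "rz": 0}, {"x": 0, "y": 0, "z": 0, "rx": 0, "ry": 0, "rz": 0}, {"x": 0, "y": 0, "z": 0, "rx": 0, "ry": 0, "rz": 0}, {"x": 0, "y": 0, "z": 0, "rx": 0, "ry": 0, "rz": 0}, {"x": 0, "y": 0, "z": 0, "rx": 0, "ry": 0, "rz": 0}]}}

```text
t: 24.7
ee_pos: [431.5, -166.4, 231.8]
tcp_rot: [-137.8, 90.0, 35.0]
ft_force: [0.5, 2.3, 2.7]
opening: 0.332
```

Emit:
{"op": "servo_tool", "data": {"motion": [{"x": 0, "y": 0, "z": 0, "rx": 0, "ry": 0, "rz": 0}, {"x": 0, "y": 0, "z": 0, "rx": 0, "ry": 0, "rz": 0}, {"x": 0, "y": 0, "z": 0, "rx": 0, "ry": 0, "rz": 0}, {"x": 0, "y": 0, "z": 0, "rx": -8.2, "ry": 0, "rz": 0}, {"x": 0, "y": 0, "z": 0, "rx": -8.2, "ry": 0, "rz": 0}], "gripper": -0.4}}

```text
t: 25.2
ee_pos: [431.4, -166.5, 231.6]
tcp_rot: [-19.5, 90.0, 170.0]
ft_force: [-0.1, 0.4, -0.1]
opening: 0.695
```

Emit:
{"op": "servo_tool", "data": {"motion": [{"x": 0, "y": 0, "z": 0, "rx": -8.2, "ry": 0, "rz": 0}, {"x": 0, "y": 0, "z": 0, "rx": -8.2, "ry": 0, "rz": 0}, {"x": 0, "y": 0, "z": 0, "rx": -8.2, "ry": 0, "rz": 0}, {"x": 0, "y": 0, "z": 0, "rx": -8.2, "ry": 0, "rz": 0}, {"x": 0, "y": 0, "z": 0, "rx": -8.2, "ry": 0, "rz": 0}]}}

```text
t: 25.7
ee_pos: [431.4, -166.4, 231.6]
tcp_rot: [-68.2, 90.0, 162.4]
ft_force: [1.3, -0.4, -0.9]
opening: 0.696
```

Emit:
{"op": "servo_tool", "data": {"motion": [{"x": 0, "y": 0, "z": 0, "rx": -8.2, "ry": 0, "rz": 0}, {"x": 0, "y": 0, "z": 0, "rx": -8.2, "ry": 0, "rz": 0}, {"x": 0, "y": 0, "z": 0, "rx": -8.2, "ry": 0, "rz": 0}, {"x": 0, "y": 0, "z": 0, "rx": -7.8, "ry": 0, "rz": 0}, {"x": 0, "y": 0, "z": 0, "rx": 0, "ry": 0, "rz": 0}]}}

```text
t: 26.2
ee_pos: [431.4, -166.4, 231.6]
tcp_rot: [-106.7, 90.0, 156.0]
ft_force: [-0.8, -0.0, 0.4]
opening: 0.7
```

```bash
python3 -c "
from h import *
plan((431,-165.5),67)"
```

```text
t 26.2 grasp [ 431.4 -166.4   68.6] gauge [ -92.4 -178.3] shift [ 1.6 -0.5 -0.9] turn [-0.32 -0.    0.01] F [-0.8 -0.   0.4] open 0.7 q [-30.  24. 114.  -0.  43. -22.]
```

Emit:
{"op": "servo_tool", "data": {"motion": [{"x": 0, "y": 0, "z": 0, "rx": 0, "ry": 0, "rz": 0}, {"x": 0, "y": 0, "z": 0, "rx": 0, "ry": 0, "rz": 0}, {"x": 0, "y": 0, "z": 0, "rx": 0, "ry": 0, "rz": 0}, {"x": 0, "y": 0, "z": 0, "rx": 0, "ry": 0, "rz": 0}, {"x": 0, "y": 0, "z": 0, "rx": 0, "ry": 0, "rz": 0}], "gripper": 1, "grip_force": 25}}

```text
t: 26.7
ee_pos: [431.3, -166.3, 231.6]
tcp_rot: [-116.8, 90.0, 145.8]
ft_force: [-0.4, 0.4, 0.3]
opening: 0.325
```

Emit:
{"op": "servo_tool", "data": {"motion": [{"x": 0, "y": 0, "z": 0, "rx": 0, "ry": 0, "rz": 0}, {"x": 0, "y": 0, "z": 0, "rx": 0, "ry": 0, "rz": 0}, {"x": -5, "y": 0, "z": 0, "rx": 0, "ry": 0, "rz": 0}, {"x": -25, "y": 0, "z": 0, "rx": 0, "ry": 0, "rz": 0}, {"x": -30, "y": 0, "z": 0, "rx": 0, "ry": 0, "rz": 0}]}}

```text
t: 27.2
ee_pos: [430.7, -166.0, 291.5]
tcp_rot: [-113.9, 89.8, 148.7]
ft_force: [1.0, -0.0, -2.1]
opening: 0.327
```

Emit:
{"op": "servo_tool", "data": {"motion": [{"x": 0, "y": 5, "z": -25, "rx": 0, "ry": 0, "rz": 0}, {"x": 0, "y": 9, "z": -40, "rx": 0, "ry": 0, "rz": 0}, {"x": 0, "y": 9, "z": -40, "rx": 0, "ry": 0, "rz": 0}, {"x": 0, "y": 9, "z": -40, "rx": 0, "ry": 0, "rz": 0}, {"x": 0, "y": 9, "z": -40, "rx": 0, "ry": 0, "rz": 0}]}}

```text
t: 27.7
ee_pos: [496.1, 13.4, 292.0]
tcp_rot: [113.2, 90.0, 15.7]
ft_force: [0.5, -0.2, -2.5]
opening: 0.326
```

Emit:
{"op": "servo_tool", "data": {"motion": [{"x": 0, "y": 1, "z": -25, "rx": 0, "ry": 0, "rz": 0}, {"x": 0, "y": 0, "z": -10, "rx": 0, "ry": 0, "rz": 0}, {"x": 0, "y": 0, "z": 0, "rx": 0, "ry": 0, "rz": 0}, {"x": 0, "y": 0, "z": 0, "rx": 0, "ry": 0, "rz": 0}, {"x": 0, "y": 0, "z": 0, "rx": 0, "ry": 0, "rz": 0}]}}

```text
t: 28.2
ee_pos: [501.0, 45.3, 291.7]
tcp_rot: [-49.6, 90.0, -147.1]
ft_force: [-0.5, 0.2, -1.3]
opening: 0.327
```

```bash
python3 -c "
from h import *
plan(toworld((-50,42.5)),70.2)"
```

```text
t 28.2 grasp [501.   45.2 128.7] gauge [-49.1  40.2] shift [58.5 -0.9 -2.3] turn [-0.46  0.02  0.02] F [-0.5  0.2 -1.3] open 0.327 q [ -3.  21. 106.  -0.  54.   5.]
```

Emit:
{"op": "servo_tool", "data": {"motion": [{"x": 15, "y": -1, "z": -2.3, "rx": -0.4, "ry": 0, "rz": 0}, {"x": 20, "y": 0, "z": 0, "rx": 0, "ry": 0, "rz": 0}, {"x": 15, "y": 0, "z": 0, "rx": 0, "ry": 0, "rz": 0}, {"x": 8, "y": 0, "z": 0, "rx": 0, "ry": 0, "rz": 0}, {"x": 0, "y": 0, "z": 0, "rx": 0, "ry": 0, "rz": 0}]}}

```text
t: 28.7
ee_pos: [500.2, 48.0, 232.8]
tcp_rot: [-85.7, 89.9, 177.2]
ft_force: [-1.2, 0.2, -2.3]
opening: 0.327
```

Emit:
{"op": "servo_tool", "data": {"motion": [{"x": 0, "y": 10, "z": 0, "rx": 0, "ry": 0, "rz": 0}, {"x": 0, "y": 10, "z": 0, "rx": 0, "ry": 0, "rz": 0}, {"x": 0, "y": 6, "z": 0, "rx": 0, "ry": 0, "rz": 0}, {"x": 0, "y": 0, "z": 0, "rx": 0, "ry": 0, "rz": 0}, {"x": 0, "y": 0, "z": 0, "rx": 0, "ry": 0, "rz": 0}]}}

```text
t: 29.2
ee_pos: [526.7, 45.6, 233.8]
tcp_rot: [126.6, 90.0, 29.6]
ft_force: [-0.1, 0.3, -2.0]
opening: 0.323
```

```bash
python3 -c "
from h import *
plan(toworld((0,42.5)),70.2)"
```

```text
t 29.2 grasp [526.7  45.7  70.8] gauge [-23.6  43.8] shift [ 0.7 23.6  1.3] turn [ 0.02 -0.01 -0.01] F [-0.1  0.3 -2. ] open 0.323 q [ -3.  27. 105.   0.  47.   4.]
```

Emit:
{"op": "servo_tool", "data": {"motion": [{"x": 0.5, "y": 2, "z": 1.3, "rx": 0, "ry": 0, "rz": 0}, {"x": 0, "y": 3, "z": 0, "rx": 0, "ry": 0, "rz": 0}, {"x": 0, "y": 3, "z": 0, "rx": 0, "ry": 0, "rz": 0}, {"x": 0, "y": 3, "z": 0, "rx": 0, "ry": 0, "rz": 0}, {"x": 0, "y": 0, "z": 0, "rx": 0, "ry": 0, "rz": 0}]}}

```text
t: 29.7
ee_pos: [537.4, 42.9, 233.1]
tcp_rot: [-55.2, 90.0, -152.2]
ft_force: [-0.4, 0.3, -2.0]
opening: 0.329
```

```bash
python3 -c "
from h import *
plan(toworld((0,42.5)),70.2)"
```

```text
t 29.7 grasp [537.4  42.9  70.1] gauge [-12.7  42.3] shift [-0.1 12.7 -0.2] turn [0.02 0.01 0.01] F [-0.4  0.3 -2. ] open 0.329 q [ -3.  28. 104.  -0.  48.   4.]
```

Emit:
{"op": "servo_tool", "data": {"motion": [{"x": 0, "y": 4, "z": 0, "rx": 0, "ry": 0, "rz": 0}, {"x": 0, "y": 4, "z": 0, "rx": 0, "ry": 0, "rz": 0}, {"x": 0, "y": 4.7, "z": 0, "rx": 0, "ry": 0, "rz": 0}, {"x": 0, "y": 0, "z": 0, "rx": 0, "ry": 0, "rz": 0}, {"x": 0, "y": 0, "z": 0, "rx": 0, "ry": 0, "rz": 0}]}}

```text
t: 30.2
ee_pos: [550.7, 41.3, 233.4]
tcp_rot: [92.7, 89.9, -4.3]
ft_force: [1.3, -1.7, -2.3]
opening: 0.328
```

Emit:
{"op": "servo_tool", "data": {"motion": [{"x": 0, "y": 5, "z": 0, "rx": 0, "ry": 0, "rz": 0}, {"x": 0, "y": 5, "z": 0, "rx": 0, "ry": 0, "rz": 0}, {"x": 0, "y": 5, "z": 0, "rx": 0, "ry": 0, "rz": 0}, {"x": 0, "y": 10, "z": 0, "rx": 0, "ry": 0, "rz": 0}, {"x": 0, "y": 15, "z": 0, "rx": 0, "ry": 0, "rz": 0}]}}

```text
t: 30.7
ee_pos: [590.2, 36.8, 233.2]
tcp_rot: [175.7, 90.0, 78.7]
ft_force: [-0.4, 0.3, -2.8]
opening: 0.326
```

Emit:
{"op": "servo_tool", "data": {"motion": [{"x": 0, "y": 0, "z": 25, "rx": 0, "ry": 0, "rz": 0}, {"x": 0, "y": 0, "z": 35, "rx": 0, "ry": 0, "rz": 0}, {"x": 0, "y": 0, "z": 25, "rx": 0, "ry": 0, "rz": 0}, {"x": 0, "y": 0, "z": 0, "rx": 0, "ry": 0, "rz": 0}, {"x": 0, "y": 0, "z": 0, "rx": 0, "ry": 0, "rz": 0}]}}

```text
t: 31.2
ee_pos: [579.9, -48.2, 233.3]
tcp_rot: [125.4, 89.9, 28.4]
ft_force: [-0.7, 0.8, -1.4]
opening: 0.328
```

Emit:
{"op": "servo_tool", "data": {"motion": [{"x": 0, "y": -10, "z": 0, "rx": 0, "ry": 0, "rz": 0}, {"x": 0, "y": -8, "z": 0, "rx": 0, "ry": 0, "rz": 0}, {"x": 0, "y": -3, "z": 0, "rx": 0, "ry": 0, "rz": 0}, {"x": 0, "y": 0, "z": 0, "rx": 0, "ry": 0, "rz": 0}, {"x": 0, "y": 0, "z": 0, "rx": 0, "ry": 0, "rz": 0}]}}

```text
t: 31.7
ee_pos: [558.2, -44.9, 233.3]
tcp_rot: [-126.1, 90.0, 137.0]
ft_force: [0.4, 0.8, -2.0]
opening: 0.324
```

```bash
python3 -c "
from h import *
plan(toworld((14.8,-42.5)),70.2)"
```

```text
t 31.7 grasp [558.2 -44.8  70.3] gauge [ 18.7 -42.2] shift [ 0.1 -3.9  0.3] turn [ 0.04 -0.01  0.01] F [ 0.4  0.8 -2. ] open 0.324 q [-12.  29. 101.   0.  50.  -5.]
```

Emit:
{"op": "servo_tool", "data": {"motion": [{"x": 0, "y": -2, "z": 0.3, "rx": 0, "ry": 0, "rz": 0}, {"x": 0, "y": -2, "z": 0, "rx": 0, "ry": 0, "rz": 0}, {"x": 0, "y": -1, "z": 0, "rx": 0, "ry": 0, "rz": 0}, {"x": 0, "y": -1, "z": 0, "rx": 0, "ry": 0, "rz": 0}, {"x": 0, "y": 0, "z": 0, "rx": 0, "ry": 0, "rz": 0}]}}

```text
t: 32.2
ee_pos: [554.8, -45.3, 233.8]
tcp_rot: [89.4, 89.6, -7.6]
ft_force: [7.2, -0.7, -5.1]
opening: 0.329
```

Emit:
{"op": "servo_tool", "data": {"motion": [{"x": 0, "y": -1, "z": 0, "rx": 0, "ry": 0, "rz": 0}, {"x": 0, "y": 0, "z": 0, "rx": 0, "ry": 0, "rz": 0}, {"x": 0, "y": 0, "z": 0, "rx": 0, "ry": 0, "rz": 0}, {"x": 0, "y": 0, "z": 0, "rx": 0, "ry": 0, "rz": 0}, {"x": 0, "y": 0, "z": 0, "rx": 0, "ry": 0, "rz": 0}]}}

```text
t: 32.7
ee_pos: [554.3, -45.2, 234.0]
tcp_rot: [89.0, 89.5, -8.0]
ft_force: [7.9, 0.3, -6.0]
opening: 0.326
```

```bash
python3 -c "
from h import *
plan(toworld((14.8,-42.5)),70.2)"
```

```text
t 32.7 grasp [555.6 -45.4  71. ] gauge [ 16.2 -43.1] shift [ 0.8 -1.4 -0.6] turn [-0.02  0.01 -0.47] F [ 7.9  0.3 -6. ] open 0.326 q [-12.  29. 102.   0.  49.  -5.]
```

b stopped at 7.9 N, so it is good and goes to the box.

Emit:
{"op": "servo_tool", "data": {"motion": [{"x": 0, "y": 6, "z": 0, "rx": 0, "ry": 0, "rz": 0}, {"x": 0, "y": 15, "z": 0, "rx": 0, "ry": 0, "rz": 0}, {"x": 0, "y": 15, "z": 0, "rx": 0, "ry": 0, "rz": 0}, {"x": -15, "y": 3, "z": 0, "rx": 0, "ry": 0, "rz": 0}, {"x": -30, "y": 0, "z": 0, "rx": 0, "ry": 0, "rz": 0}]}}

```text
t: 33.2
ee_pos: [589.1, -49.3, 276.2]
tcp_rot: [-94.0, 89.6, 169.0]
ft_force: [-1.3, 0.5, -1.7]
opening: 0.329
```

Emit:
{"op": "servo_tool", "data": {"motion": [{"x": -30, "y": 0, "z": 0, "rx": 0, "ry": 0, "rz": 0}, {"x": -28, "y": -5, "z": -20, "rx": 0, "ry": 0, "rz": 0}, {"x": 0, "y": -8, "z": -35, "rx": 0, "ry": 0, "rz": 0}, {"x": 0, "y": -8, "z": -35, "rx": 0, "ry": 0, "rz": 0}, {"x": 0, "y": -8, "z": -35, "rx": 0, "ry": 0, "rz": 0}]}}

```text
t: 33.7
ee_pos: [575.6, 79.1, 336.2]
tcp_rot: [-82.1, 89.9, -179.1]
ft_force: [1.1, 0.2, -3.2]
opening: 0.327
```

Emit:
{"op": "servo_tool", "data": {"motion": [{"x": 0, "y": -8, "z": -35, "rx": 0, "ry": 0, "rz": 0}, {"x": 0, "y": -8, "z": -35, "rx": 0, "ry": 0, "rz": 0}, {"x": 0, "y": -8, "z": -35, "rx": 0, "ry": 0, "rz": 0}, {"x": 0, "y": -8, "z": -35, "rx": 0, "ry": 0, "rz": 0}, {"x": 0, "y": -8, "z": -35, "rx": 0, "ry": 0, "rz": 0}]}}

```text
t: 34.2
ee_pos: [557.1, 257.9, 335.8]
tcp_rot: [-62.2, 89.9, -159.1]
ft_force: [0.3, -0.6, -1.4]
opening: 0.325
```

Emit:
{"op": "servo_tool", "data": {"motion": [{"x": 0, "y": -6, "z": -30, "rx": 0, "ry": 0, "rz": 0}, {"x": 0, "y": -3, "z": -20, "rx": 0, "ry": 0, "rz": 0}, {"x": 0, "y": 0, "z": 0, "rx": 0, "ry": 0, "rz": 0}, {"x": 0, "y": 0, "z": 0, "rx": 0, "ry": 0, "rz": 0}, {"x": 0, "y": 0, "z": 0, "rx": 0, "ry": 0, "rz": 0}]}}

```text
t: 34.7
ee_pos: [555.0, 306.5, 335.8]
tcp_rot: [-45.7, 89.9, -142.7]
ft_force: [-0.8, 0.6, -2.3]
opening: 0.33
```

```bash
python3 -c "
from h import *
plan((555,314.5),74)"
```

```text
t 34.7 grasp [554.8 306.3 172.8] gauge [-27.5 305.9] shift [98.8 -0.7 -8.3] turn [-0.02  0.07  0.07] F [-0.8  0.6 -2.3] open 0.33 q [23. 27. 86. -0. 67. 30.]
```

Emit:
{"op": "servo_tool", "data": {"motion": [{"x": 15, "y": 0, "z": -8, "rx": 0, "ry": 0, "rz": 0}, {"x": 20, "y": 0, "z": 0, "rx": 0, "ry": 0, "rz": 0}, {"x": 20, "y": 0, "z": 0, "rx": 0, "ry": 0, "rz": 0}, {"x": 18, "y": 0, "z": 0, "rx": 0, "ry": 0, "rz": 0}, {"x": 10, "y": 0, "z": 0, "rx": 0, "ry": 0, "rz": 0}]}}

```text
t: 35.2
ee_pos: [555.6, 314.6, 250.6]
tcp_rot: [-62.2, 89.8, -159.3]
ft_force: [-0.3, 0.4, -1.2]
opening: 0.323
```

Emit:
{"op": "servo_tool", "data": {"motion": [{"x": 6, "y": 0, "z": 0, "rx": 0, "ry": 0, "rz": 0}, {"x": 4, "y": 0, "z": 0, "rx": 0, "ry": 0, "rz": 0}, {"x": 3, "y": 0, "z": 0, "rx": 0, "ry": 0, "rz": 0}, {"x": 0, "y": 0, "z": 0, "rx": 0, "ry": 0, "rz": 0}, {"x": 0, "y": 0, "z": 0, "rx": 0, "ry": 0, "rz": 0}]}}

```text
t: 35.7
ee_pos: [556.4, 315.6, 240.8]
tcp_rot: [126.1, 89.9, 29.1]
ft_force: [0.6, -1.0, -1.8]
opening: 0.328
```

Emit:
{"op": "servo_tool", "data": {"motion": [{"x": 1, "y": 0, "z": 0, "rx": 0, "ry": 0, "rz": 0}, {"x": 1, "y": 0, "z": 0, "rx": 0, "ry": 0, "rz": 0}, {"x": 0, "y": 0, "z": 0, "rx": 0, "ry": 0, "rz": 0}, {"x": 0, "y": 0, "z": 0, "rx": 0, "ry": 0, "rz": 0}, {"x": 0, "y": 0, "z": 0, "rx": 0, "ry": 0, "rz": 0}]}}

```text
t: 36.2
ee_pos: [556.2, 315.4, 238.2]
tcp_rot: [-161.9, 90.0, 101.1]
ft_force: [-0.0, -0.3, -2.2]
opening: 0.33
```

Emit:
{"op": "servo_tool", "data": {"motion": [{"x": 1, "y": 0, "z": 0, "rx": 0, "ry": 0, "rz": 0}, {"x": 0.5, "y": 0, "z": 0, "rx": 0, "ry": 0, "rz": 0}, {"x": 0, "y": 0, "z": 0, "rx": 0, "ry": 0, "rz": 0}, {"x": 0, "y": 0, "z": 0, "rx": 0, "ry": 0, "rz": 0}, {"x": 0, "y": 0, "z": 0, "rx": 0, "ry": 0, "rz": 0}]}}

```text
t: 36.7
ee_pos: [556.2, 315.4, 236.7]
tcp_rot: [-120.6, 90.0, 142.4]
ft_force: [-0.4, -0.6, -0.9]
opening: 0.329
```

Emit:
{"op": "servo_tool", "data": {"motion": [{"x": 0.5, "y": 0, "z": 0, "rx": 0, "ry": 0, "rz": 0}, {"x": 0, "y": 0, "z": 0, "rx": 0, "ry": 0, "rz": 0}, {"x": 0, "y": 0, "z": 0, "rx": 0, "ry": 0, "rz": 0}, {"x": 0, "y": 0, "z": 0, "rx": 0, "ry": 0, "rz": 0}, {"x": 0, "y": 0, "z": 0, "rx": 0, "ry": 0, "rz": 0}]}}

```text
t: 37.2
ee_pos: [556.2, 315.5, 236.6]
tcp_rot: [156.4, 90.0, 59.4]
ft_force: [-2.0, -0.5, 5.7]
opening: 0.323
```

Emit:
{"op": "servo_tool", "data": {"motion": [{"x": 0, "y": 0, "z": 0, "rx": 0, "ry": 0, "rz": 0}, {"x": 0, "y": 0, "z": 0, "rx": 0, "ry": 0, "rz": 0}, {"x": 0, "y": 0, "z": 0, "rx": 0, "ry": 0, "rz": 0}, {"x": 0, "y": 0, "z": 0, "rx": 0, "ry": 0, "rz": 0}, {"x": -5, "y": 0, "z": 0, "rx": 0, "ry": 0, "rz": 0}], "gripper": 0}}

```text
t: 37.7
ee_pos: [555.9, 315.2, 240.6]
tcp_rot: [-63.7, 89.9, -160.7]
ft_force: [-0.3, 0.6, -1.0]
opening: 0.498
```

Emit:
{"op": "servo_tool", "data": {"motion": [{"x": -10, "y": 0, "z": 0, "rx": 0, "ry": 0, "rz": 0}, {"x": -25, "y": 0, "z": 0, "rx": 0, "ry": 0, "rz": 0}, {"x": -35, "y": 0, "z": 0, "rx": 0, "ry": 0, "rz": 0}, {"x": -35, "y": 0, "z": 0, "rx": 0, "ry": 0, "rz": 0}, {"x": -20, "y": 0, "z": 20, "rx": 0, "ry": 0, "rz": 0}]}}

```text
t: 38.2
ee_pos: [554.7, 297.2, 370.4]
tcp_rot: [126.9, 89.6, 30.0]
ft_force: [0.4, -0.2, -0.3]
opening: 0.499
```

Emit:
{"op": "servo_tool", "data": {"motion": [{"x": 0, "y": -3, "z": 40, "rx": 0, "ry": 0, "rz": 0}, {"x": 0, "y": -3, "z": 40, "rx": 0, "ry": 0, "rz": 0}, {"x": 0, "y": -3, "z": 40, "rx": 0, "ry": 0, "rz": 0}, {"x": 0, "y": -3, "z": 40, "rx": 0, "ry": 0, "rz": 0}, {"x": 0, "y": -3, "z": 40, "rx": 0, "ry": 0, "rz": 0}], "gripper": -1}}

```text
t: 38.7
ee_pos: [514.1, 97.5, 367.3]
tcp_rot: [98.4, 89.9, 1.4]
ft_force: [0.3, -0.5, 0.8]
opening: 0.918
```

Emit:
{"op": "servo_tool", "data": {"motion": [{"x": 0, "y": -3, "z": 40, "rx": 0, "ry": 0, "rz": 0}, {"x": 0, "y": -3, "z": 40, "rx": 0, "ry": 0, "rz": 0}, {"x": 0, "y": -3, "z": 40, "rx": 0, "ry": 0, "rz": 0}, {"x": 0, "y": -3, "z": 40, "rx": 0, "ry": 0, "rz": 0}, {"x": 0, "y": -3, "z": 40, "rx": 0, "ry": 0, "rz": 0}]}}

```text
t: 39.2
ee_pos: [474.8, -99.3, 367.3]
tcp_rot: [80.8, 89.9, -16.2]
ft_force: [0.2, -0.8, -1.1]
opening: 1.003
```

Emit:
{"op": "servo_tool", "data": {"motion": [{"x": 0, "y": -3, "z": 40, "rx": 0, "ry": 0, "rz": 0}, {"x": 0, "y": -3, "z": 40, "rx": 0, "ry": 0, "rz": 0}, {"x": 0, "y": -3, "z": 40, "rx": 0, "ry": 0, "rz": 0}, {"x": 0, "y": 0, "z": 20, "rx": 0, "ry": 0, "rz": 0}, {"x": 0, "y": 0, "z": 0, "rx": 0, "ry": 0, "rz": 0}]}}

```text
t: 39.7
ee_pos: [449.2, -238.3, 367.2]
tcp_rot: [49.5, 89.9, -47.7]
ft_force: [-0.1, -0.4, -0.1]
opening: 1.001
```

Emit:
{"op": "servo_tool", "data": {"motion": [{"x": 0, "y": 0, "z": 0, "rx": 8.2, "ry": 0, "rz": 0}, {"x": 0, "y": 0, "z": 0, "rx": 8.2, "ry": 0, "rz": 0}, {"x": 0, "y": 0, "z": 0, "rx": 8.2, "ry": 0, "rz": 0}, {"x": 0, "y": 0, "z": 0, "rx": 8.2, "ry": 0, "rz": 0}, {"x": 0, "y": 0, "z": 0, "rx": 8.2, "ry": 0, "rz": 0}]}}

```text
t: 40.2
ee_pos: [449.4, -234.4, 366.7]
tcp_rot: [-177.2, 90.0, 44.5]
ft_force: [0.5, -0.1, -1.4]
opening: 1.002
```

Emit:
{"op": "servo_tool", "data": {"motion": [{"x": 0, "y": 0, "z": 0, "rx": 8.2, "ry": 0, "rz": 0}, {"x": 0, "y": 0, "z": 0, "rx": 8.2, "ry": 0, "rz": 0}, {"x": 0, "y": 0, "z": 0, "rx": 8.2, "ry": 0, "rz": 0}, {"x": 0, "y": 0, "z": 0, "rx": 8.2, "ry": 0, "rz": 0}, {"x": 0, "y": 0, "z": 0, "rx": 0, "ry": 0, "rz": 0}]}}

```text
t: 40.7
ee_pos: [449.5, -234.6, 366.7]
tcp_rot: [-160.8, 90.0, 28.4]
ft_force: [-0.5, -1.2, 0.4]
opening: 1.005
```

```bash
python3 - <<'E'
from h import *
plan((438.5,-302),71)
C,I,D=shot("top","t3"); C2,I2,D2=shot("side","s3"); W=shot("wrist","w10")
for n,p,z,r in (("c",(438,-301),70,18),("d",(518,-188.5),73,21),("a",(423,319),68,12),("b",(556,315),72,15)):
    for k,Q in(("top",(C,I)),("side",(C2,I2)),("wrist",W)):
        u=proj([[*p,z]],Q[0])[0]; f=np.linalg.norm(np.subtract(*proj([[*p,z],[p[0]+r,p[1],z]],Q[0])))
        if k=="wrist" and n!="c": continue
        try: b=ballpx(Q[1],u,1.5*f); print(n,k,onplane([b[0]],Q[0],z).round(1),round(b[1],1),round(f,1))
        except Exception as e: print(n,k,'none')
E
```

```text
t 40.7 grasp [ 449.6 -234.5  203.7] gauge [ -66.  -243.7] shift [132.7  64.9  21.8] turn [-7.381e+01 -3.000e-02 -1.000e-02] F [-0.5 -1.2  0.4] open 1.005 q [-35.  15. 101.   0.  64.  45.]
c top none
c side [[ 435.8 -300.7   70. ]] 11.4 11.3
c wrist [[ 437.8 -298.    70. ]] 23.3 22.4
d top [[ 518.9 -187.4   73. ]] 9.1 9.3
d side [[ 516.8 -190.7   73. ]] 11.4 11.7
a top [[417.7 318.4  68. ]] 4.5 5.3
a side [[420.6 337.2  68. ]] 4.7 4.5
b top [[555.8 319.7  72. ]] 6.7 6.6
b side [[553.6 315.4  72. ]] 7.5 5.6
```

Emit:
{"op": "servo_tool", "data": {"motion": [{"x": 0, "y": 30, "z": 10, "rx": 0, "ry": 0, "rz": 0}, {"x": 20, "y": 34, "z": 11.5, "rx": 0, "ry": 0, "rz": 0}, {"x": 20, "y": 0, "z": 0, "rx": 8, "ry": 0, "rz": 0}, {"x": 20, "y": 0, "z": 0, "rx": 8.2, "ry": 0, "rz": 0}, {"x": 0, "y": 0, "z": 0, "rx": 0, "ry": 0, "rz": 0}]}}

```text
t: 41.35
ee_pos: [437.4, -301.6, 303.9]
tcp_rot: [-36.4, 89.7, 136.6]
ft_force: [-0.9, 0.3, -0.2]
opening: 1.001
```

Emit:
{"op": "servo_tool", "data": {"motion": [{"x": 0, "y": 0, "z": 0, "rx": 0, "ry": 0, "rz": 0}, {"x": 0, "y": 0, "z": 0, "rx": 0, "ry": 0, "rz": 0}, {"x": 0, "y": 0, "z": 0, "rx": 0, "ry": 0, "rz": 0}, {"x": 0, "y": 0, "z": 0, "rx": 0, "ry": 0, "rz": 0}, {"x": 0, "y": 0, "z": 0, "rx": 0, "ry": 0, "rz": 0}]}}

```text
t: 41.85
ee_pos: [438.5, -302.3, 306.7]
tcp_rot: [149.5, 89.9, -37.4]
ft_force: [-0.3, 0.7, -0.3]
opening: 1.0
```

```bash
python3 -c "
from h import *
plan((438,-301.2),71)
W=shot('wrist','w11'); u=proj([[438,-301.2,70]],W[0])[0]; b=ballpx(W[1],u,45); print(u,b,onplane([b[0]],W[0],70))"
```

```text
t 41.85 grasp [ 438.7 -302.4  143.7] gauge [ -68.6 -312.4] shift [72.7 -1.1  0.9] turn [-8.994e+01 -2.000e-02 -6.000e-02] F [-0.3  0.7 -0.3] open 1.0 q [-42.  22. 101.   0.  57.  55.]
[318.52694379 267.14421764] ((319.0, 265.5), 27.771488189697266, (324.147156745239, 263.44506592089493)) [[ 439.016294   -301.61623992   70.        ]]
```

Well centred. I descend, squeeze, open, turn and grasp.

Emit:
{"op": "servo_tool", "data": {"motion": [{"x": 15, "y": 0, "z": 0, "rx": 0, "ry": 0, "rz": 0}, {"x": 25, "y": 0, "z": 0, "rx": 0, "ry": 0, "rz": 0}, {"x": 22, "y": 0, "z": 0, "rx": 0, "ry": 0, "rz": 0}, {"x": 10, "y": 0, "z": 0, "rx": 0, "ry": 0, "rz": 0}, {"x": 0, "y": 0, "z": 0, "rx": 0, "ry": 0, "rz": 0}]}}

```text
t: 42.4
ee_pos: [437.9, -301.9, 233.0]
tcp_rot: [-36.1, 89.8, 137.0]
ft_force: [-0.7, 0.3, -0.4]
opening: 0.999
```

Emit:
{"op": "servo_tool", "data": {"motion": [{"x": 0, "y": 0, "z": 0, "rx": 0, "ry": 0, "rz": 0}, {"x": 0, "y": 0, "z": 0, "rx": 0, "ry": 0, "rz": 0}, {"x": 0, "y": 0, "z": 0, "rx": 0, "ry": 0, "rz": 0}, {"x": 0, "y": 0, "z": 0, "rx": 0, "ry": 0, "rz": 0}, {"x": 0, "y": 0, "z": 0, "rx": 0, "ry": 0, "rz": 0}], "gripper": 1, "grip_force": 6}}

```text
t: 42.9
ee_pos: [438.5, -302.4, 234.6]
tcp_rot: [150.0, 90.0, -37.0]
ft_force: [0.6, 0.5, 0.0]
opening: 0.582
```

Emit:
{"op": "servo_tool", "data": {"motion": [{"x": 0, "y": 0, "z": 0, "rx": 0, "ry": 0, "rz": 0}, {"x": 0, "y": 0, "z": 0, "rx": 0, "ry": 0, "rz": 0}, {"x": 0, "y": 0, "z": 0, "rx": 0, "ry": 0, "rz": 0}, {"x": 0, "y": 0, "z": 0, "rx": 0, "ry": 0, "rz": 0}, {"x": 0, "y": 0, "z": 0, "rx": 0, "ry": 0, "rz": 0}]}}

```text
t: 43.4
ee_pos: [438.4, -302.2, 234.2]
tcp_rot: [-83.4, 90.0, 89.6]
ft_force: [0.1, 0.9, 1.1]
opening: 0.408
```

Emit:
{"op": "servo_tool", "data": {"motion": [{"x": 0, "y": 0, "z": 0, "rx": 0, "ry": 0, "rz": 0}, {"x": 0, "y": 0, "z": 0, "rx": 0, "ry": 0, "rz": 0}, {"x": 0, "y": 0, "z": 0, "rx": 0, "ry": 0, "rz": 0}, {"x": 0, "y": 0, "z": 0, "rx": 0, "ry": 0, "rz": 0}, {"x": 0, "y": 0, "z": 0, "rx": -8.2, "ry": 0, "rz": 0}], "gripper": -0.5}}

```text
t: 43.9
ee_pos: [438.4, -302.4, 234.1]
tcp_rot: [129.9, 90.0, -48.8]
ft_force: [-0.1, 0.1, 0.7]
opening: 0.749
```

Emit:
{"op": "servo_tool", "data": {"motion": [{"x": 0, "y": 0, "z": 0, "rx": -8.2, "ry": 0, "rz": 0}, {"x": 0, "y": 0, "z": 0, "rx": -8.2, "ry": 0, "rz": 0}, {"x": 0, "y": 0, "z": 0, "rx": -8.2, "ry": 0, "rz": 0}, {"x": 0, "y": 0, "z": 0, "rx": -8.2, "ry": 0, "rz": 0}, {"x": 0, "y": 0, "z": 0, "rx": -8.2, "ry": 0, "rz": 0}]}}

```text
t: 44.4
ee_pos: [438.4, -302.3, 234.1]
tcp_rot: [-90.3, 90.0, 132.2]
ft_force: [0.3, -0.8, 0.5]
opening: 0.75
```

Emit:
{"op": "servo_tool", "data": {"motion": [{"x": 0, "y": 0, "z": 0, "rx": -8.2, "ry": 0, "rz": 0}, {"x": 0, "y": 0, "z": 0, "rx": -8.2, "ry": 0, "rz": 0}, {"x": 0, "y": 0, "z": 0, "rx": -8.2, "ry": 0, "rz": 0}, {"x": 0, "y": 0, "z": 0, "rx": -8.2, "ry": 0, "rz": 0}, {"x": 0, "y": 0, "z": 0, "rx": -8, "ry": 0, "rz": 0}]}}

```text
t: 44.9
ee_pos: [438.4, -302.3, 234.1]
tcp_rot: [-99.3, 90.0, 164.0]
ft_force: [-0.5, -0.4, 1.3]
opening: 0.753
```

Emit:
{"op": "servo_tool", "data": {"motion": [{"x": 0, "y": 0, "z": 0, "rx": 0, "ry": 0, "rz": 0}, {"x": 0, "y": 0, "z": 0, "rx": 0, "ry": 0, "rz": 0}, {"x": 0, "y": 0, "z": 0, "rx": 0, "ry": 0, "rz": 0}, {"x": 0, "y": 0, "z": 0, "rx": 0, "ry": 0, "rz": 0}, {"x": 0, "y": 0, "z": 0, "rx": 0, "ry": 0, "rz": 0}], "gripper": 1, "grip_force": 25}}

```text
t: 45.4
ee_pos: [438.3, -302.2, 234.1]
tcp_rot: [-121.7, 90.0, 141.3]
ft_force: [-0.4, 0.1, -0.5]
opening: 0.396
```

```bash
python3 -c "
from h import *
plan((438,-301),71)"
```

```text
t 45.4 grasp [ 438.3 -302.2   71.1] gauge [ -69.  -312.3] shift [ 0.1 -0.4 -1.2] turn [-0.04 -0.01  0.02] F [-0.4  0.1 -0.5] open 0.396 q [-42.  28. 105.  -0.  48. -35.]
```

Emit:
{"op": "servo_tool", "data": {"motion": [{"x": 0, "y": 0, "z": 0, "rx": 0, "ry": 0, "rz": 0}, {"x": -5, "y": 0, "z": 0, "rx": 0, "ry": 0, "rz": 0}, {"x": -25, "y": 0, "z": 0, "rx": 0, "ry": 0, "rz": 0}, {"x": -35, "y": 0, "z": 0, "rx": 0, "ry": 0, "rz": 0}, {"x": -40, "y": 0, "z": 0, "rx": 0, "ry": 0, "rz": 0}]}}

```text
t: 45.9
ee_pos: [437.9, -301.8, 339.5]
tcp_rot: [-127.5, 89.8, 135.5]
ft_force: [0.2, -0.8, -1.8]
opening: 0.389
```

Emit:
{"op": "servo_tool", "data": {"motion": [{"x": 0, "y": -3, "z": -25, "rx": 0, "ry": 0, "rz": 0}, {"x": 0, "y": -3, "z": -35, "rx": 0, "ry": 0, "rz": 0}, {"x": 0, "y": 0, "z": -40, "rx": 0, "ry": 0, "rz": 0}, {"x": 0, "y": 0, "z": -40, "rx": 0, "ry": 0, "rz": 0}, {"x": 0, "y": 0, "z": -40, "rx": 0, "ry": 0, "rz": 0}]}}

```text
t: 46.4
ee_pos: [454.1, -121.4, 339.5]
tcp_rot: [114.3, 90.0, 17.2]
ft_force: [-0.1, -0.3, -1.4]
opening: 0.396
```

Emit:
{"op": "servo_tool", "data": {"motion": [{"x": 0, "y": 5, "z": -40, "rx": 0, "ry": 0, "rz": 0}, {"x": 0, "y": 8, "z": -40, "rx": 0, "ry": 0, "rz": 0}, {"x": 0, "y": 8, "z": -40, "rx": 0, "ry": 0, "rz": 0}, {"x": 0, "y": 4, "z": -40, "rx": 0, "ry": 0, "rz": 0}, {"x": 0, "y": 0, "z": -15, "rx": 0, "ry": 0, "rz": 0}]}}

```text
t: 46.9
ee_pos: [501.0, 50.7, 339.5]
tcp_rot: [149.3, 89.9, 52.4]
ft_force: [-0.2, -1.4, -2.2]
opening: 0.396
```

Emit:
{"op": "servo_tool", "data": {"motion": [{"x": 30, "y": 0, "z": 0, "rx": 0, "ry": 0, "rz": 0}, {"x": 20, "y": 0, "z": 0, "rx": 0, "ry": 0, "rz": 0}, {"x": 0, "y": 0, "z": 0, "rx": 0, "ry": 0, "rz": 0}, {"x": 0, "y": 0, "z": 0, "rx": 0, "ry": 0, "rz": 0}, {"x": 0, "y": 0, "z": 0, "rx": 0, "ry": 0, "rz": 0}]}}

```text
t: 47.4
ee_pos: [501.0, 47.6, 290.2]
tcp_rot: [98.8, 89.9, 1.8]
ft_force: [0.5, -0.4, -1.1]
opening: 0.4
```

```bash
python3 -c "
from h import *
plan(toworld((-50,42.5)),72.6)"
```

```text
t 47.4 grasp [501.3  47.6 127.2] gauge [-49.1  42.6] shift [54.6 -1.   0.1] turn [-0.01 -0.01 -0.1 ] F [ 0.5 -0.4 -1.1] open 0.4 q [ -2.  21. 106.   0.  53.   5.]
```

Emit:
{"op": "servo_tool", "data": {"motion": [{"x": 20, "y": 0, "z": 0, "rx": 0, "ry": 0, "rz": 0}, {"x": 20, "y": 0, "z": 0, "rx": 0, "ry": 0, "rz": 0}, {"x": 10, "y": 0, "z": 0, "rx": 0, "ry": 0, "rz": 0}, {"x": 4.6, "y": 0, "z": 0, "rx": 0, "ry": 0, "rz": 0}, {"x": 0, "y": 0, "z": 0, "rx": 0, "ry": 0, "rz": 0}]}}

```text
t: 47.9
ee_pos: [500.6, 47.6, 234.8]
tcp_rot: [152.8, 90.0, 55.8]
ft_force: [-0.1, -0.9, -2.3]
opening: 0.397
```

Emit:
{"op": "servo_tool", "data": {"motion": [{"x": 0, "y": 10, "z": 0, "rx": 0, "ry": 0, "rz": 0}, {"x": 0, "y": 10, "z": 0, "rx": 0, "ry": 0, "rz": 0}, {"x": 0, "y": 6, "z": 0, "rx": 0, "ry": 0, "rz": 0}, {"x": 0, "y": 0, "z": 0, "rx": 0, "ry": 0, "rz": 0}, {"x": 0, "y": 0, "z": 0, "rx": 0, "ry": 0, "rz": 0}]}}

```text
t: 48.4
ee_pos: [526.4, 44.6, 234.6]
tcp_rot: [-123.8, 90.0, 139.2]
ft_force: [-0.6, -0.5, -1.3]
opening: 0.398
```

```bash
python3 -c "
from h import *
plan(toworld((1,42.5)),72.6)"
```

```text
t 48.4 grasp [526.4  44.6  71.6] gauge [-23.8  42.7] shift [-1.  24.8  0.2] turn [ 0.01 -0.01  0.01] F [-0.6 -0.5 -1.3] open 0.398 q [ -3.  27. 105.   0.  47.   4.]
```

Emit:
{"op": "servo_tool", "data": {"motion": [{"x": -0.8, "y": 2, "z": 0, "rx": 0, "ry": 0, "rz": 0}, {"x": 0, "y": 3, "z": 0, "rx": 0, "ry": 0, "rz": 0}, {"x": 0, "y": 3, "z": 0, "rx": 0, "ry": 0, "rz": 0}, {"x": 0, "y": 3, "z": 0, "rx": 0, "ry": 0, "rz": 0}, {"x": 0, "y": 0, "z": 0, "rx": 0, "ry": 0, "rz": 0}]}}

```text
t: 48.9
ee_pos: [537.7, 43.2, 235.4]
tcp_rot: [100.1, 90.0, 3.1]
ft_force: [0.6, -0.5, -0.9]
opening: 0.396
```

Emit:
{"op": "servo_tool", "data": {"motion": [{"x": 0, "y": 4, "z": 0, "rx": 0, "ry": 0, "rz": 0}, {"x": 0, "y": 5, "z": 0, "rx": 0, "ry": 0, "rz": 0}, {"x": 0, "y": 5, "z": 0, "rx": 0, "ry": 0, "rz": 0}, {"x": 0, "y": 0, "z": 0, "rx": 0, "ry": 0, "rz": 0}, {"x": 0, "y": 0, "z": 0, "rx": 0, "ry": 0, "rz": 0}]}}

```text
t: 49.4
ee_pos: [551.2, 41.5, 235.3]
tcp_rot: [-118.0, 90.0, 145.0]
ft_force: [-0.7, 0.7, -1.1]
opening: 0.396
```

Emit:
{"op": "servo_tool", "data": {"motion": [{"x": 0, "y": 5, "z": 0, "rx": 0, "ry": 0, "rz": 0}, {"x": 0, "y": 5, "z": 0, "rx": 0, "ry": 0, "rz": 0}, {"x": 0, "y": 8, "z": 0, "rx": 0, "ry": 0, "rz": 0}, {"x": 0, "y": 12, "z": 0, "rx": 0, "ry": 0, "rz": 0}, {"x": 0, "y": 18, "z": 0, "rx": 0, "ry": 0, "rz": 0}]}}

```text
t: 49.9
ee_pos: [599.3, 35.7, 235.3]
tcp_rot: [-95.3, 90.0, 167.7]
ft_force: [-0.7, 0.4, -1.5]
opening: 0.395
```

Emit:
{"op": "servo_tool", "data": {"motion": [{"x": 0, "y": 0, "z": 25, "rx": 0, "ry": 0, "rz": 0}, {"x": 0, "y": 0, "z": 35, "rx": 0, "ry": 0, "rz": 0}, {"x": 0, "y": 0, "z": 25, "rx": 0, "ry": 0, "rz": 0}, {"x": 0, "y": 0, "z": 0, "rx": 0, "ry": 0, "rz": 0}, {"x": 0, "y": 0, "z": 0, "rx": 0, "ry": 0, "rz": 0}]}}

```text
t: 50.4
ee_pos: [589.0, -49.2, 235.4]
tcp_rot: [130.0, 90.0, 32.9]
ft_force: [-0.6, 0.3, -1.8]
opening: 0.395
```

Emit:
{"op": "servo_tool", "data": {"motion": [{"x": 0, "y": -10, "z": 0, "rx": 0, "ry": 0, "rz": 0}, {"x": 0, "y": -10, "z": 0, "rx": 0, "ry": 0, "rz": 0}, {"x": 0, "y": -7, "z": 0, "rx": 0, "ry": 0, "rz": 0}, {"x": 0, "y": 0, "z": 0, "rx": 0, "ry": 0, "rz": 0}, {"x": 0, "y": 0, "z": 0, "rx": 0, "ry": 0, "rz": 0}]}}

```text
t: 50.9
ee_pos: [561.4, -45.0, 235.5]
tcp_rot: [111.3, 90.0, 14.3]
ft_force: [1.0, -0.2, -0.9]
opening: 0.395
```

```bash
python3 -c "
from h import *
plan(toworld((1,-42.5)),72.6)"
```

```text
t 50.9 grasp [561.4 -44.9  72.5] gauge [ 21.9 -41.9] shift [ -0.1 -20.9   0.6] turn [ 0.04 -0.01 -0.02] F [ 1.  -0.2 -0.9] open 0.395 q [-12.  29. 101.   0.  50.  -5.]
```

Emit:
{"op": "servo_tool", "data": {"motion": [{"x": 0, "y": -2, "z": 0.6, "rx": 0, "ry": 0, "rz": 0}, {"x": 0, "y": -2, "z": 0, "rx": 0, "ry": 0, "rz": 0}, {"x": 0, "y": -2, "z": 0, "rx": 0, "ry": 0, "rz": 0}, {"x": 0, "y": -2, "z": 0, "rx": 0, "ry": 0, "rz": 0}, {"x": 0, "y": 0, "z": 0, "rx": 0, "ry": 0, "rz": 0}]}}

```text
t: 51.4
ee_pos: [553.5, -45.0, 235.4]
tcp_rot: [99.2, 90.0, 2.2]
ft_force: [-0.2, -0.5, -2.2]
opening: 0.396
```

Emit:
{"op": "servo_tool", "data": {"motion": [{"x": 0, "y": -1, "z": 0, "rx": 0, "ry": 0, "rz": 0}, {"x": 0, "y": -1, "z": 0, "rx": 0, "ry": 0, "rz": 0}, {"x": 0, "y": -1, "z": 0, "rx": 0, "ry": 0, "rz": 0}, {"x": 0, "y": 0, "z": 0, "rx": 0, "ry": 0, "rz": 0}, {"x": 0, "y": 0, "z": 0, "rx": 0, "ry": 0, "rz": 0}]}}

```text
t: 51.9
ee_pos: [550.5, -44.8, 235.4]
tcp_rot: [-44.0, 90.0, -141.0]
ft_force: [1.6, -2.8, -0.1]
opening: 0.392
```

```bash
python3 -c "
from h import *
plan(toworld((1,-42.5)),72.6)"
```

```text
t 51.9 grasp [550.5 -44.8  72.4] gauge [ 11.  -43.1] shift [ -0.2 -10.   -0.6] turn [0.02 0.01 0.01] F [ 1.6 -2.8 -0.1] open 0.392 q [-12.  29. 102.  -0.  49.  -5.]
```

Emit:
{"op": "servo_tool", "data": {"motion": [{"x": 0, "y": 0, "z": 0.8, "rx": 0, "ry": 0, "rz": 0}, {"x": 0, "y": -1, "z": 0, "rx": 0, "ry": 0, "rz": 0}, {"x": 0, "y": -1, "z": 0, "rx": 0, "ry": 0, "rz": 0}, {"x": 0, "y": -1, "z": 0, "rx": 0, "ry": 0, "rz": 0}, {"x": 0, "y": 0, "z": 0, "rx": 0, "ry": 0, "rz": 0}]}}

```text
t: 52.4
ee_pos: [547.1, -45.0, 235.2]
tcp_rot: [-98.1, 89.9, 164.9]
ft_force: [-0.5, -1.1, -2.0]
opening: 0.396
```

```bash
python3 -c "
from h import *
plan(toworld((1,-42.5)),72.6)"
```

```text
t 52.4 grasp [546.9 -44.9  72.2] gauge [  7.5 -43.6] shift [-0.3 -6.5 -1.1] turn [ 0.01 -0.01  0.05] F [-0.5 -1.1 -2. ] open 0.396 q [-12.  28. 103.   0.  49.  -5.]
```

Emit:
{"op": "servo_tool", "data": {"motion": [{"x": 0, "y": -2, "z": 0, "rx": 0, "ry": 0, "rz": 0}, {"x": 0, "y": -2, "z": 0, "rx": 0, "ry": 0, "rz": 0}, {"x": 0, "y": -2.5, "z": 0, "rx": 0, "ry": 0, "rz": 0}, {"x": 0, "y": 0, "z": 0, "rx": 0, "ry": 0, "rz": 0}, {"x": 0, "y": 0, "z": 0, "rx": 0, "ry": 0, "rz": 0}]}}

```text
t: 52.9
ee_pos: [540.6, -44.2, 235.3]
tcp_rot: [-98.1, 89.9, 164.9]
ft_force: [-1.4, -1.2, -1.2]
opening: 0.395
```

```bash
python3 -c "
from h import *
plan(toworld((1,-42.5)),72.6)
C,I,D=shot('side','s4'); u=proj([[*toworld((0,-42.5)),40]],C)[0].astype(int); print(u)
cv2.imwrite('pics/s4c.png',cv2.resize(I[u[1]-60:u[1]+60,u[0]-80:u[0]+80],None,fx=4,fy=4,interpolation=cv2.INTER_CUBIC)[...,::-1])"
```

```text
t 52.9 grasp [540.4 -44.1  72.3] gauge [  0.9 -43.6] shift [-0.3  0.1 -1.1] turn [ 0.01 -0.01  0.06] F [-1.4 -1.2 -1.2] open 0.395 q [-12.  28. 103.   0.  49.  -5.]
[299 247]
```

View pics/s4c.png

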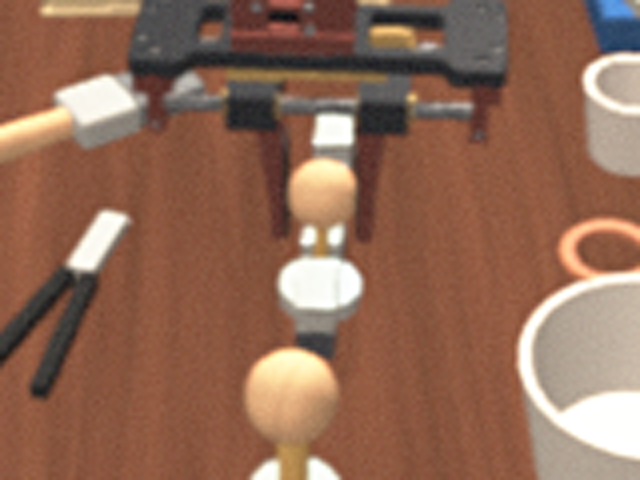

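Picture 14: c is in the gap, with the foot disc at crop (320,287). The foot seems to be drawn over the near jaw, which I must check numerically.

```bash
python3 - <<'E'
from h import *
C,I,D=load('s4'); u0=np.array([299-80,247-60])
f=lambda p:((proj([p],C)[0]-u0)*4).round(0)
for z in (0,12,40): print('foot z',z,f((540.4,-44.1,z)), 'ball',f((540.4,-44.1,z+58)))
for gy in (-36.75,-48.25,-86): print(gy,[f((*toworld((gx,gy)),36)) for gx in(-10,10)],[f((*toworld((gx,gy)),18)) for gx in(-10,10)])
P=cloud(C,D)
for v in (193,225,240,250,262,275,285,295,305,318,330,345):
    print(v,P[int(247-60+v/4),int(219+320/4)].round(0))
E
```

```text
foot z 0 [323. 300.] ball [322. 216.]
foot z 12 [323. 283.] ball [322. 198.]
foot z 40 [322. 243.] ball [321. 155.]
-36.75 [array([303., 240.]), array([341., 241.])] [array([303., 266.]), array([341., 267.])]
-48.25 [array([301., 254.]), array([339., 255.])] [array([302., 280.]), array([339., 281.])]
-86 [array([295., 302.]), array([335., 304.])] [array([296., 328.]), array([335., 330.])]
193 [539. -56.  83.]
225 [539. -57.  64.]
240 [539. -46.  44.]
250 [539. -45.  38.]
262 [539. -51.  35.]
275 [538. -59.  33.]
285 [538. -71.  35.]
295 [537. -77.  35.]
305 [537. -87.  35.]
318 [537. -87.  28.]
330 [537. -89.  21.]
345 [536. -87.   8.]
```

The depth readings there are jaw-top height (33–35 mm), so the foot is under the jaw and the whites merely blend: c has slipped into the narrow gap and is thin. I back out and carry it to the pot.

Emit:
{"op": "servo_tool", "data": {"motion": [{"x": 0, "y": 5, "z": 0, "rx": 0, "ry": 0, "rz": 0}, {"x": 0, "y": 8, "z": 0, "rx": 0, "ry": 0, "rz": 0}, {"x": 0, "y": 15, "z": 0, "rx": 0, "ry": 0, "rz": 0}, {"x": 0, "y": 20, "z": 0, "rx": 0, "ry": 0, "rz": 0}, {"x": -20, "y": 5, "z": 0, "rx": 0, "ry": 0, "rz": 0}]}}

```text
t: 53.45
ee_pos: [595.6, -50.8, 253.8]
tcp_rot: [-130.0, 89.9, 133.0]
ft_force: [-0.8, -0.6, -1.1]
opening: 0.393
```

Emit:
{"op": "servo_tool", "data": {"motion": [{"x": -35, "y": 5, "z": 0, "rx": 0, "ry": 0, "rz": 0}, {"x": -35, "y": 5, "z": 5, "rx": 0, "ry": 0, "rz": 0}, {"x": -15, "y": 20, "z": 20, "rx": 0, "ry": 0, "rz": 0}, {"x": 0, "y": 30, "z": 30, "rx": 0, "ry": 0, "rz": 0}, {"x": 0, "y": 30, "z": 30, "rx": 0, "ry": 0, "rz": 0}]}}

```text
t: 53.95
ee_pos: [674.3, -146.6, 341.9]
tcp_rot: [94.5, 89.8, -2.4]
ft_force: [0.3, 0.5, -1.8]
opening: 0.395
```

Emit:
{"op": "servo_tool", "data": {"motion": [{"x": 0, "y": 15, "z": 18, "rx": 0, "ry": 0, "rz": 0}, {"x": 0, "y": 5, "z": 8, "rx": 0, "ry": 0, "rz": 0}, {"x": 0, "y": 0, "z": 0, "rx": 0, "ry": 0, "rz": 0}, {"x": 0, "y": 0, "z": 0, "rx": 0, "ry": 0, "rz": 0}, {"x": 0, "y": 0, "z": 0, "rx": 0, "ry": 0, "rz": 0}]}}

```text
t: 54.45
ee_pos: [688.7, -172.9, 340.2]
tcp_rot: [-124.9, 89.9, 138.2]
ft_force: [0.8, 0.3, -1.8]
opening: 0.399
```

```bash
python3 - <<'E'
from h import *
plan((688,-176),77)
for fn in ('top0','t3'):
    C,I,D=load(fn); P=cloud(C,D); m=(abs(P[...,2]-71)<5)&(np.hypot(P[...,0]-688,P[...,1]+176)<75)
    c=P[m][:,:2]; A=np.c_[2*c,np.ones(len(c))]; s=np.linalg.lstsq(A,(c**2).sum(1),rcond=None)[0]; print(fn,len(c),s[:2],np.sqrt(s[2]+s[:2]@s[:2]),P[m][:,2].mean())
C,I,D=shot('wrist','w12'); P=cloud(C,D); m=(abs(P[...,2]-71)<5)&(np.hypot(P[...,0]-688,P[...,1]+176)<75)&(I.min(2)>120)
c=P[m][:,:2]; A=np.c_[2*c,np.ones(len(c))]; s=np.linalg.lstsq(A,(c**2).sum(1),rcond=None)[0]; print('w',len(c),s[:2],np.sqrt(s[2]+s[:2]@s[:2]))
E
```

```text
t 54.45 grasp [ 688.5 -172.7  177.2] gauge [ 163.6 -153.2] shift [100.2   0.    3.4] turn [ 0.07 -0.05  0.07] F [ 0.8  0.3 -1.8] open 0.399 q [-20.  33.  75.   0.  72. -13.]
top0 330 [ 686.5828362  -174.09355072] 59.26692419546643 70.46643659010755
t3 341 [ 686.63103496 -174.14648085] 59.18991749498692 70.52340493082852
w 2437 [ 687.36638152 -173.2589141 ] 59.03313651084444
```

View pics/w12.png

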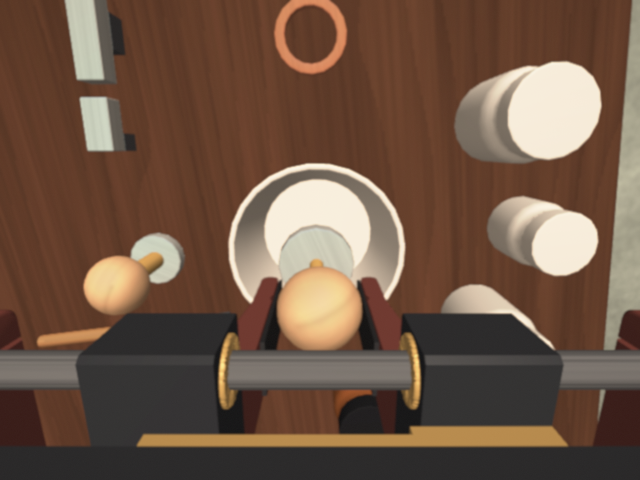

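Picture 15: c hangs over the pot, foot at (316,260), pot rim centre near (317,250). I lower it.

Emit:
{"op": "servo_tool", "data": {"motion": [{"x": 15, "y": -1.5, "z": 1.8, "rx": 0, "ry": 0, "rz": 0}, {"x": 20, "y": 0, "z": 0, "rx": 0, "ry": 0, "rz": 0}, {"x": 20, "y": 0, "z": 0, "rx": 0, "ry": 0, "rz": 0}, {"x": 18, "y": 0, "z": 0, "rx": 0, "ry": 0, "rz": 0}, {"x": 10, "y": 0, "z": 0, "rx": 0, "ry": 0, "rz": 0}]}}

```text
t: 55.0
ee_pos: [686.4, -175.1, 254.7]
tcp_rot: [-104.6, 89.8, 158.4]
ft_force: [-0.2, 0.1, -2.2]
opening: 0.398
```

Emit:
{"op": "servo_tool", "data": {"motion": [{"x": 6, "y": 0, "z": 0, "rx": 0, "ry": 0, "rz": 0}, {"x": 4, "y": 0, "z": 0, "rx": 0, "ry": 0, "rz": 0}, {"x": 3, "y": 0, "z": 0, "rx": 0, "ry": 0, "rz": 0}, {"x": 2, "y": 0, "z": 0, "rx": 0, "ry": 0, "rz": 0}, {"x": 0, "y": 0, "z": 0, "rx": 0, "ry": 0, "rz": 0}]}}

```text
t: 55.5
ee_pos: [687.7, -175.9, 242.7]
tcp_rot: [88.4, 90.0, -8.6]
ft_force: [-0.6, -0.7, -1.2]
opening: 0.398
```

Emit:
{"op": "servo_tool", "data": {"motion": [{"x": 1, "y": 0, "z": 0, "rx": 0, "ry": 0, "rz": 0}, {"x": 0.5, "y": 0, "z": 0, "rx": 0, "ry": 0, "rz": 0}, {"x": 0, "y": 0, "z": 0, "rx": 0, "ry": 0, "rz": 0}, {"x": 0, "y": 0, "z": 0, "rx": 0, "ry": 0, "rz": 0}, {"x": 0, "y": 0, "z": 0, "rx": 0, "ry": 0, "rz": 0}]}}

```text
t: 56.0
ee_pos: [687.6, -175.9, 240.9]
tcp_rot: [140.4, 90.0, 43.4]
ft_force: [-0.2, -0.8, -0.6]
opening: 0.396
```

Emit:
{"op": "servo_tool", "data": {"motion": [{"x": 1, "y": 0, "z": 0, "rx": 0, "ry": 0, "rz": 0}, {"x": 0.5, "y": 0, "z": 0, "rx": 0, "ry": 0, "rz": 0}, {"x": 0, "y": 0, "z": 0, "rx": 0, "ry": 0, "rz": 0}, {"x": 0, "y": 0, "z": 0, "rx": 0, "ry": 0, "rz": 0}, {"x": 0, "y": 0, "z": 0, "rx": 0, "ry": 0, "rz": 0}]}}

```text
t: 56.5
ee_pos: [687.6, -175.9, 239.3]
tcp_rot: [-128.1, 90.0, 134.9]
ft_force: [0.1, 0.5, -0.8]
opening: 0.402
```

Emit:
{"op": "servo_tool", "data": {"motion": [{"x": 0.5, "y": 0, "z": 0, "rx": 0, "ry": 0, "rz": 0}, {"x": 0, "y": 0, "z": 0, "rx": 0, "ry": 0, "rz": 0}, {"x": 0, "y": 0, "z": 0, "rx": 0, "ry": 0, "rz": 0}, {"x": 0, "y": 0, "z": 0, "rx": 0, "ry": 0, "rz": 0}, {"x": 0, "y": 0, "z": 0, "rx": 0, "ry": 0, "rz": 0}]}}

```text
t: 57.0
ee_pos: [687.6, -175.9, 239.2]
tcp_rot: [106.2, 90.0, 9.2]
ft_force: [-2.2, 0.4, 4.1]
opening: 0.397
```

Emit:
{"op": "servo_tool", "data": {"motion": [{"x": 0, "y": 0, "z": 0, "rx": 0, "ry": 0, "rz": 0}, {"x": 0, "y": 0, "z": 0, "rx": 0, "ry": 0, "rz": 0}, {"x": 0, "y": 0, "z": 0, "rx": 0, "ry": 0, "rz": 0}, {"x": 0, "y": 0, "z": 0, "rx": 0, "ry": 0, "rz": 0}, {"x": -5, "y": 0, "z": 0, "rx": 0, "ry": 0, "rz": 0}], "gripper": -0.1}}

```text
t: 57.5
ee_pos: [687.3, -175.8, 243.1]
tcp_rot: [-105.5, 89.9, 157.5]
ft_force: [1.1, 0.1, 0.4]
opening: 0.548
```

Emit:
{"op": "servo_tool", "data": {"motion": [{"x": -10, "y": 0, "z": 0, "rx": 0, "ry": 0, "rz": 0}, {"x": -25, "y": 0, "z": 0, "rx": 0, "ry": 0, "rz": 0}, {"x": -35, "y": 0, "z": 0, "rx": 0, "ry": 0, "rz": 0}, {"x": -35, "y": 0, "z": 0, "rx": 0, "ry": 0, "rz": 0}, {"x": -15, "y": -20, "z": 5, "rx": 0, "ry": 0, "rz": 0}]}}

```text
t: 58.0
ee_pos: [669.6, -178.7, 369.0]
tcp_rot: [80.0, 89.5, -17.0]
ft_force: [-0.3, -0.0, -0.1]
opening: 0.551
```

Emit:
{"op": "servo_tool", "data": {"motion": [{"x": 0, "y": -40, "z": 8, "rx": 0, "ry": 0, "rz": 0}, {"x": 0, "y": -40, "z": 8, "rx": 0, "ry": 0, "rz": 0}, {"x": 0, "y": -40, "z": 8, "rx": 0, "ry": 0, "rz": 0}, {"x": 0, "y": -25, "z": 5, "rx": 0, "ry": 0, "rz": 0}, {"x": 0, "y": 0, "z": 0, "rx": 0, "ry": 0, "rz": 0}], "gripper": -1}}

```text
t: 58.5
ee_pos: [516.6, -189.3, 364.7]
tcp_rot: [-96.8, 89.9, 166.1]
ft_force: [-0.1, 0.5, -0.2]
opening: 0.969
```

Emit:
{"op": "servo_tool", "data": {"motion": [{"x": 0, "y": 0, "z": 0, "rx": 8.2, "ry": 0, "rz": 0}, {"x": 0, "y": 0, "z": 0, "rx": 8.2, "ry": 0, "rz": 0}, {"x": 0, "y": 0, "z": 0, "rx": 8.2, "ry": 0, "rz": 0}, {"x": 0, "y": 0, "z": 0, "rx": 8.2, "ry": 0, "rz": 0}, {"x": 0, "y": 0, "z": 0, "rx": 8.2, "ry": 0, "rz": 0}]}}

```text
t: 59.0
ee_pos: [521.1, -189.7, 364.7]
tcp_rot: [120.8, 89.9, -17.5]
ft_force: [-0.9, 0.1, -1.3]
opening: 1.002
```

Emit:
{"op": "servo_tool", "data": {"motion": [{"x": 0, "y": 0, "z": 0, "rx": 8.2, "ry": 0, "rz": 0}, {"x": 0, "y": 0, "z": 0, "rx": 8.2, "ry": 0, "rz": 0}, {"x": 0, "y": 0, "z": 0, "rx": 8.2, "ry": 0, "rz": 0}, {"x": 0, "y": 0, "z": 0, "rx": 8.2, "ry": 0, "rz": 0}, {"x": 0, "y": 0, "z": 0, "rx": 8.2, "ry": 0, "rz": 0}]}}

```text
t: 59.5
ee_pos: [521.1, -189.7, 364.7]
tcp_rot: [161.6, 89.9, -17.7]
ft_force: [0.2, -0.2, -1.0]
opening: 0.996
```

Emit:
{"op": "servo_tool", "data": {"motion": [{"x": 0, "y": 0, "z": 0, "rx": 8, "ry": 0, "rz": 0}, {"x": 0, "y": 0, "z": 0, "rx": 0, "ry": 0, "rz": 0}, {"x": 0, "y": 0, "z": 0, "rx": 0, "ry": 0, "rz": 0}, {"x": 0, "y": 0, "z": 0, "rx": 0, "ry": 0, "rz": 0}, {"x": 0, "y": 0, "z": 0, "rx": 0, "ry": 0, "rz": 0}]}}

```text
t: 60.0
ee_pos: [519.9, -189.6, 364.0]
tcp_rot: [-175.1, 90.0, -2.0]
ft_force: [0.1, -0.7, 0.1]
opening: 1.004
```

```bash
python3 - <<'E'
from h import *
plan((519,-189.5),74)
W=shot('wrist','w13'); S=shot('side','s5')
u=proj([[519,-189.5,73]],W[0])[0]; b=ballpx(W[1],u,45); print(u,b,onplane([b[0]],W[0],73).round(1))
u=proj([[519,-189.5,73]],S[0])[0]; b=ballpx(S[1],u,18); print(b[0],onplane([b[0]],S[0],73).round(1))
u=proj([[687.6,-175.9,75]],S[0])[0]; b=ballpx(S[1],u,18); print('c in pot',u,b,onplane([b[0]],S[0],75).round(1))
E
```

```text
t 60.0 grasp [ 519.9 -189.6  201. ] gauge [  -1.7 -190.5] shift [1.27e+02 1.00e-01 1.00e+00] turn [-8.989e+01 -1.000e-02 -1.000e-02] F [ 0.1 -0.7  0.1] open 1.004 q [-27.  19.  95.   0.  66.  70.]
[320.16356077 244.77668963] ((313.5, 220.5), 21.272146224975586, (314.51526380801124, 219.60119992941588)) [[ 538.1 -186.8   73. ]]
(301.0, 285.0) [[ 535.2 -187.8   73. ]]
c in pot [383.27891208 275.54222415] ((383.0, 275.23077392578125), 17.786638259887695, (383.66437571592206, 276.2468499427262)) [[ 687.3 -175.    75. ]]
```

Stake d has been knocked aside since the last look. I re-measure it with a wider search.

```bash
python3 - <<'E'
from h import *
W=load('w13');S=load('s5'); T=shot('top','t4')
p=np.array((540,-186.))
for it in range(2):
    L=[]
    for k,Q,s in(('w',W,1.7),('s',S,1.5),('t',T,1.5)):
        u=proj([[*p,73]],Q[0])[0]; f=np.linalg.norm(np.subtract(*proj([[*p,73],[p[0]+21,p[1],73]],Q[0])))
        try: b=ballpx(Q[1],u,s*f)
        except Exception: print(k,'none'); continue
        q=onplane([b[0]],Q[0],73)[0]; L.append(q); print(k,u.round(1),np.round(b[0],1),round(b[1],1),round(f,1),q.round(1))
    p=L[0][:2]
I=W[1]; cv2.imwrite('pics/d.png',I[...,::-1])
plan(p,74)
E
```

```text
w [312.1 218.2] [306.5 213.5] 27.7 28.5 [ 544.  -182.3   73. ]
s [303.6 284.2] [303.9 283.6] 11.4 11.6 [ 540.5 -184.7   73. ]
t none
w [306.5 213.5] [306.5 213.5] 27.7 28.7 [ 544.  -182.3   73. ]
s [305.7 282.6] [303.9 283.6] 11.4 11.6 [ 540.5 -184.7   73. ]
t none
t 60.15 grasp [ 519.7 -189.6  200.9] gauge [  -1.9 -190.5] shift [126.9 -10.1 -23.2] turn [-8.995e+01 -1.000e-02 -0.000e+00] F [0.6 0.2 0.3] open 1.001 q [-27.  19.  95.   0.  66.  70.]
```

View pics/d.png

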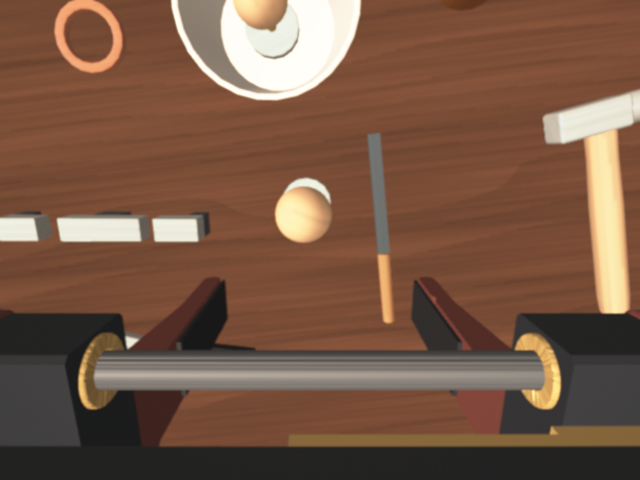

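Picture 16: d is upright with its ball at about (304,214), c stands in the pot, and nothing else has moved. I shift over d and verify.

Emit:
{"op": "servo_tool", "data": {"motion": [{"x": 0, "y": -9.2, "z": -22, "rx": 0, "ry": 0, "rz": 0}, {"x": 25, "y": 0, "z": 0, "rx": 0, "ry": 0, "rz": 0}, {"x": 25, "y": 0, "z": 0, "rx": 0, "ry": 0, "rz": 0}, {"x": 0, "y": 0, "z": 0, "rx": 0, "ry": 0, "rz": 0}, {"x": 0, "y": 0, "z": 0, "rx": 0, "ry": 0, "rz": 0}]}}

```text
t: 60.65
ee_pos: [542.5, -183.1, 313.8]
tcp_rot: [-22.1, 89.9, 150.9]
ft_force: [0.1, 0.5, 0.4]
opening: 1.001
```

```bash
python3 - <<'E'
from h import *
plan((542.5,-183),74.5)
W=shot('wrist','w14'); u=proj([[542.5,-183,73]],W[0])[0]
for s in (40,55,70):
    b=ballpx(W[1],u,s); print(u,np.round(b[0],1),b[1],onplane([b[0]],W[0],73).round(1))
E
```

```text
t 60.65 grasp [ 542.4 -183.   150.8] gauge [  19.8 -181.2] shift [76.3  0.  -0.2] turn [-8.998e+01  3.000e-02  7.000e-02] F [0.1 0.5 0.4] open 1.001 q [-26.  24.  96.   0.  60.  71.]
[320.36245725 263.39468153] [323.  265.5] 27.518274307250977 [[ 540.9 -184.5   73. ]]
[320.36245725 263.39468153] [323.  265.5] 27.518274307250977 [[ 540.9 -184.5   73. ]]
[320.36245725 263.39468153] [323.  265.5] 27.518274307250977 [[ 540.9 -184.5   73. ]]
```

Emit:
{"op": "servo_tool", "data": {"motion": [{"x": 15, "y": 0, "z": 0, "rx": 0, "ry": 0, "rz": 0}, {"x": 26, "y": 0, "z": 0, "rx": 0, "ry": 0, "rz": 0}, {"x": 25, "y": 0, "z": 0, "rx": 0, "ry": 0, "rz": 0}, {"x": 10, "y": 0, "z": 0, "rx": 0, "ry": 0, "rz": 0}, {"x": 0, "y": 0, "z": 0, "rx": 0, "ry": 0, "rz": 0}]}}

```text
t: 61.2
ee_pos: [542.5, -183.1, 237.6]
tcp_rot: [-22.5, 89.9, 150.5]
ft_force: [-0.5, -0.4, 0.4]
opening: 0.998
```

Emit:
{"op": "servo_tool", "data": {"motion": [{"x": 0, "y": 0, "z": 0, "rx": 0, "ry": 0, "rz": 0}, {"x": 0, "y": 0, "z": 0, "rx": 0, "ry": 0, "rz": 0}, {"x": 0, "y": 0, "z": 0, "rx": 0, "ry": 0, "rz": 0}, {"x": 0, "y": 0, "z": 0, "rx": 0, "ry": 0, "rz": 0}, {"x": 0, "y": 0, "z": 0, "rx": 0, "ry": 0, "rz": 0}], "gripper": 1, "grip_force": 6}}

```text
t: 61.7
ee_pos: [542.8, -183.1, 238.3]
tcp_rot: [167.0, 90.0, -20.0]
ft_force: [0.2, -0.3, -0.1]
opening: 0.587
```

Emit:
{"op": "servo_tool", "data": {"motion": [{"x": 0, "y": 0, "z": 0, "rx": 0, "ry": 0, "rz": 0}, {"x": 0, "y": 0, "z": 0, "rx": 0, "ry": 0, "rz": 0}, {"x": 0, "y": 0, "z": 0, "rx": 0, "ry": 0, "rz": 0}, {"x": 0, "y": 0, "z": 0, "rx": 0, "ry": 0, "rz": 0}, {"x": 0, "y": 0, "z": 0, "rx": 0, "ry": 0, "rz": 0}]}}

```text
t: 62.2
ee_pos: [542.7, -183.0, 238.0]
tcp_rot: [-129.4, 90.0, 43.6]
ft_force: [-0.4, 1.6, 3.0]
opening: 0.469
```

Emit:
{"op": "servo_tool", "data": {"motion": [{"x": 0, "y": 0, "z": 0, "rx": 0, "ry": 0, "rz": 0}, {"x": 0, "y": 0, "z": 0, "rx": 0, "ry": 0, "rz": 0}, {"x": 0, "y": 0, "z": 0, "rx": 0, "ry": 0, "rz": 0}, {"x": 0, "y": 0, "z": 0, "rx": 0, "ry": 0, "rz": 0}, {"x": 0, "y": 0, "z": 0, "rx": -8.2, "ry": 0, "rz": 0}], "gripper": -0.65}}

```text
t: 62.7
ee_pos: [542.6, -183.2, 237.8]
tcp_rot: [-8.3, 90.0, 173.0]
ft_force: [0.3, 0.1, -0.2]
opening: 0.822
```

Emit:
{"op": "servo_tool", "data": {"motion": [{"x": 0, "y": 0, "z": 0, "rx": -8.2, "ry": 0, "rz": 0}, {"x": 0, "y": 0, "z": 0, "rx": -8.2, "ry": 0, "rz": 0}, {"x": 0, "y": 0, "z": 0, "rx": -8.2, "ry": 0, "rz": 0}, {"x": 0, "y": 0, "z": 0, "rx": -8.2, "ry": 0, "rz": 0}, {"x": 0, "y": 0, "z": 0, "rx": -8.2, "ry": 0, "rz": 0}]}}

```text
t: 63.2
ee_pos: [542.6, -183.2, 237.8]
tcp_rot: [-49.4, 90.0, 173.1]
ft_force: [-0.4, 0.0, 0.7]
opening: 0.825
```

Emit:
{"op": "servo_tool", "data": {"motion": [{"x": 0, "y": 0, "z": 0, "rx": -8.2, "ry": 0, "rz": 0}, {"x": 0, "y": 0, "z": 0, "rx": -8.2, "ry": 0, "rz": 0}, {"x": 0, "y": 0, "z": 0, "rx": -8.2, "ry": 0, "rz": 0}, {"x": 0, "y": 0, "z": 0, "rx": -8.2, "ry": 0, "rz": 0}, {"x": 0, "y": 0, "z": 0, "rx": -8, "ry": 0, "rz": 0}]}}

```text
t: 63.7
ee_pos: [542.6, -183.1, 237.8]
tcp_rot: [-94.2, 90.0, 169.1]
ft_force: [-0.1, 0.5, -0.0]
opening: 0.828
```

Emit:
{"op": "servo_tool", "data": {"motion": [{"x": 0, "y": 0, "z": 0, "rx": 0, "ry": 0, "rz": 0}, {"x": 0, "y": 0, "z": 0, "rx": 0, "ry": 0, "rz": 0}, {"x": 0, "y": 0, "z": 0, "rx": 0, "ry": 0, "rz": 0}, {"x": 0, "y": 0, "z": 0, "rx": 0, "ry": 0, "rz": 0}, {"x": 0, "y": 0, "z": 0, "rx": 0, "ry": 0, "rz": 0}], "gripper": 1, "grip_force": 25}}

```text
t: 64.2
ee_pos: [542.6, -183.1, 237.9]
tcp_rot: [-134.9, 90.0, 128.0]
ft_force: [0.2, -0.9, 0.0]
opening: 0.463
```

```bash
python3 -c "
from h import *
plan(toworld((-50,42.5)),75.5)"
```

```text
t 64.2 grasp [ 542.6 -183.    74.9] gauge [  20.  -181.3] shift [  -0.6  -70.2 -223.7] turn [-0.04 -0.01  0.01] F [ 0.2 -0.9  0. ] open 0.463 q [-26.  30.  99.   0.  51. -19.]
```

Emit:
{"op": "servo_tool", "data": {"motion": [{"x": 0, "y": 0, "z": 0, "rx": 0, "ry": 0, "rz": 0}, {"x": -5, "y": 0, "z": 0, "rx": 0, "ry": 0, "rz": 0}, {"x": -25, "y": 0, "z": 0, "rx": 0, "ry": 0, "rz": 0}, {"x": -30, "y": 0, "z": 0, "rx": 0, "ry": 0, "rz": 0}, {"x": 0, "y": -20, "z": -15, "rx": 0, "ry": 0, "rz": 0}]}}

```text
t: 64.7
ee_pos: [528.3, -168.1, 302.0]
tcp_rot: [70.8, 89.4, -26.2]
ft_force: [1.5, 0.4, -3.1]
opening: 0.466
```

Emit:
{"op": "servo_tool", "data": {"motion": [{"x": 0, "y": -20, "z": -35, "rx": 0, "ry": 0, "rz": 0}, {"x": 0, "y": -20, "z": -40, "rx": 0, "ry": 0, "rz": 0}, {"x": 0, "y": -10, "z": -40, "rx": 0, "ry": 0, "rz": 0}, {"x": 0, "y": 0, "z": -40, "rx": 0, "ry": 0, "rz": 0}, {"x": 0, "y": 0, "z": -35, "rx": 0, "ry": 0, "rz": 0}]}}

```text
t: 65.2
ee_pos: [497.4, 30.7, 298.1]
tcp_rot: [-128.9, 90.0, 134.1]
ft_force: [0.8, -0.5, -3.5]
opening: 0.464
```

Emit:
{"op": "servo_tool", "data": {"motion": [{"x": 0, "y": 0, "z": -18.7, "rx": 0, "ry": 0, "rz": 0}, {"x": 10, "y": 0, "z": 0, "rx": 0, "ry": 0, "rz": 0}, {"x": 10, "y": 0, "z": 0, "rx": 0, "ry": 0, "rz": 0}, {"x": 0, "y": 0, "z": 0, "rx": 0, "ry": 0, "rz": 0}, {"x": 0, "y": 0, "z": 0, "rx": 0, "ry": 0, "rz": 0}]}}

```text
t: 65.7
ee_pos: [500.0, 46.5, 277.2]
tcp_rot: [-81.6, 89.9, -178.6]
ft_force: [0.4, -0.2, -2.9]
opening: 0.468
```

```bash
python3 -c "
from h import *
plan(toworld((-50,42.5)),76)"
```

```text
t 65.7 grasp [499.7  46.5 114.2] gauge [-50.6  41.3] shift [38.2  0.6 -1.2] turn [-0.07  0.02  0.11] F [ 0.4 -0.2 -2.9] open 0.468 q [ -3.  22. 107.  -0.  52.   5.]
```

Emit:
{"op": "servo_tool", "data": {"motion": [{"x": 15, "y": 0, "z": -1.2, "rx": 0, "ry": 0, "rz": 0}, {"x": 15, "y": 0, "z": 0, "rx": 0, "ry": 0, "rz": 0}, {"x": 8, "y": 0, "z": 0, "rx": 0, "ry": 0, "rz": 0}, {"x": 0, "y": 0, "z": 0, "rx": 0, "ry": 0, "rz": 0}, {"x": 0, "y": 0, "z": 0, "rx": 0, "ry": 0, "rz": 0}]}}

```text
t: 66.2
ee_pos: [500.7, 48.3, 240.1]
tcp_rot: [-138.0, 90.0, 124.9]
ft_force: [0.8, -0.2, -2.5]
opening: 0.462
```

Emit:
{"op": "servo_tool", "data": {"motion": [{"x": 0, "y": 10, "z": 0, "rx": 0, "ry": 0, "rz": 0}, {"x": 0, "y": 10, "z": 0, "rx": 0, "ry": 0, "rz": 0}, {"x": 0, "y": 6, "z": 0, "rx": 0, "ry": 0, "rz": 0}, {"x": 0, "y": 0, "z": 0, "rx": 0, "ry": 0, "rz": 0}, {"x": 0, "y": 0, "z": 0, "rx": 0, "ry": 0, "rz": 0}]}}

```text
t: 66.7
ee_pos: [526.5, 45.5, 239.9]
tcp_rot: [-110.6, 90.0, 152.4]
ft_force: [-0.2, -0.9, -3.3]
opening: 0.465
```

```bash
python3 -c "
from h import *
plan(toworld((1,42.3)),76)"
```

```text
t 66.7 grasp [526.4  45.5  76.9] gauge [-23.9  43.6] shift [ 0.9 24.9  1.3] turn [ 0.01 -0.01  0.02] F [-0.2 -0.9 -3.3] open 0.465 q [ -3.  27. 105.   0.  48.   4.]
```

Emit:
{"op": "servo_tool", "data": {"motion": [{"x": 0.5, "y": 2, "z": 1.2, "rx": 0, "ry": 0, "rz": 0}, {"x": 0, "y": 3, "z": 0, "rx": 0, "ry": 0, "rz": 0}, {"x": 0, "y": 3, "z": 0, "rx": 0, "ry": 0, "rz": 0}, {"x": 0, "y": 3, "z": 0, "rx": 0, "ry": 0, "rz": 0}, {"x": 0, "y": 0, "z": 0, "rx": 0, "ry": 0, "rz": 0}]}}

```text
t: 67.2
ee_pos: [537.7, 42.9, 239.5]
tcp_rot: [99.4, 90.0, 2.4]
ft_force: [0.0, 0.1, -1.8]
opening: 0.469
```

```bash
python3 -c "
from h import *
plan(toworld((1,42.3)),76)"
```

```text
t 67.2 grasp [537.8  42.9  76.5] gauge [-12.3  42.4] shift [ 0.5 13.3  0.1] turn [ 0.01 -0.01 -0.04] F [ 0.   0.1 -1.8] open 0.469 q [ -3.  27. 104.   0.  49.   4.]
```

Emit:
{"op": "servo_tool", "data": {"motion": [{"x": 0, "y": 4, "z": 0, "rx": 0, "ry": 0, "rz": 0}, {"x": 0, "y": 5, "z": 0, "rx": 0, "ry": 0, "rz": 0}, {"x": 0, "y": 4.3, "z": 0, "rx": 0, "ry": 0, "rz": 0}, {"x": 0, "y": 0, "z": 0, "rx": 0, "ry": 0, "rz": 0}, {"x": 0, "y": 0, "z": 0, "rx": 0, "ry": 0, "rz": 0}]}}

```text
t: 67.7
ee_pos: [550.6, 41.3, 239.4]
tcp_rot: [98.6, 90.0, 1.6]
ft_force: [0.6, -0.8, -2.7]
opening: 0.469
```

Emit:
{"op": "servo_tool", "data": {"motion": [{"x": 0, "y": 5, "z": 0, "rx": 0, "ry": 0, "rz": 0}, {"x": 0, "y": 5, "z": 0, "rx": 0, "ry": 0, "rz": 0}, {"x": 0, "y": 8, "z": 0, "rx": 0, "ry": 0, "rz": 0}, {"x": 0, "y": 12, "z": 0, "rx": 0, "ry": 0, "rz": 0}, {"x": 0, "y": 15, "z": 0, "rx": 0, "ry": 0, "rz": 0}]}}

```text
t: 68.2
ee_pos: [595.9, 35.8, 239.4]
tcp_rot: [163.5, 90.0, 66.5]
ft_force: [0.8, 1.1, -2.8]
opening: 0.466
```

Emit:
{"op": "servo_tool", "data": {"motion": [{"x": 0, "y": 0, "z": 25, "rx": 0, "ry": 0, "rz": 0}, {"x": 0, "y": 0, "z": 35, "rx": 0, "ry": 0, "rz": 0}, {"x": 0, "y": 0, "z": 25, "rx": 0, "ry": 0, "rz": 0}, {"x": 0, "y": 0, "z": 0, "rx": 0, "ry": 0, "rz": 0}, {"x": 0, "y": 0, "z": 0, "rx": 0, "ry": 0, "rz": 0}]}}

```text
t: 68.7
ee_pos: [585.4, -49.1, 239.4]
tcp_rot: [127.5, 90.0, 30.4]
ft_force: [-0.5, 0.4, -2.9]
opening: 0.464
```

Emit:
{"op": "servo_tool", "data": {"motion": [{"x": 0, "y": -10, "z": 0, "rx": 0, "ry": 0, "rz": 0}, {"x": 0, "y": -10, "z": 0, "rx": 0, "ry": 0, "rz": 0}, {"x": 0, "y": -5, "z": 0, "rx": 0, "ry": 0, "rz": 0}, {"x": 0, "y": 0, "z": 0, "rx": 0, "ry": 0, "rz": 0}, {"x": 0, "y": 0, "z": 0, "rx": 0, "ry": 0, "rz": 0}]}}

```text
t: 69.2
ee_pos: [559.8, -45.1, 239.6]
tcp_rot: [98.9, 90.0, 1.9]
ft_force: [0.8, -0.1, -3.1]
opening: 0.463
```

```bash
python3 -c "
from h import *
plan(toworld((16.3,-43)),76)"
```

```text
t 69.2 grasp [559.9 -45.1  76.6] gauge [ 20.4 -42.2] shift [ 0.5 -4.1  0.8] turn [ 0.04 -0.   -0.03] F [ 0.8 -0.1 -3.1] open 0.463 q [-12.  29. 101.   0.  50.  -5.]
```

Emit:
{"op": "servo_tool", "data": {"motion": [{"x": 0, "y": -2, "z": 0.8, "rx": 0, "ry": 0, "rz": 0}, {"x": 0, "y": -2, "z": 0, "rx": 0, "ry": 0, "rz": 0}, {"x": 0, "y": -1, "z": 0, "rx": 0, "ry": 0, "rz": 0}, {"x": 0, "y": -1, "z": 0, "rx": 0, "ry": 0, "rz": 0}, {"x": 0, "y": 0, "z": 0, "rx": 0, "ry": 0, "rz": 0}]}}

```text
t: 69.7
ee_pos: [554.4, -45.7, 239.6]
tcp_rot: [90.6, 89.9, -6.4]
ft_force: [2.3, -0.3, -3.4]
opening: 0.468
```

Emit:
{"op": "servo_tool", "data": {"motion": [{"x": 0, "y": -1, "z": 0, "rx": 0, "ry": 0, "rz": 0}, {"x": 0, "y": -1, "z": 0, "rx": 0, "ry": 0, "rz": 0}, {"x": 0, "y": 0, "z": 0, "rx": 0, "ry": 0, "rz": 0}, {"x": 0, "y": 0, "z": 0, "rx": 0, "ry": 0, "rz": 0}, {"x": 0, "y": 0, "z": 0, "rx": 0, "ry": 0, "rz": 0}]}}

```text
t: 70.2
ee_pos: [552.5, -45.6, 239.8]
tcp_rot: [80.7, 89.9, -16.3]
ft_force: [5.0, -1.6, -1.5]
opening: 0.467
```

```bash
python3 -c "
from h import *
plan(toworld((16.3,-43)),76)"
```

```text
t 70.2 grasp [552.9 -45.7  76.8] gauge [ 13.5 -43.7] shift [ 0.8  2.8 -0.7] turn [ 0.01  0.02 -0.12] F [ 5.  -1.6 -1.5] open 0.467 q [-12.  28. 102.  -0.  50.  -5.]
```

Emit:
{"op": "servo_tool", "data": {"motion": [{"x": 0, "y": -1, "z": 0, "rx": 0, "ry": 0, "rz": 0}, {"x": 0, "y": -0.5, "z": 0, "rx": 0, "ry": 0, "rz": 0}, {"x": 0, "y": 0, "z": 0, "rx": 0, "ry": 0, "rz": 0}, {"x": 0, "y": 0, "z": 0, "rx": 0, "ry": 0, "rz": 0}, {"x": 0, "y": 0, "z": 0, "rx": 0, "ry": 0, "rz": 0}]}}

```text
t: 70.7
ee_pos: [551.8, -45.5, 239.9]
tcp_rot: [84.0, 89.8, -13.0]
ft_force: [6.0, -2.8, -3.7]
opening: 0.464
```

```bash
python3 -c "
from h import *
plan(toworld((16.3,-43)),76)
C,I,D=load('w14')
W=shot('wrist','w15')"
```

```text
t 70.7 grasp [552.5 -45.7  76.9] gauge [ 13.1 -43.7] shift [ 0.9  3.1 -0.7] turn [ 0.01  0.03 -0.25] F [ 6.  -2.8 -3.7] open 0.464 q [-12.  28. 102.  -0.  50.  -5.]
```

d stopped at 6 N (1.5 mm commanded gave 0.4 mm of motion), so it is good. I carry it to the middle of the box.

Emit:
{"op": "servo_tool", "data": {"motion": [{"x": 0, "y": 6, "z": 0, "rx": 0, "ry": 0, "rz": 0}, {"x": 0, "y": 15, "z": 0, "rx": 0, "ry": 0, "rz": 0}, {"x": 0, "y": 18, "z": 0, "rx": 0, "ry": 0, "rz": 0}, {"x": -15, "y": 3, "z": 0, "rx": 0, "ry": 0, "rz": 0}, {"x": -30, "y": 0, "z": 0, "rx": 0, "ry": 0, "rz": 0}]}}

```text
t: 71.25
ee_pos: [590.2, -49.7, 281.8]
tcp_rot: [-96.0, 89.4, 167.0]
ft_force: [0.2, -0.1, -2.9]
opening: 0.462
```

Emit:
{"op": "servo_tool", "data": {"motion": [{"x": -35, "y": 0, "z": 0, "rx": 0, "ry": 0, "rz": 0}, {"x": -28, "y": -10, "z": -20, "rx": 0, "ry": 0, "rz": 0}, {"x": 0, "y": -15, "z": -35, "rx": 0, "ry": 0, "rz": 0}, {"x": 0, "y": -15, "z": -35, "rx": 0, "ry": 0, "rz": 0}, {"x": 0, "y": -15, "z": -35, "rx": 0, "ry": 0, "rz": 0}]}}

```text
t: 71.75
ee_pos: [550.5, 81.7, 346.8]
tcp_rot: [-86.5, 89.7, 176.5]
ft_force: [1.1, 0.4, -2.9]
opening: 0.467
```

Emit:
{"op": "servo_tool", "data": {"motion": [{"x": 0, "y": -15, "z": -35, "rx": 0, "ry": 0, "rz": 0}, {"x": 0, "y": -15, "z": -35, "rx": 0, "ry": 0, "rz": 0}, {"x": 0, "y": -15, "z": -35, "rx": 0, "ry": 0, "rz": 0}, {"x": 0, "y": -15, "z": -35, "rx": 0, "ry": 0, "rz": 0}, {"x": 0, "y": -15, "z": -35, "rx": 0, "ry": 0, "rz": 0}]}}

```text
t: 72.25
ee_pos: [497.3, 264.4, 346.4]
tcp_rot: [-64.8, 89.7, -161.8]
ft_force: [0.7, -0.1, -2.3]
opening: 0.469
```

Emit:
{"op": "servo_tool", "data": {"motion": [{"x": 0, "y": -12, "z": -30, "rx": 0, "ry": 0, "rz": 0}, {"x": 0, "y": -3, "z": -20, "rx": 0, "ry": 0, "rz": 0}, {"x": 0, "y": 0, "z": 0, "rx": 0, "ry": 0, "rz": 0}, {"x": 0, "y": 0, "z": 0, "rx": 0, "ry": 0, "rz": 0}, {"x": 0, "y": 0, "z": 0, "rx": 0, "ry": 0, "rz": 0}]}}

```text
t: 72.75
ee_pos: [490.1, 313.8, 346.8]
tcp_rot: [-50.8, 89.8, -147.8]
ft_force: [0.0, -0.8, -3.4]
opening: 0.463
```

```bash
python3 - <<'E'
from h import *
plan((489.5,316.5),80)
W=shot('wrist','w16')
# a, b balls via wrist depth cloud
P=cloud(W[0],W[2]); 
for n,p,z in(('a',(423,319.5),80),('b',(556,315.5),87)):
    m=(np.hypot(P[...,0]-p[0],P[...,1]-p[1])<35)&(P[...,2]>55)&(P[...,2]<92); print(n,m.sum(),P[m].mean(0).round(1) if m.sum() else None, P[m].max(0).round(1) if m.sum() else None)
E
```

```text
t 72.75 grasp [489.8 313.5 183.8] gauge [-92.9 305.2] shift [103.8  -0.4  -3.1] turn [-0.02  0.1   0.12] F [ 0.  -0.8 -3.4] open 0.463 q [26. 22. 93. -0. 65. 33.]
a 863 [423.8 322.7  74.4] [433.7 332.7  79.7]
b 1442 [554.9 323.1  80.5] [570.7 335.8  87.1]
```

Emit:
{"op": "servo_tool", "data": {"motion": [{"x": 15, "y": 0, "z": -3, "rx": 0, "ry": 0, "rz": 0}, {"x": 20, "y": 0, "z": 0, "rx": 0, "ry": 0, "rz": 0}, {"x": 20, "y": 0, "z": 0, "rx": 0, "ry": 0, "rz": 0}, {"x": 18, "y": 0, "z": 0, "rx": 0, "ry": 0, "rz": 0}, {"x": 12, "y": 0, "z": 0, "rx": 0, "ry": 0, "rz": 0}]}}

```text
t: 73.3
ee_pos: [490.8, 316.6, 261.1]
tcp_rot: [-55.7, 89.9, -152.8]
ft_force: [1.1, -0.4, -2.6]
opening: 0.469
```

Emit:
{"op": "servo_tool", "data": {"motion": [{"x": 6, "y": 0, "z": 0, "rx": 0, "ry": 0, "rz": 0}, {"x": 5, "y": 0, "z": 0, "rx": 0, "ry": 0, "rz": 0}, {"x": 3, "y": 0, "z": 0, "rx": 0, "ry": 0, "rz": 0}, {"x": 2, "y": 0, "z": 0, "rx": 0, "ry": 0, "rz": 0}, {"x": 0, "y": 0, "z": 0, "rx": 0, "ry": 0, "rz": 0}]}}

```text
t: 73.8
ee_pos: [491.1, 317.9, 246.6]
tcp_rot: [133.8, 90.0, 36.8]
ft_force: [-0.0, 0.5, -2.7]
opening: 0.468
```

Emit:
{"op": "servo_tool", "data": {"motion": [{"x": 0.5, "y": 0, "z": 0, "rx": 0, "ry": 0, "rz": 0}, {"x": 0, "y": 0, "z": 0, "rx": 0, "ry": 0, "rz": 0}, {"x": 0, "y": 0, "z": 0, "rx": 0, "ry": 0, "rz": 0}, {"x": 0, "y": 0, "z": 0, "rx": 0, "ry": 0, "rz": 0}, {"x": 0, "y": 0, "z": 0, "rx": 0, "ry": 0, "rz": 0}]}}

```text
t: 74.3
ee_pos: [491.0, 317.8, 246.0]
tcp_rot: [168.8, 90.0, 71.8]
ft_force: [0.2, -0.4, -3.3]
opening: 0.468
```

Emit:
{"op": "servo_tool", "data": {"motion": [{"x": 1, "y": 0, "z": 0, "rx": 0, "ry": 0, "rz": 0}, {"x": 1, "y": 0, "z": 0, "rx": 0, "ry": 0, "rz": 0}, {"x": 0.5, "y": 0, "z": 0, "rx": 0, "ry": 0, "rz": 0}, {"x": 0, "y": 0, "z": 0, "rx": 0, "ry": 0, "rz": 0}, {"x": 0, "y": 0, "z": 0, "rx": 0, "ry": 0, "rz": 0}]}}

```text
t: 74.8
ee_pos: [491.0, 317.8, 243.4]
tcp_rot: [-108.6, 90.0, 154.4]
ft_force: [-0.1, -0.4, -2.4]
opening: 0.468
```

Emit:
{"op": "servo_tool", "data": {"motion": [{"x": 0.7, "y": 0, "z": 0, "rx": 0, "ry": 0, "rz": 0}, {"x": 0, "y": 0, "z": 0, "rx": 0, "ry": 0, "rz": 0}, {"x": 0, "y": 0, "z": 0, "rx": 0, "ry": 0, "rz": 0}, {"x": 0, "y": 0, "z": 0, "rx": 0, "ry": 0, "rz": 0}, {"x": 0, "y": 0, "z": 0, "rx": 0, "ry": 0, "rz": 0}]}}

```text
t: 75.3
ee_pos: [491.1, 317.9, 242.9]
tcp_rot: [149.1, 90.0, 52.1]
ft_force: [0.1, 2.3, 1.4]
opening: 0.468
```

Touching the floor. I release and withdraw.

Emit:
{"op": "servo_tool", "data": {"motion": [{"x": 0, "y": 0, "z": 0, "rx": 0, "ry": 0, "rz": 0}, {"x": 0, "y": 0, "z": 0, "rx": 0, "ry": 0, "rz": 0}, {"x": 0, "y": 0, "z": 0, "rx": 0, "ry": 0, "rz": 0}, {"x": 0, "y": 0, "z": 0, "rx": 0, "ry": 0, "rz": 0}, {"x": -5, "y": 0, "z": 0, "rx": 0, "ry": 0, "rz": 0}], "gripper": -0.2}}

```text
t: 75.8
ee_pos: [490.8, 317.6, 247.3]
tcp_rot: [-59.0, 89.9, -156.0]
ft_force: [-0.7, -0.4, -0.4]
opening: 0.605
```

Emit:
{"op": "servo_tool", "data": {"motion": [{"x": -10, "y": 0, "z": 0, "rx": 0, "ry": 0, "rz": 0}, {"x": -25, "y": 0, "z": 0, "rx": 0, "ry": 0, "rz": 0}, {"x": -35, "y": 0, "z": 0, "rx": 0, "ry": 0, "rz": 0}, {"x": -35, "y": 0, "z": 0, "rx": 0, "ry": 0, "rz": 0}, {"x": -20, "y": 0, "z": 0, "rx": 0, "ry": 0, "rz": 0}]}}

```text
t: 76.3
ee_pos: [491.5, 318.1, 376.7]
tcp_rot: [124.2, 89.7, 27.3]
ft_force: [0.6, 0.8, -0.1]
opening: 0.6
```

Emit:
{"op": "servo_tool", "data": {"motion": [{"x": 0, "y": 0, "z": 40, "rx": 0, "ry": 0, "rz": 0}, {"x": 0, "y": 0, "z": 40, "rx": 0, "ry": 0, "rz": 0}, {"x": 0, "y": 0, "z": 40, "rx": 0, "ry": 0, "rz": 0}, {"x": 0, "y": 0, "z": 30, "rx": 0, "ry": 0, "rz": 0}, {"x": 0, "y": 0, "z": 0, "rx": 0, "ry": 0, "rz": 0}]}}

```text
t: 76.8
ee_pos: [472.0, 166.2, 373.5]
tcp_rot: [2.1, 89.9, -95.0]
ft_force: [-0.4, 0.9, 0.6]
opening: 0.602
```

Emit:
{"op": "servo_tool", "data": {"motion": [{"x": 0, "y": 0, "z": 0, "rx": 0, "ry": 0, "rz": 0}, {"x": 0, "y": 0, "z": 0, "rx": 0, "ry": 0, "rz": 0}, {"x": 0, "y": 0, "z": 0, "rx": 0, "ry": 0, "rz": 0}, {"x": 0, "y": 0, "z": 0, "rx": 0, "ry": 0, "rz": 0}, {"x": 0, "y": 0, "z": 0, "rx": 0, "ry": 0, "rz": 0}]}}

```text
t: 77.3
ee_pos: [472.8, 169.5, 372.6]
tcp_rot: [-110.8, 90.0, 152.3]
ft_force: [0.4, -0.2, -1.0]
opening: 0.6
```

```bash
python3 - <<'E'
from h import *
plan((489.5,316.5),80)
for k in('top','side'):
    C,I,D=shot(k,'end'+k); P=cloud(C,D)
    for n,p,z in(('a',(423,319.5),80),('b',(556,315.5),87),('d',(490,317.5),99),('c',(687.5,-176),93)):
        m=(np.hypot(P[...,0]-p[0],P[...,1]-p[1])<22)&(P[...,2]>z-22)&(P[...,2]<z+8); print(k,n,m.sum(),P[m].mean(0).round(1) if m.sum() else None,P[m].max(0).round(1)[2] if m.sum() else None)
T0=load('top0');T=load('endtop'); d=cv2.absdiff(T0[1],T[1]).max(2)>40
n,l,s,c=cv2.connectedComponentsWithStats(d.astype(np.uint8)); print([(x.tolist()) for x in s[1:] if x[4]>25])
E
```

```text
t 77.3 grasp [472.8 169.6 209.6] gauge [-92.3 160.2] shift [ 129.6   -1.1 -147.9] turn [ 0.07 -0.01  0.01] F [ 0.4 -0.2 -1. ] open 0.6 q [ 12.  15. 101.   0.  65.  19.]
top a 0 None None
top b 141 [555.2 315.9  80.6] 89.2
top d 0 None None
top c 188 [ 684.9 -170.4   86.7] 95.4
side a 64 [420.6 312.6  71.2] 81.0
side b 91 [555.5 310.6  77.5] 87.8
side d 153 [491.1 309.2  88.5] 100.1
side c 250 [ 683.1 -179.7   83.3] 92.8
[[387, 181, 16, 16, 202], [113, 240, 134, 240, 22052], [178, 242, 20, 18, 259], [455, 245, 21, 19, 309], [391, 253, 22, 19, 332], [438, 287, 24, 19, 354], [381, 291, 19, 19, 291], [579, 379, 61, 73, 1514], [626, 403, 14, 38, 316], [245, 406, 197, 74, 6442], [634, 441, 6, 8, 31], [611, 462, 29, 18, 272]]
```

All stakes stand at the expected heights and places, and the before/after difference shows only stakes and arm. I hand in.

```bash
python3 -c "
from station import robot
print(robot.close_job())"
```

```text
the job is handed in; nothing more can be done
None
```

All four stakes were present. I gauged them in order a, b, c, d and handed the job in; the hand-in reports no verdict.

| Stake | Wide gap | Narrow gap | Placed in |
|---|---|---|---|
| a | passed | stopped, about 6.6 N | box, −x end |
| b | passed | stopped, about 7.9 N | box, +x end |
| c | passed | slipped in, so the neck is thin | pot |
| d | passed | stopped, about 6 N | box, middle |

Each stake was lowered until the wrist force showed contact with the floor, at most about 10 N, and only then released.

**Final checks:**
- **Ball tops:** the side-camera depth put them at about 81 mm (a), 88 mm (b), 100 mm (d) and 93 mm (c). Those are the heights of stakes standing on the box and pot floors, at the places where I set them down.
- **Bystanders:** comparing the first and last top pictures, only the stakes and the arm differ. The part of the bench under the arm could not be compared.

**What disagreed or went otherwise:**
- **Camera bias:** the cameras differed from the measured tool position by roughly 1.5–5 mm, so I centred each stake by squeezing it before gripping.
- **No-go entry of c:** c touched the edge of the narrow gap at about 3 N until I shifted it 0.8 mm sideways.
- **Stake d knocked:** d moved about 25 mm during the run; I found it again and gripped it without trouble.
- **Last top view:** the arm hid a and d, so their final check rests on the side camera alone.

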